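# Zero the dial scale and pack the cheese wedges head to tail in its tray

## Robot

A 6-joint arm with a two-finger parallel gripper is mounted at the origin on the work surface. World frame = base frame: x ahead of the robot, y to its left, z up, the work surface at z = 0. Lengths are in m, angles in rad, forces in N, time in s.
With the tool pointing down it reaches from about 0.425 to 0.95 m from the base axis. Payload 14.7 kg.
Tool frame: the origin (TCP) lies at the very end of the fingers, on their centre line; the grasp point (between the pads) lies 19 mm behind it; z points along the fingers, x is the direction in which the jaws open and shut, and the axes are right-handed (so a half turn about z gives the same grasp; the last joint's range is limited). The gripper opens to 85 mm and grips with 20 to 120 N. Pads are 22 mm wide; open, the fingers measure 114 mm over their backs; the gripper's body (76 mm by 85 mm) begins 54 mm behind the grasp point. The pads swing forward as they close: fully open they stand 13 mm farther back than shut.
Start: joints at [1.135, 0.48, 1.596, -0, 1.065, -0.047], TCP at [0.246, 0.601, 0.205] pointing down, gripper open.
Joint ranges: [-2.75, 2.75], [-0.82, 2.05], [0.23, 2.67], [-1.56, 4.7], [0.09, 2.69], [-2.92, 2.92]. Speed limits (rad/s): [1.89, 1.89, 2.39, 3.01, 3.01, 3.01].

## Interface

Orientations are given as a unit quaternion [w, x, y, z].
In Python, from rig import get_obs, capture, camera_model, close_job gives the robot as it stands.
- The arm moves only by the tool drive_tool, never from a script. Its argument "increments" is a list of rows, each a list of 7 numbers: the shift along the tool's x, y, z in mm, then the turn, a rotation vector about the tool's x, y, z in rad, then the finger opening in mm, from 0 to 85.4. A call has exactly 8 rows; each row shifts and turns the pose as measured when the row begins, along the tool's axes as they then stand; what a row does not reach is not made up. A row lasts 1/10 s, in which the tool goes at most 50 mm and 8.59 degrees, less where a joint would pass 70% of its speed; a pose out of reach is approached as far as the arm can. A call is refused whole if a number of a shift passes 50 or a number of a turn 0.15, either way. A call with a gripper value outside its range is refused whole. The fingers move at their own pace and stop on an object; "squeeze" is the grip in N (left out, the last holds). Time passes only in rows, so rows that do not move let the fingers close, or fill a call up. It gives the time, the measured TCP pose, the force and the opening at its end, in the units of the state.
- get_obs(): the state, without advancing time (a new reading comes with each control period).
- capture(name): name is "scene" or "top" or "wrist"; returns the picture (420x560x3 uint8, red, green, blue); there is no depth.
- camera_model(name): a dict with "fx", "fy", "cx", "cy" (pixels), "rvec" (rotation vector, rad) and "tvec" (3), from world to camera coordinates, as OpenCV has them. Camera axes: x right, y down, z forward; pixel columns grow to the right and rows downward; lengths in m; the calibration is good to about 2 mm. A picture is of the moment at which its call begins: read the wrist's pose just before it. camera_model takes no time and is no camera call; for the wrist camera it gives the pose at the moment of the call.
- close_job(): hands the job in, once; it reports no verdict.
The state is a dict: "clock": time; "joint_positions": joint angles; "joint_vel": joint speeds; "joint_torque": joint torques, N m; "tool_pos": TCP position; "eef_rot": TCP orientation; "wrist_force": force on the tool from outside, world axes, zero at the start; "ft_torque": the same for the moment, N m; "grip_width": opening from 0.0 (shut) to 1.0 (fully open).
Only numpy, scipy, OpenCV 4.12 (cv2) and the standard library are available. Lean on these libraries where they do the work, as an engineer would, in place of code of your own. Each camera call takes 0.05 s, during which the arm holds its last target.

## Task

Zero the dial scale with its empty tray on it: turn the zero knob a little at a time until the zero mark on the dial stands right under the pointer's tip, and let go of the knob. Then pack all the cheese wedges from the board into the tray for weighing, in one row, each lying flat across the tray, alternately head to tail, pushed snugly together and up against one end of the tray (either end). Set them down gently, without knocking or pressing the scale down to its stop, and leave the ramekin, the mug and the knife where they are.

Things in the scene. Friction and masses are not known exactly. Their poses are not given: they have to be found in the camera images.
- cheese1_c (a point): Centre (half-way along and up) of a hard cheese wedge lying flat: a block 120 mm long, 48 mm high, tapering from 60 mm wide at the brown, slightly rounded rind end to 24 mm at the nose (43 mm at its middle; flanks 9 degrees each). x points from rind to nose, z up. 0.2 to 0.33 kg, centre of mass 8 mm to the rind side. All are alike; three to five are there, absent ones give None.
- cheese1_nose (a point): Middle of the 24 mm wide nose end of that wedge, half-way up (60 mm from its centre).
- cheese2_c (a point): Centre of another such cheese wedge, axes alike (None if absent).
- cheese2_nose (a point): Middle of the 24 mm wide nose end of that wedge, half-way up (60 mm from its centre).
- cheese3_c (a point): Centre of another such cheese wedge, axes alike (None if absent).
- cheese3_nose (a point): Middle of the 24 mm wide nose end of that wedge, half-way up (60 mm from its centre).
- cheese4_c (a point): Centre of another such cheese wedge, axes alike (None if absent).
- cheese4_nose (a point): Middle of the 24 mm wide nose end of that wedge, half-way up (60 mm from its centre).
- cheese5_c (a point): Centre of another such cheese wedge, axes alike (None if absent).
- cheese5_nose (a point): Middle of the 24 mm wide nose end of that wedge, half-way up (60 mm from its centre).
- tray_floor (a point): Centre of the floor (upper face) of the rectangular steel tray on the dial scale. x across the tray (towards the dial), y along it, z up. Inside 132 mm (x) by 296 mm (y), walls 25 mm high and 4 mm thick. The floor is about 73 mm above the counter and sinks a few mm under load; it only moves up and down. Rind to nose, a wedge fits across the tray.
- tray (a joint): How far the scale's tray has sunk on its spring, m: 0.002 m per kg on it, its own weight included; the stop is at 0.012 m. It moves the pointer.
- zero_mark (a point): Inner end of the zero mark, a black triangle near the edge of the white dial card, 55 mm from its centre, at the pointer's height. The card turns with the zero knob. The dial is 132 mm across, lies beside the tray on the scale's white housing and slopes 25 degrees down away from the tray.
- dial_centre (a point): Centre of the dial, on the pointer's axis; axes as those of body scale.
- pointer_tip (a point): Tip of the scale's black pointer, 55 mm from the dial's centre. The pointer swings clockwise (seen from above) as the tray is loaded, about 0.9 rad per kg. It lies under the dial's glass, out of reach.
- zero_knob_grip (a point): On the vertical axis of the scale's zero knob, at the height to grip, 31 mm above the knob's foot: a bar 42 mm long, 14 mm wide and 32 mm high on a disc 44 mm across. The bar lies along this point's x axis, which turns with the knob. The tray's wall is 43 mm from the axis and ends 34 mm lower.
- zero_knob (a joint): Angle of the zero knob, rad, from 0 to 6.2, growing clockwise seen from above. It turns stiffly (0.03 N m) and stays where it is left. One rad of knob turns the dial card, and so the zero mark, 0.4 rad the same way. At the start the zero mark is 0.4 to 1.2 rad anticlockwise of the pointer, so the knob has to go clockwise by 1 to 3 rad.
- scale: The dial scale, fixed on the counter; origin under its middle, on the counter. Tray on its -x side, dial and zero knob on its +x side (from the tray's middle the knob is 113 mm in x and 95 mm in y). 300 mm along y, 290 mm along x, up to 140 mm high at the knob.
- board: Wooden cutting board 310 x 460 x 18 mm, fixed; origin in the middle of its underside, y along the long side. The wedges lie on it.
- ramekin: Small white ramekin, 72 mm across, 38 mm high, standing on the board; origin in the middle of its underside. To be left alone.
- mug: Blue enamel mug, 84 mm across, 85 mm high; origin in the middle of its underside. To be left alone.
- knife: Cheese knife lying on the counter, 230 mm long along its x, 15 mm high; origin near its bolster. To be left alone.
Not all that is in view belongs to the job. Leave any black look-alike of the part that bears cheese2_c alone. What is shaped like the part that bears cheese4_c but blue is not meant.

How it is judged:
By the outcome, as a careful person would: the job done as asked, in the order asked, and still so for the second after the job is handed in, with the robot touching nothing.
Of cheese1, cheese2, cheese3, cheese4, cheese5 only 3 to 5 are there at a start; the rules pass over those that are not, and their reading is None.
At some moment in a run one of cheese1, cheese2, cheese3, cheese4, cheese5 may be knocked a few centimetres aside while the robot is not near it.
It also fails if it takes over 210 s, if anything falls off the work surface, if the arm or the gripper's body presses on something with over 40 N, if the wrist force passes 120 N, or if a joint passes its speed limit or range.

## Working session

There is one attempt and no reset: what is moved stays moved. The work goes in short steps, Python scripts to look and compute and a tool call to move; the robot and the scene stay as the last step left them, time stands still between calls to the robot, and variables do not carry over. Pictures are saved under pics/ and viewed, and the job is handed in when it is done.

Besides the shell and the picture viewer there is one more tool, called as name(argument=value, ...) on one line, values as JSON. drive_tool: Moves the arm, as the interface text tells. Its arguments: {"type":"object","properties":{"increments":{"type":"array","items":{"type":"array","items":{"type":"number"}}},"squeeze":{"type":"number"}},"required":["increments"]}

```bash
ls; mkdir -p pics
python3 - <<'E'
from rig import *
import cv2
print(get_obs())
for n in("scene","top","wrist"):
    m=camera_model(n);print(n,m)
    cv2.imwrite(f"pics/{n}0.png",capture(n)[:,:,::-1])
E
```

```text
pics
{'clock': 0.0, 'joint_positions': array([ 1.13539614e+00,  4.80866972e-01,  1.59685958e+00,  1.74312974e-05,
        1.06508407e+00, -4.65856364e-02]), 'joint_vel': array([-9.07604671e-04,  1.21229394e-03, -8.30062080e-04, -1.44195803e-04,
        1.57902999e-04,  9.10291633e-05]), 'joint_torque': array([ 2.15287349e-03, -9.50663710e+01, -4.30172396e+01, -3.15812731e-04,
        1.25626096e-02,  5.63615458e-05]), 'tool_pos': array([0.24619293, 0.60110378, 0.20475493]), 'eef_rot': array([ 3.08880200e-04,  8.30391182e-01,  5.57180504e-01, -5.24897226e-04]), 'wrist_force': array([ 0.22848018, -1.00205241,  0.03400359]), 'ft_torque': array([-0.02771866, -0.03986318,  0.01269385]), 'grip_width': 1.0050524054632284}
scene {'fx': 474.4137468703334, 'fy': 474.4137468703334, 'cx': 283.6303493639843, 'cy': 211.52027311007203, 'rvec': array([ 0.99743772,  2.55461861, -0.93211431]), 'tvec': array([ 0.40860393, -0.19265928,  1.83047406])}
top {'fx': 386.9017260743914, 'fy': 386.9017260743914, 'cx': 277.6217541453935, 'cy': 215.37765268860633, 'rvec': array([ 2.19504249, -2.17894723,  0.08219708]), 'tvec': array([-0.00344447,  0.53294976,  1.27085206])}
wrist {'fx': 352.8893214966922, 'fy': 352.8893214966922, 'cx': 276.429207693651, 'cy': 214.0750864975319, 'rvec': array([-2.42056558, -1.62482055, -0.21184908]), 'tvec': array([-0.64847268, -0.03306426,  0.3783645 ])}
```

View pics/scene0.png

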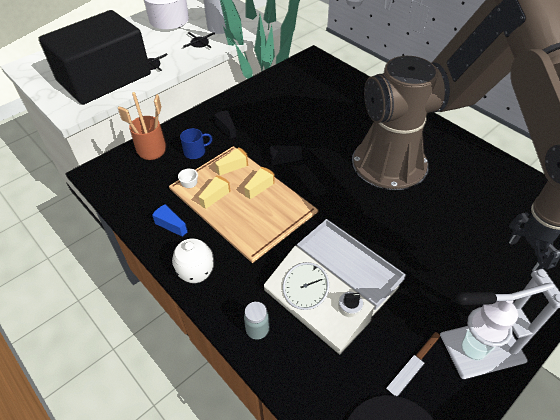

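View pics/top0.png

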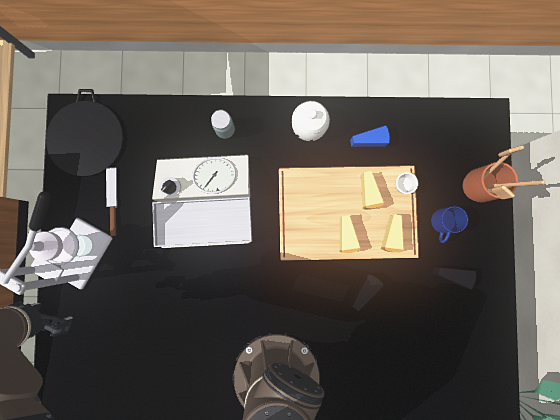

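View pics/wrist0.png

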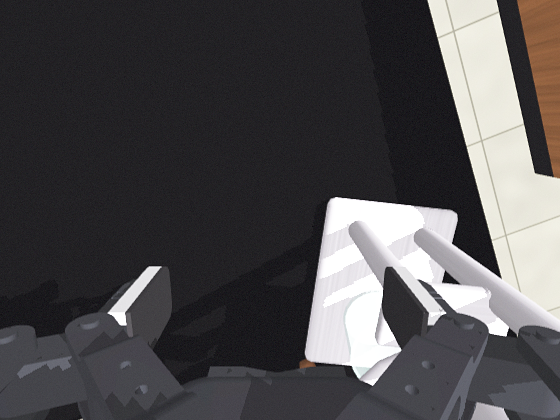

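```bash
cat > h.py <<'E'
import numpy as np, cv2
from scipy.spatial.transform import Rotation as R
from rig import *
def cam(n):
    m=camera_model(n); K=np.array([[m['fx'],0,m['cx']],[0,m['fy'],m['cy']],[0,0,1]])
    return K,R.from_rotvec(m['rvec']).as_matrix(),np.array(m['tvec'])
def ray(c,p):
    K,Rm,t=c; d=Rm.T@np.linalg.solve(K,[p[0],p[1],1.]); return -Rm.T@t,d/np.linalg.norm(d)
def onz(c,p,z):
    o,d=ray(c,p); return o+d*(z-o[2])/d[2]
def tri(obs):
    A=np.zeros((3,3));b=np.zeros(3)
    rs=[ray(c,p) for c,p in obs]
    for o,d in rs:
        P=np.eye(3)-np.outer(d,d);A+=P;b+=P@o
    x=np.linalg.solve(A,b)
    return x,[np.linalg.norm((np.eye(3)-np.outer(d,d))@(x-o)) for o,d in rs]
def proj(c,X):
    K,Rm,t=c; q=K@(Rm@np.asarray(X,float)+t); return q[:2]/q[2]
def crop(img,x0,y0,w,h,s,name,rgb=True):
    c=cv2.resize(img[y0:y0+h,x0:x0+w],None,fx=s,fy=s,interpolation=cv2.INTER_CUBIC)
    cv2.imwrite(name,c[:,:,::-1] if rgb else c)
def tool():
    o=get_obs(); q=o['eef_rot']; return o['tool_pos'],R.from_quat([q[1],q[2],q[3],q[0]]).as_matrix()
def status():
    o=get_obs();p,M=tool();print('t',o['clock'],'p',p.round(4),'x',M[:,0].round(3),'z',M[:,2].round(3),'F',o['wrist_force'].round(1),'g',round(o['grip_width'],3),'j',o['joint_positions'].round(2))
def goto(target,xdir):
    """remaining move in tool frame: mm shift, and rotation vec to a down tool with x axis along angle xdir (rad, mod pi)"""
    p,M=tool(); d=M.T@(np.asarray(target)-p)*1000
    best=None
    for k in(0,np.pi):
        a=xdir+k; x=np.array([np.cos(a),np.sin(a),0]); z=np.array([0,0,-1.]); T=np.stack([x,np.cross(z,x),z],1)
        rv=R.from_matrix(M.T@T).as_rotvec()
        if best is None or np.linalg.norm(rv)<np.linalg.norm(best): best=rv
    status(); print('shift mm',d.round(1),'rot',best.round(3)); return d,best
E
python3 - <<'E'
import cv2
t=cv2.imread('pics/top0.png');s=cv2.imread('pics/scene0.png')
from h import crop
crop(t,145,145,115,110,6,'pics/t0a.png',False)
crop(s,255,210,160,150,5,'pics/s0a.png',False)
crop(t,270,155,160,110,5,'pics/t0b.png',False)
crop(s,160,135,170,130,4.5,'pics/s0b.png',False)
E
```

```text
(no output)
```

View pics/t0a.png

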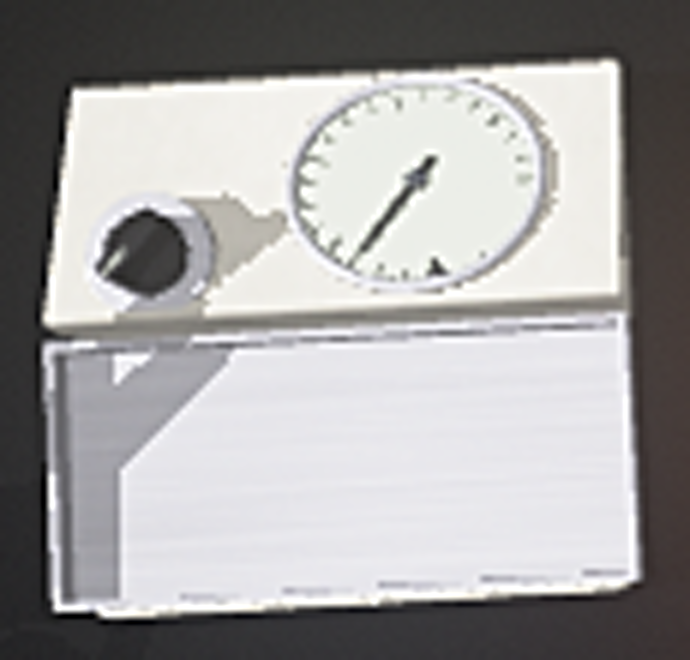

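View pics/s0a.png

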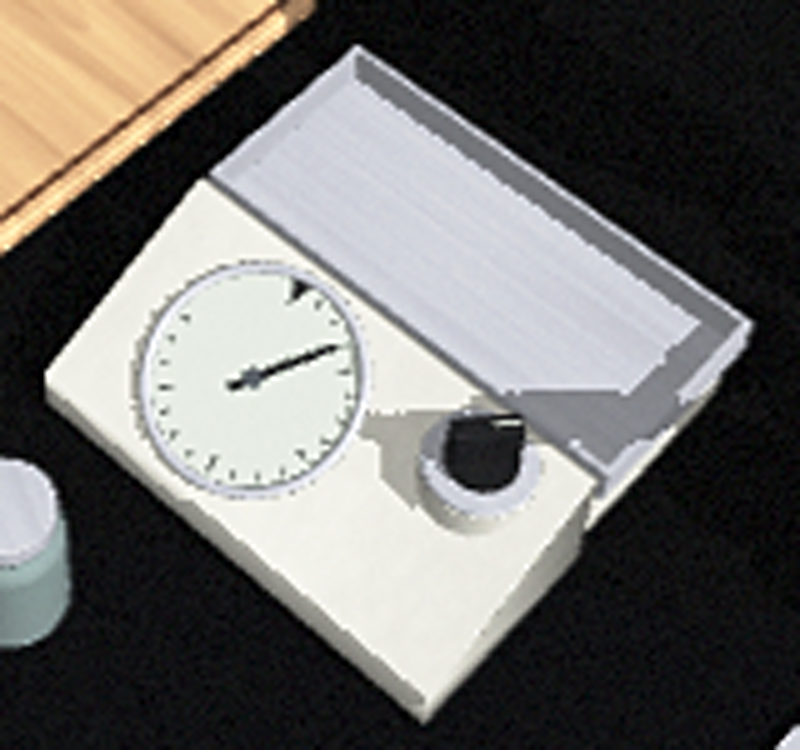

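View pics/t0b.png

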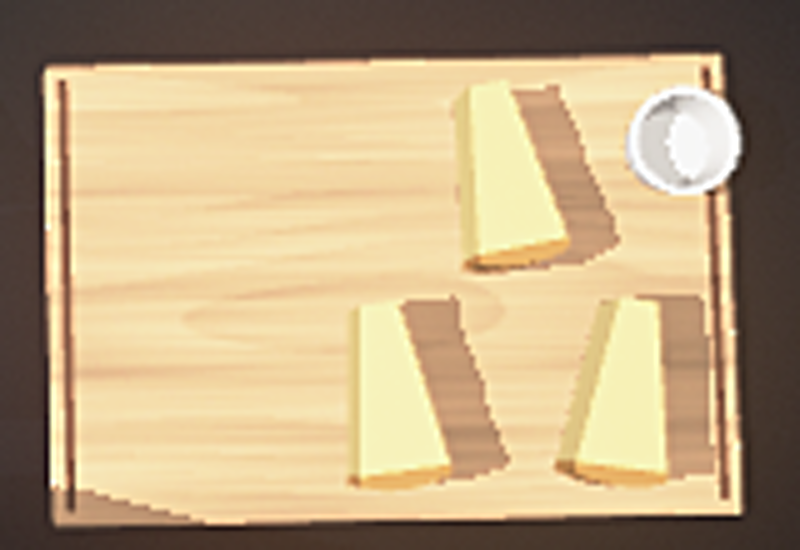

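View pics/s0b.png

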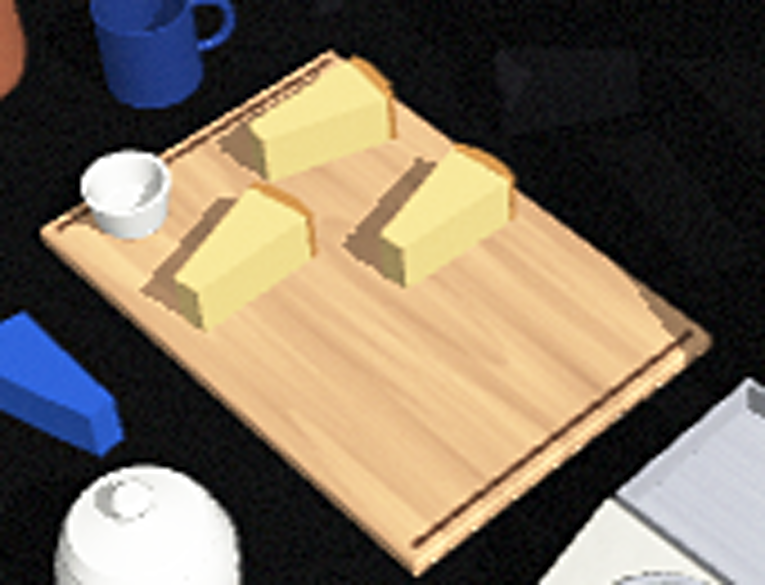

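```bash
cat > tri0.py <<'E'
from h import *
T=cam('top');S=cam('scene')
def t(a,x0=145,y0=145,s=6): return ((a[0]+.5)/s+x0-.5,(a[1]+.5)/s+y0-.5)
def s(a,x0=255,y0=210,k=5): return ((a[0]+.5)/k+x0-.5,(a[1]+.5)/k+y0-.5)
for n,a,b in [('dial',(418,182),(250,378)),('ptip',(360,258),(336,347)),('zero',(435,262),(300,285)),('knob',(147,250),(487,450)),
 ('tray FR',(622,318),(210,175)),('tray NR',(640,580),(357,47)),('tray FL',(45,342),(600,480)),('tray NL',(55,610),(750,325))]:
    x,e=tri([(T,t(a)),(S,s(b))]);print(n,x.round(4),np.round(e,4))
tb=lambda a:t(a,270,155,5); sb=lambda a:s(a,160,135,4.5)
W={'A':[((465,85),(175,288)),((507,82),(None))],}
for n,a,b in [('A noseL',(468,90),(198,290)),('A noseR',(513,80),(178,280)),('A rindL',(474,262),(305,225)),('A rindR',(568,240),(258,185)),
 ('B noseL',(360,308),(405,245)),('B noseR',(401,302),(382,232)),('B rindL',(356,475),(508,178)),('B rindR',(449,462),(462,148)),
 ('C noseL',(615,298),(268,138)),('C noseR',(657,300),(252,122)),('C rindL',(572,462),(388,100)),('C rindR',(665,470),(350,62))]:
    x,e=tri([(T,tb(a)),(S,sb(b))]);print(n,x.round(4),np.round(e,4))
E
python3 tri0.py
```

```text
dial [0.6579 0.2045 0.0757] [0.0006 0.0006]
ptip [0.6143 0.2312 0.0936] [0.0008 0.0008]
zero [0.6087 0.1912 0.1088] [0.0017 0.0017]
knob [0.6125 0.3402 0.1134] [0.0027 0.0027]
tray FR [0.5837 0.0927 0.0952] [0.0011 0.0011]
tray NR [0.4457 0.0827 0.096 ] [0.0004 0.0004]
tray FL [0.5689 0.3935 0.0968] [0.0016 0.0016]
tray NL [0.4281 0.3855 0.0969] [0.0002 0.0002]
A noseL [ 0.6709 -0.2759  0.0679] [0.0008 0.0008]
A noseR [ 0.6758 -0.3032  0.062 ] [0.0034 0.0034]
A rindL [ 0.5616 -0.2831  0.0546] [0.0025 0.0025]
A rindR [ 0.5715 -0.3368  0.0677] [0.0026 0.0026]
B noseL [ 0.5279 -0.2039  0.0705] [0.0004 0.0004]
B noseR [ 0.5313 -0.2298  0.0676] [0.0017 0.0017]
B rindL [ 0.4221 -0.2014  0.0724] [0.0008 0.0008]
B rindR [ 0.4277 -0.2578  0.0695] [0.0039 0.0039]
C noseL [ 0.5353 -0.3665  0.0734] [0.0005 0.0005]
C noseR [ 0.5333 -0.3928  0.0719] [0.0019 0.0019]
C rindL [ 0.4311 -0.3405  0.066 ] [0.0004 0.0004]
C rindR [ 0.4255 -0.399   0.0657] [0.0009 0.0009]
```

Run:
```python
from h import *
goto([.56,.33,.30],np.pi/2)
```

```text
t 0.15 p [0.2462 0.6012 0.2049] x [ 0.379  0.925 -0.001] z [-0.    -0.001 -1.   ] F [-0.   0.7  0.1] g 0.998 j [ 1.14  0.48  1.6  -0.    1.07 -0.05]
shift mm [-132.1  393.2  -95. ] rot [-0.     0.001 -0.389]
```

drive_tool(increments=[[0,0,-30,0,0,0,60],[0,0,-40,0,0,0,60],[-16,45,-25,0,0,0,60],[-16,48,0,0,0,0,60],[-16,48,0,0,0,0,60],[-16,48,0,0,0,0,60],[-16,48,0,0,0,0,60],[-16,48,0,0,0,0,60]], squeeze=40)

```text
clock: 0.95
tool_pos: [0.4685, 0.4082, 0.3002]
eef_rot: [0.001, 0.828, 0.561, -0.002]
wrist_force: [0.7, 1.3, 0.1]
grip_width: 0.702
```

Run:
```python
from h import *
goto([.56,.33,.30],np.pi/2)
cv2.imwrite('pics/w1.png',capture('wrist')[:,:,::-1])
```

```text
t 0.95 p [0.4685 0.4082 0.3002] x [ 0.37   0.929 -0.004] z [-0.002 -0.003 -1.   ] F [0.7 1.3 0.1] g 0.702 j [ 0.67  0.36  1.54 -0.    1.24 -0.52]
shift mm [-38.8 113.9   0.3] rot [-0.001  0.003 -0.379]
```

View pics/w1.png

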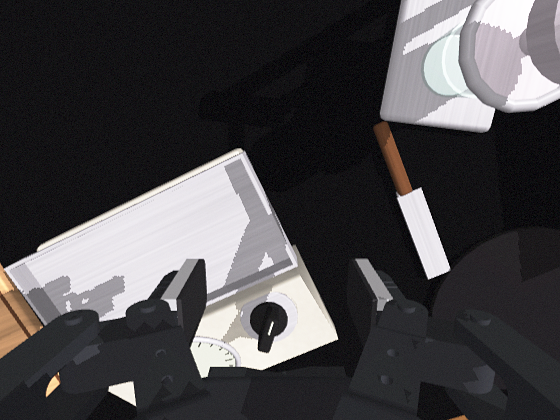

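Run:
```python
from h import *
i=cv2.imread('pics/w1.png'); crop(i,220,270,100,90,7,'pics/w1c.png',False)
c=cam('wrist'); o,_=ray(c,(0,0)); print('cam',o.round(3))
t,s=cam('top'),cam('scene')
k,e=tri([(c,(267,320)),(t,(169.5,186.7)),(s,(352,299.5))]);print(k,e)
for X in([.6135,.34,.14],[.6135,.34,.108]): print(proj(c,X))
```

```text
cam [0.412 0.428 0.468]
[0.61151504 0.33780081 0.11385541] [np.float64(0.0030433027449541425), np.float64(0.0016913441575670263), np.float64(0.0042364986249177694)]
[271.49055487 333.25010195]
[272.02196482 316.85499925]
```

View pics/w1c.png

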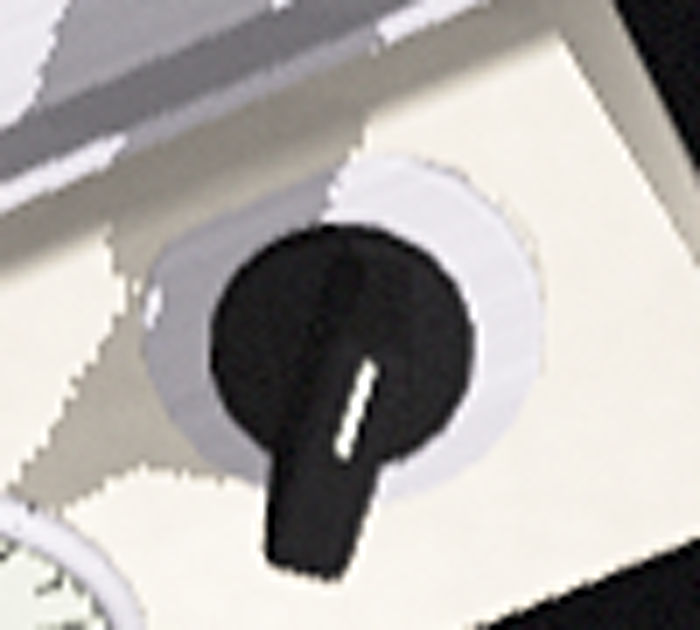

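Run:
```python
from h import *
c=cam('wrist')
f=lambda a:(220+(a[0]+.5)/7-.5,270+(a[1]+.5)/7-.5)
for q in((370,365),(343,455),(305,577),(388,297)): print(onz(c,f(q),.14).round(4))
a=onz(c,f((370,365)),.14);b=onz(c,f((343,455)),.14);print(np.degrees(np.arctan2(*(a-b)[:2][::-1])))
# disc at foot
for q in((340,225),(210,345),(475,350),(340,465)): print(onz(c,f(q),.108).round(4))
```

```text
[0.6011 0.3461 0.14  ]
[0.6138 0.3365 0.14  ]
[0.6315 0.323  0.14  ]
[0.5915 0.3529 0.14  ]
143.09454297472402
[0.594  0.3432 0.108 ]
[0.6064 0.315  0.108 ]
[0.6233 0.3551 0.108 ]
[0.6351 0.3264 0.108 ]
```

```bash
cat > dial.py <<'E'
from h import *
YAW=np.radians(3.2)
ex=np.array([np.cos(YAW),np.sin(YAW),0]);ey=np.array([-np.sin(YAW),np.cos(YAW),0]);ez=np.array([0,0,1.])
th=np.radians(25)
u=np.cos(th)*ex-np.sin(th)*ez; n=np.sin(th)*ex+np.cos(th)*ez
def pl(c,p,C):
    o,d=ray(c,p); X=o+d*(n@(C-o))/(n@d); return np.array([(X-C)@u,(X-C)@ey])*1000
def ang(c,cen,pt,zm,C=np.array([.658,.2045,.076])):
    a=pl(c,cen,C);P=pl(c,pt,C)-a;Z=pl(c,zm,C)-a
    an=lambda v:np.degrees(np.arctan2(v[1],v[0]))
    d=(an(Z)-an(P)+180)%360-180
    print('P',P.round(1),np.hypot(*P).round(1),'Z',Z.round(1),np.hypot(*Z).round(1),'zero acw of ptr deg',round(d,1),'knob rad',round(np.radians(d)/.4,3))
E
python3 - <<'E'
from dial import *
f=lambda a,x0,y0,s:((a[0]+.5)/s+x0-.5,(a[1]+.5)/s+y0-.5)
ang(cam('top'),f((418,182),145,145,6),f((360,258),145,145,6),f((435,262),145,145,6))
ang(cam('scene'),f((250,378),255,210,5),f((336,347),255,210,5),f((299,287),255,210,5))
goto([.6135,.338,.20],np.radians(53))
E
```

```text
P [-46.8  28.8] 55.0 Z [-51.6 -10.6] 52.7 zero acw of ptr deg 43.3 knob rad 1.889
P [-45.5  29.3] 54.1 Z [-59.7 -11.5] 60.8 zero acw of ptr deg 43.7 knob rad 1.905
t 1.0 p [0.4739 0.4035 0.3   ] x [ 0.373  0.928 -0.005] z [ 0.001 -0.005 -1.   ] F [ 6.2 -6.4  0.1] g 0.705 j [ 0.66  0.37  1.54 -0.    1.24 -0.53]
shift mm [ -8.2 153.7 100.5] rot [0.003 0.004 0.264]
```

drive_tool(increments=[[-2,40,0,0,0,0,60],[-2,40,0,0,0,0,60],[-2,40,0,0,0,0,60],[-2,34,20,0,0,0.13,60],[0,0,40,0,0,0.134,60],[0,0,40,0,0,0,60],[0,0,0,0,0,0,60],[0,0,0,0,0,0,60]])

```text
clock: 1.8
tool_pos: [0.6227, 0.3305, 0.1977]
eef_rot: [0.003, 0.899, 0.439, -0.001]
wrist_force: [0.7, -0.9, 1.1]
grip_width: 0.7
```

Run:
```python
from h import *
goto([.6135,.338,.112],np.radians(53))
w=capture('wrist')[:,:,::-1];cv2.imwrite('pics/w2.png',w)
c=cam('wrist')
i=capture('scene');crop(i,290,190,130,160,4.5,'pics/s2.png')
for z in(.14,.108): print(proj(c,[.6135,.338,z]))
```

```text
t 1.8 p [0.6227 0.3305 0.1977] x [ 0.615  0.788 -0.003] z [ 0.001 -0.005 -1.   ] F [ 0.7 -0.9  1.1] g 0.7 j [ 0.45  0.57  1.46 -0.01  1.11 -0.46]
shift mm [  0.5 -12.2  85.6] rot [ 0.004  0.003 -0.017]
[278.90966311 204.52812342]
[278.80494878 194.32451817]
```

View pics/w2.png

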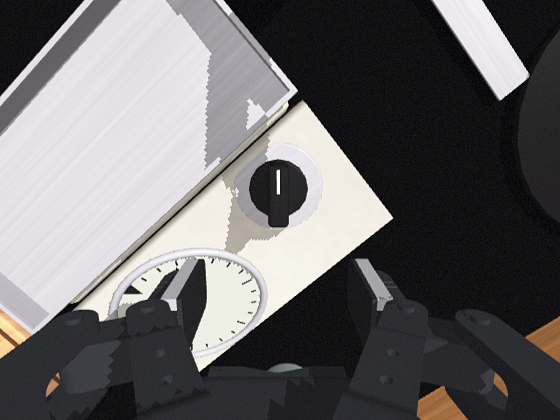

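View pics/s2.png

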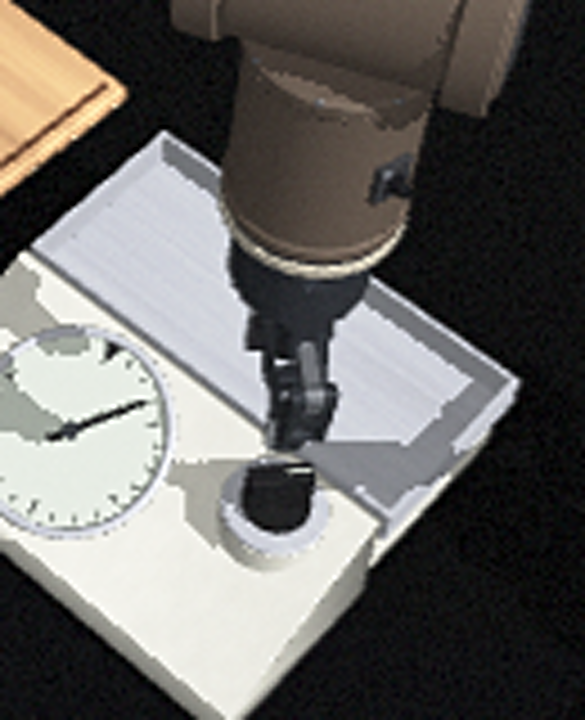

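Run:
```python
from h import *
i=cv2.imread('pics/w2.png'); crop(i,230,140,100,100,7,'pics/w2c.png',False)
c=cam('wrist')
print(onz(c,(278,170),.14),onz(c,(278,226),.14),onz(c,(278,226),.135))
```

```text
[0.59569128 0.35177404 0.14      ] [0.62538824 0.32868709 0.14      ] [0.62661721 0.32773964 0.135     ]
```

View pics/w2c.png

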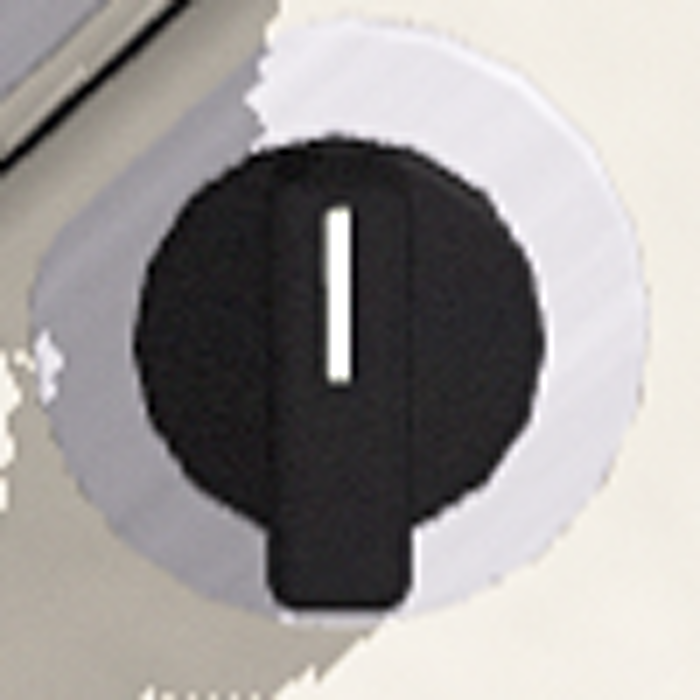

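Run:
```python
from h import *
c=cam('wrist');f=lambda a,x0=230,y0=140,s=7:((a[0]+.5)/s+x0-.5,(a[1]+.5)/s+y0-.5)
for z in(.13,.135,.14):
    a=onz(c,f((340,180)),z);b=onz(c,f((341,606)),z);print(z,((a+b)/2).round(4),np.linalg.norm(a-b), np.linalg.norm(onz(c,f((268,560)),z)-onz(c,f((412,560)),z)),np.degrees(np.arctan2(*(a-b)[:2][::-1])))
goto([.612,.339,.115],np.radians(52.2))
```

```text
0.13 [0.6112 0.3399 0.13  ] 0.04254157387676674 0.014321104077634468 142.27862070053465
0.135 [0.6103 0.3406 0.135 ] 0.041640076188110525 0.014017625831568866 142.27862070053456
0.14 [0.6095 0.3412 0.14  ] 0.04073857849945449 0.013714147585503197 142.27862070053467
t 1.9 p [0.6228 0.3308 0.1983] x [ 0.615  0.789 -0.003] z [ 0.002 -0.005 -1.   ] F [ 0.2 -0.8  0.2] g 0.703 j [ 0.45  0.57  1.46 -0.01  1.11 -0.46]
shift mm [  0.1 -13.9  83.3] rot [ 0.005  0.003 -0.002]
```

drive_tool(increments=[[0,-15.5,20,0.005,0.003,0,60],[0,0,35,0,0,0,50],[0,0,25,0,0,0,40],[0,0,3,0,0,0,30],[0,0,0,0,0,0,25],[0,0,0,0,0,0,10],[0,0,0,0,0,0,10],[0,0,0,0,0,0,10]], squeeze=40)

```text
clock: 2.7
tool_pos: [0.6178, 0.3471, 0.1313]
eef_rot: [-0.001, 0.897, 0.441, 0.012]
wrist_force: [0.7, 0.4, -0.5]
grip_width: 0.116
```

Run:
```python
from h import *
goto([.6107,.3403,.114],np.radians(52.2))
cv2.imwrite('pics/w3.png',capture('wrist')[:,:,::-1])
i=capture('top');crop(i,145,145,115,110,6,'pics/t3.png')
```

```text
t 2.7 p [0.6178 0.3471 0.1313] x [0.611 0.792 0.022] z [ 0.021  0.011 -1.   ] F [ 0.7  0.4 -0.5] g 0.116 j [ 0.47  0.62  1.54  0.    0.96 -0.45]
shift mm [-10.1  -1.6  17. ] rot [ 0.009 -0.022  0.003]
```

View pics/w3.png

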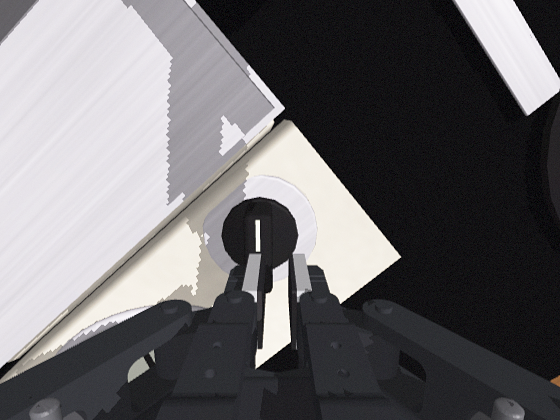

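View pics/t3.png

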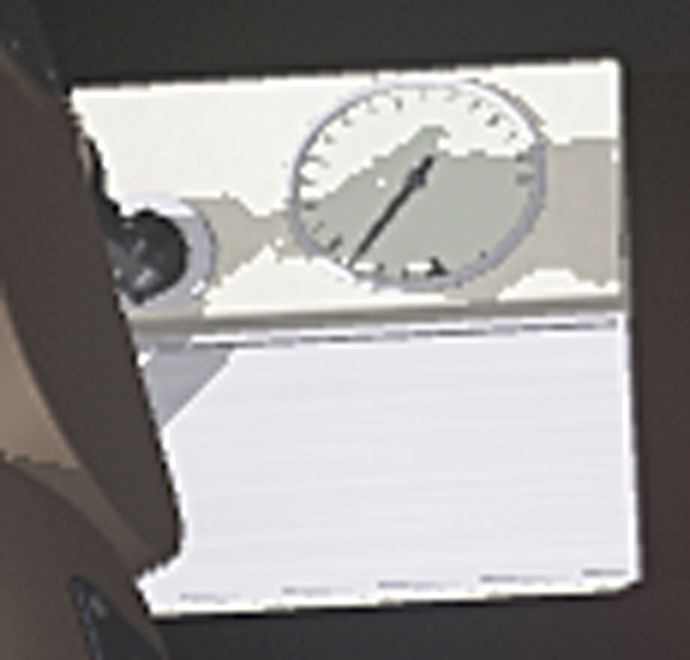

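drive_tool(increments=[[0,0,-20,0,0,0,10],[0,0,-15,0,0,0,10],[0,0,0,0,0,0,50],[0,0,0,0,0,0,50],[0,0,0,0,0,0,50],[0,0,0,0,0,0,50],[0,0,0,0,0,0,50],[0,0,0,0,0,0,50]])

```text
clock: 3.6
tool_pos: [0.6161, 0.3459, 0.1653]
eef_rot: [-0.0, 0.897, 0.441, 0.01]
wrist_force: [-0.3, 0.9, -0.6]
grip_width: 0.584
```

Run:
```python
from h import *
goto([.6107,.3403,.16],np.radians(52.2))
cv2.imwrite('pics/w4.png',capture('wrist')[:,:,::-1])
```

```text
t 3.6 p [0.6161 0.3459 0.1653] x [0.611 0.792 0.019] z [ 0.018  0.01  -1.   ] F [-0.3  0.9 -0.6] g 0.584 j [ 0.47  0.59  1.51  0.    1.02 -0.45]
shift mm [-7.8 -0.9  5.2] rot [ 0.008 -0.019  0.002]
```

View pics/w4.png

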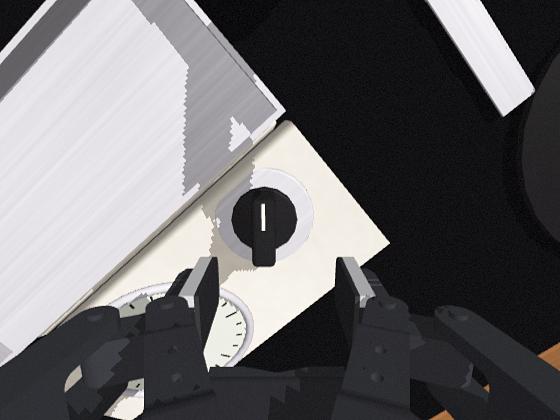

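drive_tool(increments=[[-7.5,-1,0,0.008,-0.019,0,50],[0,0,0,0,0,0,50],[0,0,8,0,0,0,50],[0,0,8,0,0,0,50],[0,0,8,0,0,0,50],[0,0,8,0,0,0,50],[0,0,8,0,0,0,50],[0,0,0,0,0,0,50]])

```text
clock: 4.45
tool_pos: [0.6094, 0.3396, 0.1201]
eef_rot: [0.0, 0.898, 0.441, -0.002]
wrist_force: [0.7, -0.2, 0.9]
grip_width: 0.584
```

Run:
```python
from h import *
goto([.6107,.3403,.114],np.radians(52.2))
cv2.imwrite('pics/w5.png',capture('wrist')[:,:,::-1])
```

```text
t 4.45 p [0.6094 0.3396 0.1201] x [ 0.611  0.792 -0.004] z [-0.003 -0.002 -1.   ] F [ 0.7 -0.2  0.9] g 0.584 j [ 0.47  0.63  1.55 -0.    0.96 -0.45]
shift mm [1.4 0.6 6.1] rot [-0.001  0.004  0.002]
```

View pics/w5.png

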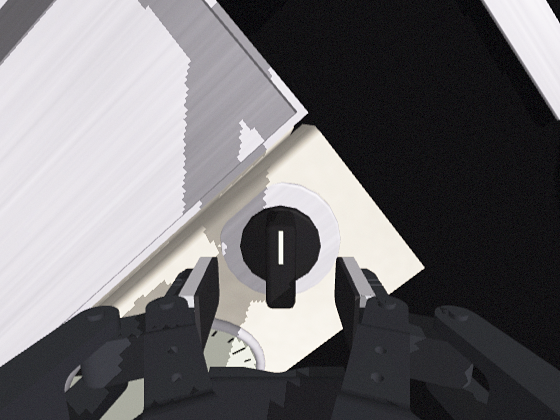

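Run:
```python
from h import *
c=cam('wrist');p,M=tool()
print('tcp',proj(c,p),'grasp',proj(c,p-.019*M[:,2]), 'tip pads', proj(c,p+.025*M[:,0]), proj(c,p-.025*M[:,0]))
for z in (.105,.115,.125,.135): print(z, proj(c,[.6107,.3403,z]), onz(c,(281,256),z).round(4))
```

```text
tcp [278.28339228 253.66914308] grasp [278.47237948 268.99161143] tip pads [327.49510875 253.68036415] [229.07869513 253.65792361]
0.105 [280.23454377 244.16929362] [0.6165 0.3364 0.105 ]
0.115 [280.36306721 250.67183301] [0.6133 0.3387 0.115 ]
0.125 [280.50576427 257.8914752 ] [0.6101 0.3411 0.125 ]
0.135 [280.66511638 265.95376644] [0.6068 0.3435 0.135 ]
```

drive_tool(increments=[[1.4,0.5,5,0,0.004,0,40],[0,0,0,0,0,0,30],[0,0,0,0,0,0,22],[0,0,0,0,0,0,18],[0,0,0,0,0,0,15],[0,0,0,0,0,0,12],[0,0,0,0,0,0,12],[0,0,0,0,0,0,12]], squeeze=30)

```text
clock: 5.3
tool_pos: [0.6119, 0.3411, 0.1168]
eef_rot: [-0.001, 0.897, 0.441, 0.002]
wrist_force: [0.7, -0.2, -0.1]
grip_width: 0.138
```

Run:
```python
from h import *
goto([.6107,.3403,.114],np.radians(52.2))
cv2.imwrite('pics/w6.png',capture('wrist')[:,:,::-1])
```

```text
t 5.3 p [0.6119 0.3411 0.1168] x [0.611 0.792 0.004] z [ 0.002  0.003 -1.   ] F [ 0.7 -0.2 -0.1] g 0.138 j [ 0.46  0.64  1.55  0.    0.95 -0.45]
shift mm [-1.4 -0.5  2.8] rot [-0.    -0.004  0.002]
```

View pics/w6.png

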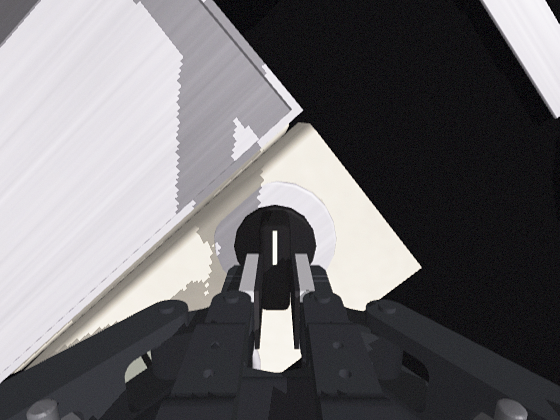

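drive_tool(increments=[[0,0,0,0,0,0,10],[0,0,0,0,0,0,8],[0,0,0,0,0,0,5],[0,0,0,0,0,0,5],[0,0,0,0,0,0,5],[0,0,0,0,0,0,5],[0,0,0,0,0,0,5],[0,0,0,0,0,0,5]], squeeze=30)

```text
clock: 6.15
tool_pos: [0.6119, 0.3411, 0.1168]
eef_rot: [-0.001, 0.898, 0.441, 0.002]
wrist_force: [0.2, -0.4, 0.6]
grip_width: 0.059
```

Run:
```python
from h import *
goto([.6107,.3403,.114],np.radians(52.2))
crop(capture('wrist'),200,180,160,140,5,'pics/w7.png')
```

```text
t 6.15 p [0.6119 0.3411 0.1168] x [0.611 0.792 0.003] z [ 0.002  0.003 -1.   ] F [ 0.2 -0.4  0.6] g 0.059 j [ 0.46  0.64  1.55  0.    0.95 -0.45]
shift mm [-1.4 -0.5  2.8] rot [-0.    -0.003  0.002]
```

View pics/w7.png

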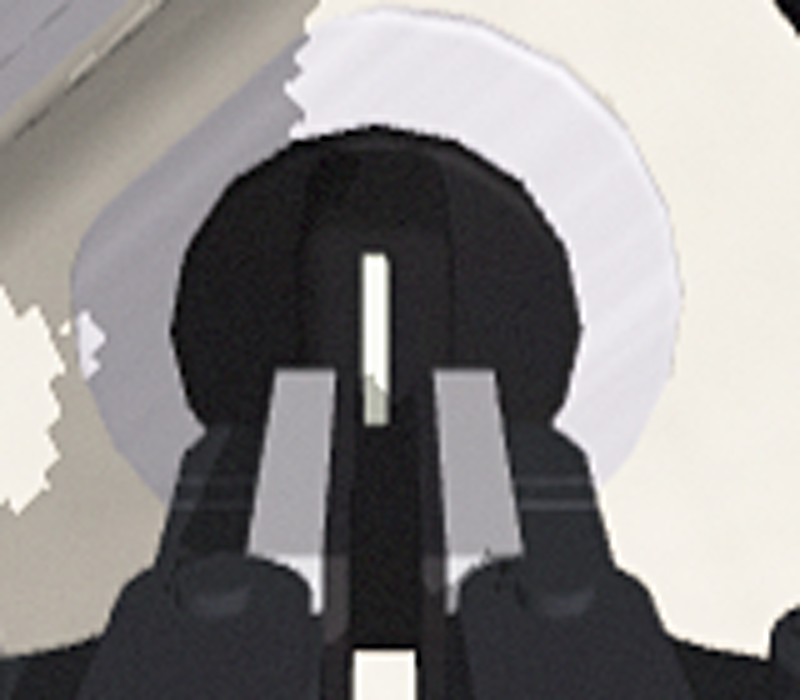

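Run:
```python
from h import *
c=cam('wrist');f=lambda a,x0=200,y0=180,s=5:((a[0]+.5)/s+x0-.5,(a[1]+.5)/s+y0-.5)
print(ray(c,(0,0))[0])
p,M=tool()
print('tips', [(proj(c,p+s*.0025*M[:,0])-[200,180])*5 for s in(-1,1)])
for z in (.09,.10,.11,.12,.135):
    g=lambda a,b:round(1000*np.linalg.norm(onz(c,f(a),z)-onz(c,f(b),z)),1)
    print(z,'bar w',g((303,230),(452,230)),'disc',g((172,325),(582,325)),'ring',g((72,300),(680,300)),'len',g((375,215),(385,648)), ((onz(c,f((375,215)),z)+onz(c,f((385,648)),z))/2).round(4))
```

```text
[0.5588325  0.38025328 0.28471665]
tips [array([366.53014984, 368.74985222]), array([415.73790239, 368.76556938])]
0.09 bar w 17.2 disc 48.0 ring 70.8 len 55.6 [0.6263 0.3283 0.09  ]
0.1 bar w 16.3 disc 45.5 ring 67.2 len 52.7 [0.6228 0.331  0.1   ]
0.11 bar w 15.4 disc 43.0 ring 63.6 len 49.9 [0.6194 0.3336 0.11  ]
0.12 bar w 14.5 disc 40.6 ring 59.9 len 47.0 [0.6159 0.3363 0.12  ]
0.135 bar w 13.2 disc 36.9 ring 54.5 len 42.7 [0.6107 0.3403 0.135 ]
```

Run:
```python
from h import *
p,M=tool()
for n,b in(('scene',(300,220,100,100,7)),('top',(140,150,80,80,7))):
    c=cam(n);im=capture(n);x0,y0,w,h,s=b
    k=cv2.resize(im[y0:y0+h,x0:x0+w],None,fx=s,fy=s,interpolation=cv2.INTER_CUBIC)[:,:,::-1].copy()
    for X,col in((p,(0,0,255)),(p-.02*M[:,2],(0,255,0)),([.6107,.3403,.135],(255,0,0)),([.6107,.3403,.105],(255,255,0))):
        q=(proj(c,X)-[x0,y0]+.5)*s-.5; cv2.circle(k,tuple(int(v) for v in q),5,col,1)
    cv2.imwrite(f'pics/{n}8.png',k)
c=cam('wrist');print([((proj(c,p+s*.0025*M[:,0]-.011*M[:,1]*t-M[:,2]*h)-[200,180])*5).round() for s in(-1,1) for t in(1,-1) for h in(0,.015)])
```

```text
[array([366., 266.]), array([365., 317.]), array([367., 469.]), array([365., 535.]), array([416., 266.]), array([419., 317.]), array([415., 469.]), array([418., 535.])]
```

View pics/scene8.png

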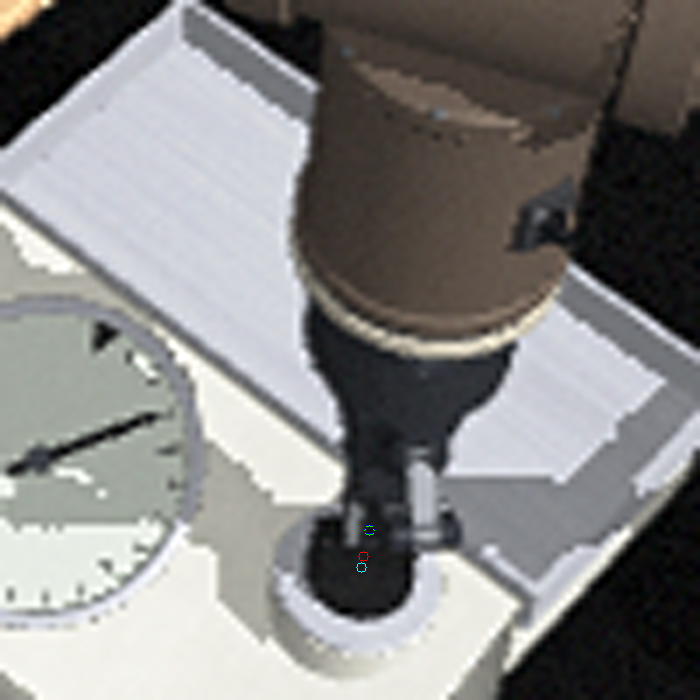

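drive_tool(increments=[[0,0,0,0,0,0,40],[0,0,0,0,0,0,40],[-1.4,-0.5,0,0,-0.003,0,40],[0,0,3,0,0,0,40],[0,0,3,0,0,0,40],[0,0,3,0,0,0,40],[0,0,0,0,0,0,40],[0,0,0,0,0,0,40]])

```text
clock: 7.1
tool_pos: [0.6103, 0.3401, 0.1066]
eef_rot: [-0.0, 0.897, 0.441, -0.0]
wrist_force: [-0.3, 0.4, -0.3]
grip_width: 0.468
```

drive_tool(increments=[[0,0,0,0,0,0,30],[0,0,0,0,0,0,22],[0,0,0,0,0,0,20],[0,0,0,0,0,0,16],[0,0,0,0,0,0,12],[0,0,0,0,0,0,8],[0,0,0,0,0,0,8],[0,0,0,0,0,0,8]])

```text
clock: 7.9
tool_pos: [0.6109, 0.3406, 0.1071]
eef_rot: [-0.0, 0.897, 0.441, 0.0]
wrist_force: [0.7, 1.9, -0.1]
grip_width: 0.152
```

Run:
```python
from h import *
goto([.6107,.3403,.105],np.radians(52.2))
crop(capture('wrist'),200,180,160,140,5,'pics/w9.png')
```

```text
t 7.9 p [0.6109 0.3406 0.1071] x [0.611 0.792 0.001] z [ 0.001  0.001 -1.   ] F [ 0.7  1.9 -0.1] g 0.152 j [ 0.47  0.65  1.56  0.    0.94 -0.45]
shift mm [-0.4  0.1  2.1] rot [ 0.    -0.001  0.002]
```

View pics/w9.png

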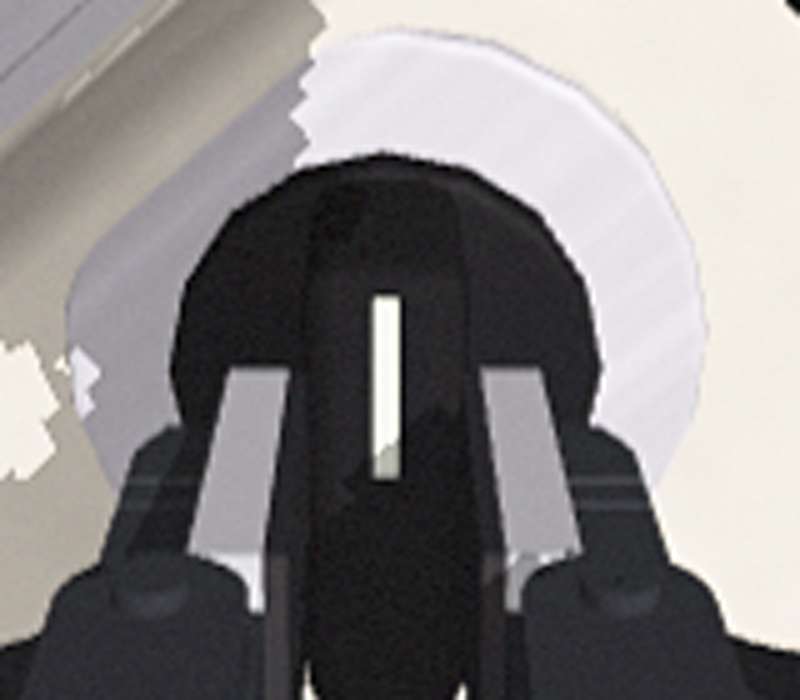

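drive_tool(increments=[[0,0,0,0,0,0,8],[0,0,0,0,0,0.1,8],[0,0,0,0,0,0.12,8],[0,0,0,0,0,0.12,8],[0,0,0,0,0,0.12,8],[0,0,0,0,0,0.12,8],[0,0,0,0,0,0.12,8],[0,0,0,0,0,0,8]])

```text
clock: 8.75
tool_pos: [0.6111, 0.3409, 0.1071]
eef_rot: [-0.001, 0.996, 0.093, 0.001]
wrist_force: [1.4, 2.2, -0.6]
grip_width: 0.146
```

Run:
```python
from h import *
goto([.6109,.3406,.107],np.radians(52.2)-.7)
crop(capture('top'),145,145,115,110,6,'pics/t10.png')
crop(capture('scene'),255,210,160,150,5,'pics/s10.png')
```

```text
t 8.75 p [0.6111 0.3409 0.1071] x [0.983 0.185 0.001] z [ 0.001  0.001 -1.   ] F [ 1.4  2.2 -0.6] g 0.146 j [0.47 0.65 1.56 0.   0.94 0.28]
shift mm [-0.2  0.2  0. ] rot [-0.001 -0.001 -0.025]
```

View pics/t10.png

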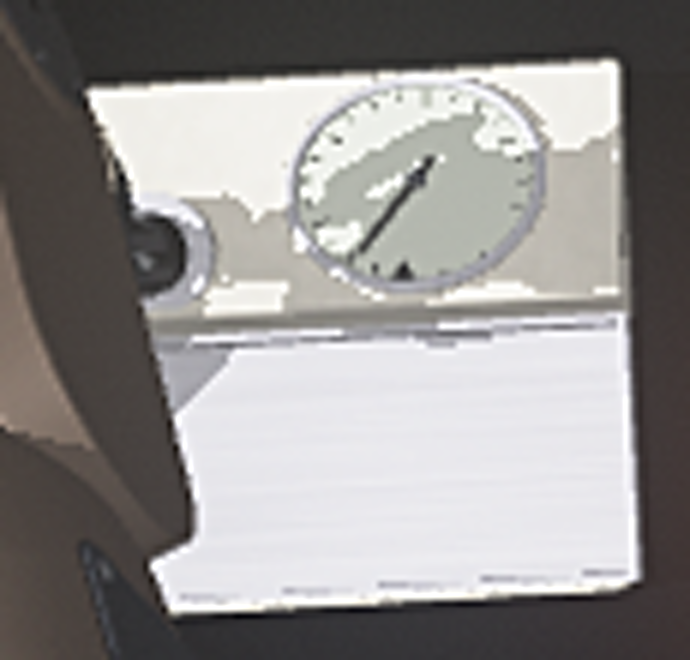

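View pics/s10.png

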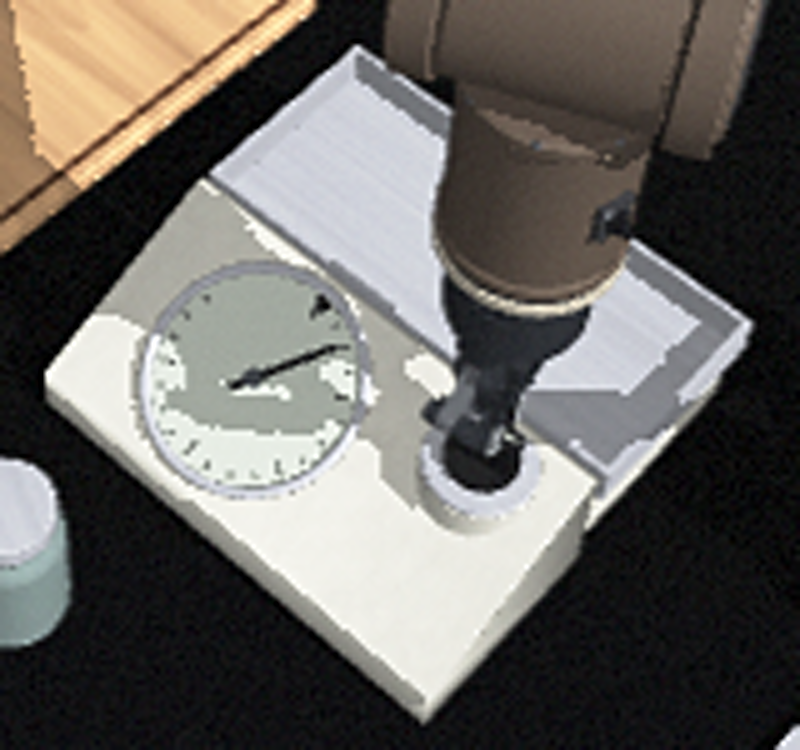

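drive_tool(increments=[[0,0,0,0,0,0.12,8],[0,0,0,0,0,0.12,8],[0,0,0,0,0,0.12,8],[0,0,0,0,0,0.12,8],[0,0,0,0,0,0.12,8],[0,0,0,0,0,0.12,8],[0,0,0,0,0,0.12,8],[0,0,0,0,0,0,8]])

```text
clock: 9.65
tool_pos: [0.6114, 0.3408, 0.1071]
eef_rot: [-0.001, 0.948, -0.319, 0.001]
wrist_force: [1.0, 0.4, -0.9]
grip_width: 0.155
```

Run:
```python
from h import *
goto([.6109,.3406,.107],np.radians(52.2)-1.6)
crop(capture('top'),185,150,60,50,12,'pics/t11.png')
crop(capture('scene'),275,255,60,60,12,'pics/s11.png')
```

```text
t 9.65 p [0.6114 0.3408 0.1071] x [ 0.796 -0.605  0.   ] z [ 0.002  0.001 -1.   ] F [ 1.   0.4 -0.9] g 0.155 j [0.47 0.65 1.56 0.   0.94 1.11]
shift mm [-0.2  0.5  0.1] rot [-0.002 -0.     0.039]
```

View pics/t11.png

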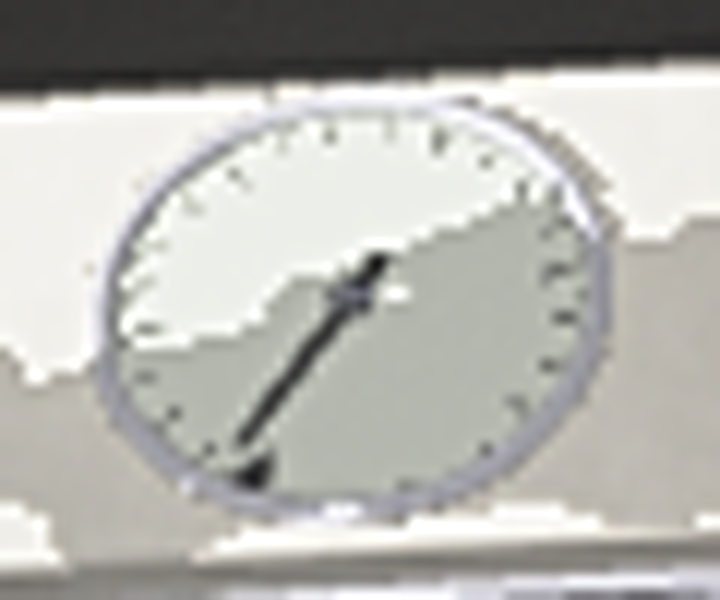

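View pics/s11.png

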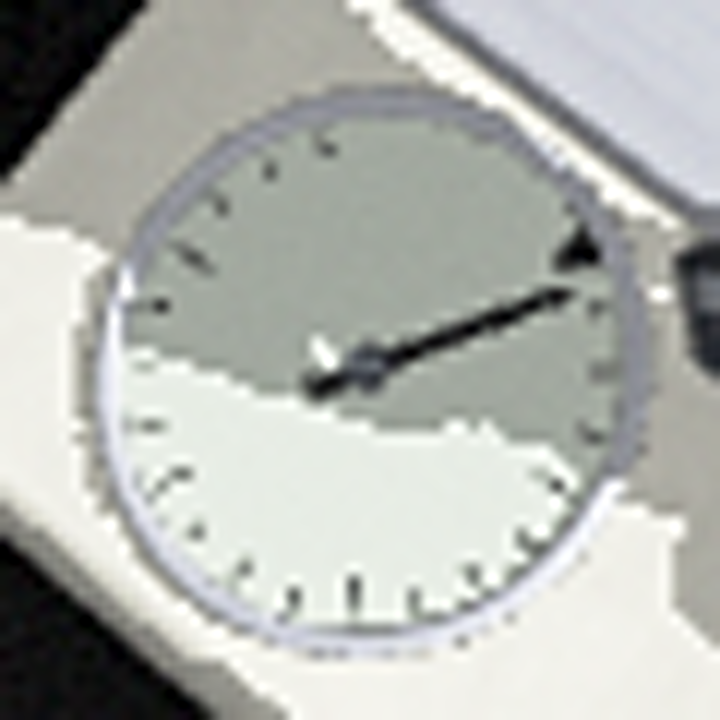

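Run:
```python
from dial import *
f=lambda a,x0,y0,s:((a[0]+.5)/s+x0-.5,(a[1]+.5)/s+y0-.5)
ft=lambda a:f(a,185,150,12); fs=lambda a:f(a,275,255,12)
ang(cam('top'),ft((350,293)),ft((242,442)),ft((254,470)))
ang(cam('scene'),fs((368,367)),fs((572,290)),fs((580,250)))
```

```text
P [-46.2  26.8] 53.4 Z [-55.1  23.2] 59.8 zero acw of ptr deg 7.3 knob rad 0.317
P [-45.6  28.4] 53.7 Z [-54.4  23.7] 59.4 zero acw of ptr deg 8.4 knob rad 0.366
```

drive_tool(increments=[[0,0,0,0,0,0.11,8],[0,0,0,0,0,0.11,8],[0,0,0,0,0,0.11,8],[0,0,0,0,0,0,8],[0,0,0,0,0,0,8],[0,0,0,0,0,0,8],[0,0,0,0,0,0,8],[0,0,0,0,0,0,8]])

```text
clock: 10.55
tool_pos: [0.6115, 0.3408, 0.107]
eef_rot: [-0.001, 0.889, -0.458, 0.0]
wrist_force: [1.8, 0.5, -0.9]
grip_width: 0.155
```

Run:
```python
from h import *
status()
crop(capture('top'),185,150,60,50,12,'pics/t12.png')
crop(capture('scene'),275,255,60,60,12,'pics/s12.png')
```

```text
t 10.55 p [0.6115 0.3408 0.107 ] x [ 0.581 -0.814 -0.   ] z [ 0.002  0.001 -1.   ] F [ 1.8  0.5 -0.9] g 0.155 j [0.46 0.65 1.56 0.   0.93 1.42]
```

View pics/t12.png

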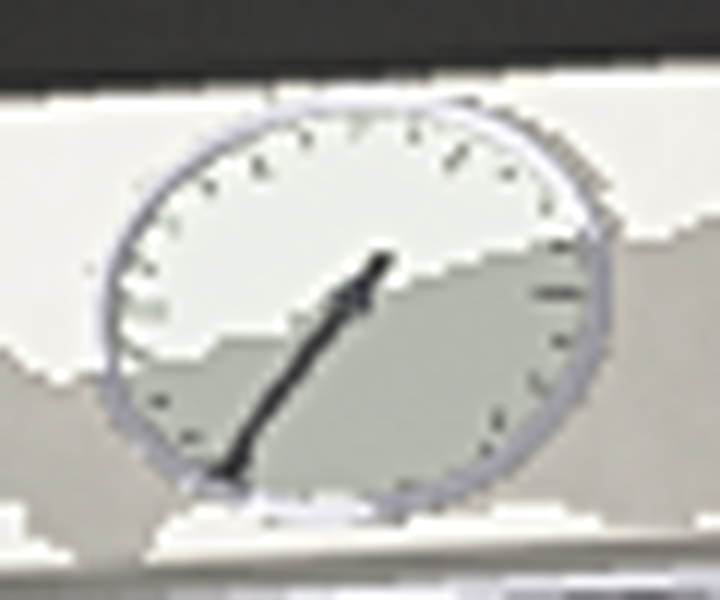

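View pics/s12.png

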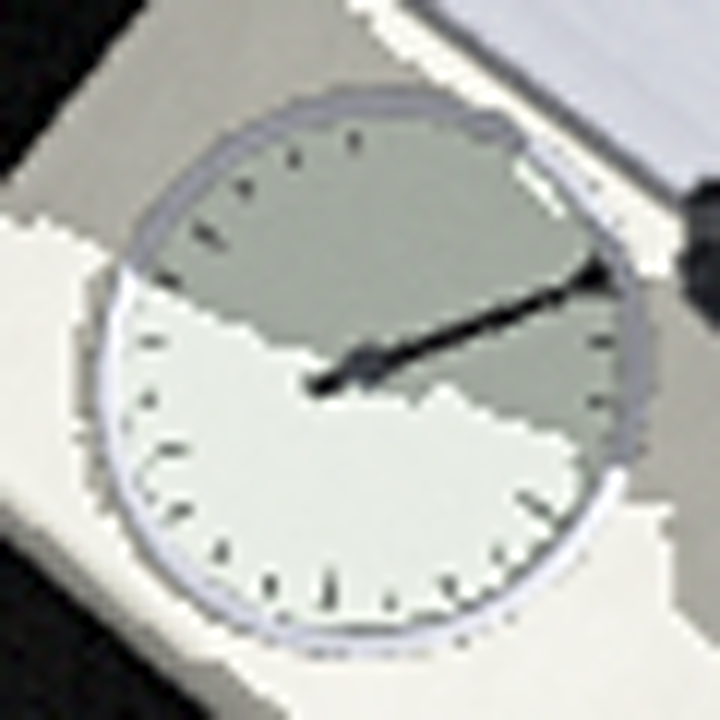

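drive_tool(increments=[[0,0,0,0,0,0,18],[0,0,0,0,0,0,24],[0,0,0,0,0,0,35],[0,0,0,0,0,0,40],[0,0,0,0,0,0,40],[0,0,-20,0,0,0,40],[0,0,-40,0,0,0,40],[0,0,-30,0,0,0,40]])

```text
clock: 11.45
tool_pos: [0.6081, 0.3388, 0.1942]
eef_rot: [0.003, 0.889, -0.458, -0.002]
wrist_force: [0.8, 0.3, 0.4]
grip_width: 0.47
```

Run:
```python
from h import *
status()
cv2.imwrite('pics/w13.png',capture('wrist')[:,:,::-1])
crop(capture('scene'),275,255,60,60,12,'pics/s13.png')
goto([.62,.12,.20],0)
```

```text
t 11.45 p [0.6081 0.3388 0.1942] x [ 0.581 -0.814 -0.001] z [-0.007 -0.004 -1.   ] F [0.8 0.3 0.4] g 0.47 j [0.46 0.56 1.48 0.   1.11 1.42]
t 11.55 p [0.61   0.3398 0.197 ] x [ 0.581 -0.814 -0.   ] z [-0.002 -0.001 -1.   ] F [0.  0.7 1.4] g 0.468 j [0.46 0.56 1.48 0.   1.11 1.42]
shift mm [184.7 119.6  -2.8] rot [ 0.002  0.001 -0.951]
```

View pics/w13.png

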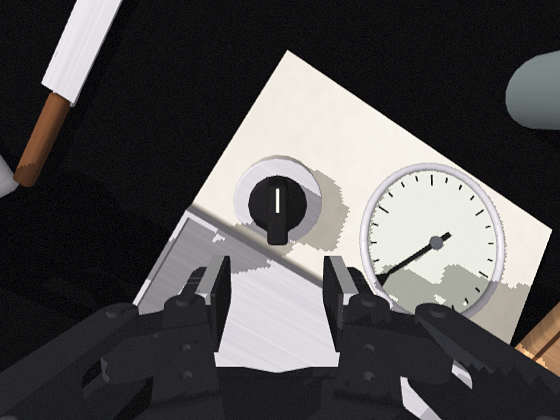

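drive_tool(increments=[[20,0,-10,0,0,0,40],[35,0,-10,0,0,0,60],[35,0,0,0,0,0,80],[20,20,0,0,0,0,80],[0,0,0,0,0,0,80],[0,0,0,0,0,0,80],[0,0,0,0,0,0,80],[0,0,0,0,0,0,80]])

```text
clock: 12.35
tool_pos: [0.6607, 0.2322, 0.2163]
eef_rot: [0.002, 0.889, -0.457, -0.001]
wrist_force: [-0.4, -0.2, -0.1]
grip_width: 0.937
```

Run:
```python
from h import *
status()
w=capture('wrist');cv2.imwrite('pics/w14.png',w[:,:,::-1])
c=cam('wrist');q=proj(c,[.658,.2045,.076]);print(q)
x0,y0=int(q[0])-75,int(q[1])-65
print(x0,y0);crop(w,max(x0,0),max(y0,0),150,130,5,'pics/w14c.png')
```

```text
t 12.35 p [0.6607 0.2322 0.2163] x [ 0.582 -0.813 -0.   ] z [-0.003 -0.002 -1.   ] F [-0.4 -0.2 -0.1] g 0.937 j [ 0.3   0.55  1.45 -0.    1.15  1.25]
[299.89915554 213.56679729]
224 148
```

View pics/w14c.png

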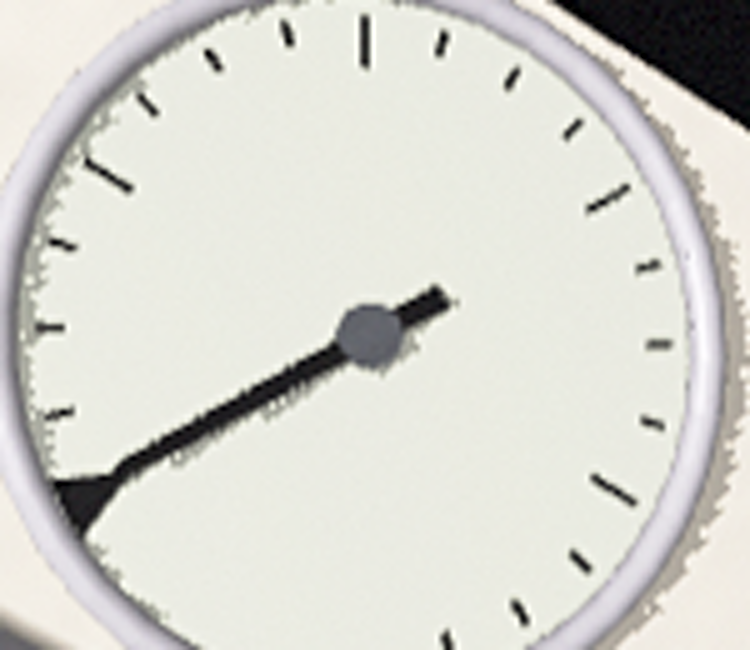

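Run:
```python
from h import *
i=cv2.imread('pics/w14.png');crop(i,228,195,80,75,10,'pics/w14d.png',False)
```

```text
(no output)
```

View pics/w14d.png

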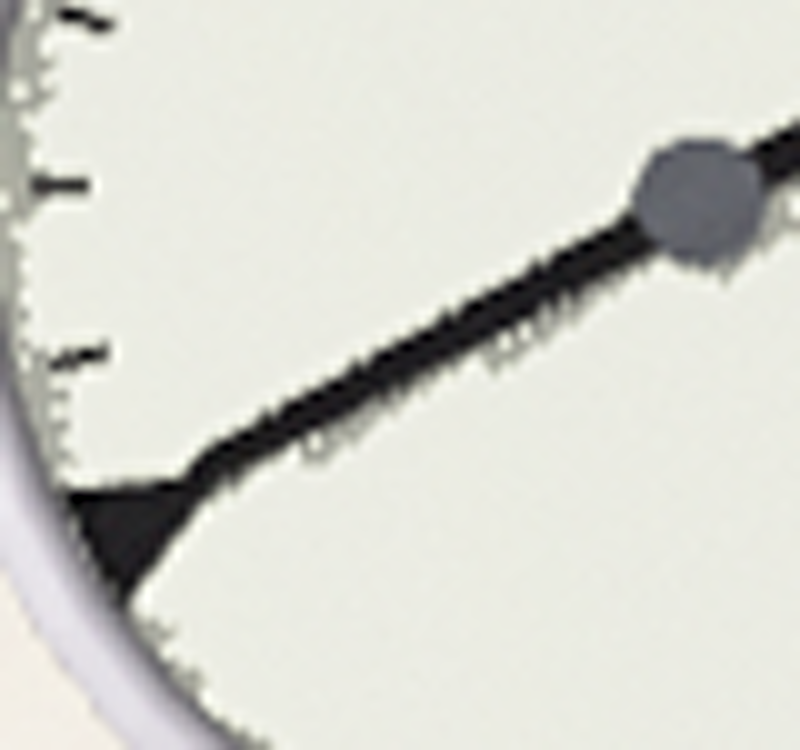

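Run:
```python
from h import *
T=cam('top');S=cam('scene')
im=capture('top');cv2.imwrite('pics/t15.png',im[:,:,::-1])
tb=lambda a:((a[0]+.5)/5+270-.5,(a[1]+.5)/5+155-.5)
sb=lambda a:((a[0]+.5)/4.5+160-.5,(a[1]+.5)/4.5+135-.5)
top={'A':((468,90),(513,80),(474,262),(568,240)),'B':((360,308),(401,302),(356,475),(449,462)),'C':((615,298),(657,300),(572,462),(665,470))}
sc={'A':((198,290),(178,280),(305,225),(258,185)),'B':((405,245),(382,232),(508,178),(462,148)),'C':((268,138),(252,122),(388,100),(350,62))}
for n in top:
    for nm,c,f,d in(('top',T,tb,top),('scene',S,sb,sc)):
        P=[onz(c,f(a),.066)[:2] for a in d[n]]
        nose=(P[0]+P[1])/2;rind=(P[2]+P[3])/2;v=nose-rind
        fl1=P[0]-P[2];fl2=P[1]-P[3];a1,a2=[np.degrees(np.arctan2(q[1],q[0])) for q in(fl1,fl2)]
        print(n,nm,'c',((nose+rind)/2).round(4),'len',np.linalg.norm(v).round(4),'ang',np.degrees(np.arctan2(v[1],v[0])).round(1),'flanks',round(a1,1),round(a2,1),(a1+a2)/2)
```

```text
A top c [ 0.6201 -0.2996] len 0.1096 ang 9.8 flanks 1.5 18.3 9.903730066556063
A scene c [ 0.621  -0.2967] len 0.1057 ang 10.1 flanks -1.1 20.2 9.54088793977925
B top c [ 0.4782 -0.2249] len 0.1055 ang 7.4 flanks -1.6 16.4 7.376672335388976
B scene c [ 0.4741 -0.2251] len 0.1073 ang 7.4 flanks -0.0 14.6 7.271596722578889
C top c [ 0.4821 -0.3763] len 0.1079 ang -6.8 flanks -15.4 1.8 -6.790953449625572
C scene c [ 0.4792 -0.3769] len 0.1029 ang -8.4 flanks -17.7 0.9 -8.390003291621532
```

View pics/t15.png

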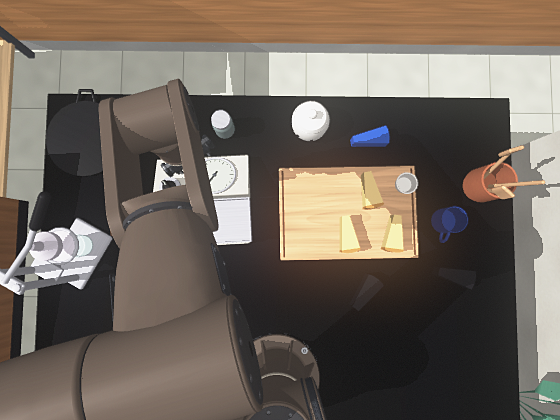

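Run:
```python
from h import *
goto([.49,-.225,.24],np.radians(97.4))
```

```text
t 12.45 p [0.6606 0.2325 0.2164] x [ 0.582 -0.813 -0.   ] z [-0.003 -0.002 -1.   ] F [-0.1 -0.5  0.1] g 0.934 j [ 0.3   0.55  1.45 -0.    1.15  1.25]
shift mm [272.6 405.2 -22. ] rot [ 0.004 -0.001  0.492]
```

drive_tool(increments=[[27,40,-10,0,0,0,80],[27,40,-10,0,0,0,80],[27,40,0,0,0,0,80],[27,40,0,0,0,0,80],[27,40,0,0,0,0,80],[27,40,0,0,0,0,80],[27,40,0,0,0,0,80],[27,40,0,0,0,0,80]])

```text
clock: 13.25
tool_pos: [0.5255, -0.1314, 0.2374]
eef_rot: [0.001, 0.893, -0.45, 0.0]
wrist_force: [0.6, 0.2, -0.1]
grip_width: 0.939
```

drive_tool(increments=[[27,40,0,0,0,0,80],[27,40,0,0,0,0,80],[0,0,0,0,0,0.12,80],[0,0,0,0,0,0.12,80],[0,0,0,0,0,0.12,80],[0,0,0,0,0,0.12,80],[0,0,0,0,0,0,80],[0,0,0,0,0,0,80]])

```text
clock: 14.05
tool_pos: [0.491, -0.2302, 0.2389]
eef_rot: [0.001, 0.756, -0.654, 0.002]
wrist_force: [0.1, 0.2, 1.0]
grip_width: 0.936
```

Run:
```python
from h import *
goto([.472,-.225,.24],np.radians(97.4))
cv2.imwrite('pics/w16.png',capture('wrist')[:,:,::-1])
```

```text
t 14.05 p [ 0.491  -0.2302  0.2389] x [ 0.144 -0.99   0.004] z [ 0.003 -0.004 -1.   ] F [0.1 0.2 1. ] g 0.936 j [-0.49  0.29  1.81 -0.    1.04  0.94]
shift mm [-7.8 18.1 -1.2] rot [-0.002 -0.004  0.015]
```

View pics/w16.png

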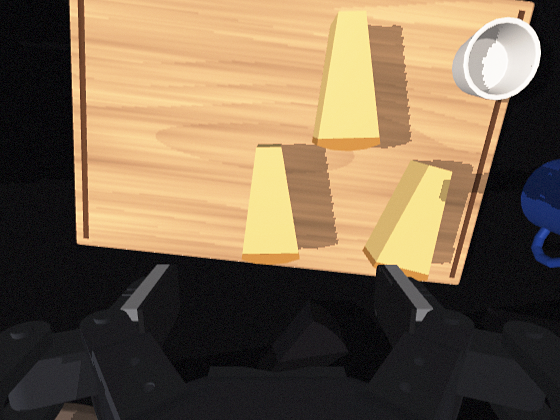

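Run:
```python
from h import *
i=cv2.imread('pics/w16.png');crop(i,230,130,90,145,5,'pics/w16b.png',False);crop(i,300,0,100,160,5,'pics/w16a.png',False);crop(i,355,150,110,140,5,'pics/w16c.png',False)
```

```text
(no output)
```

View pics/w16b.png

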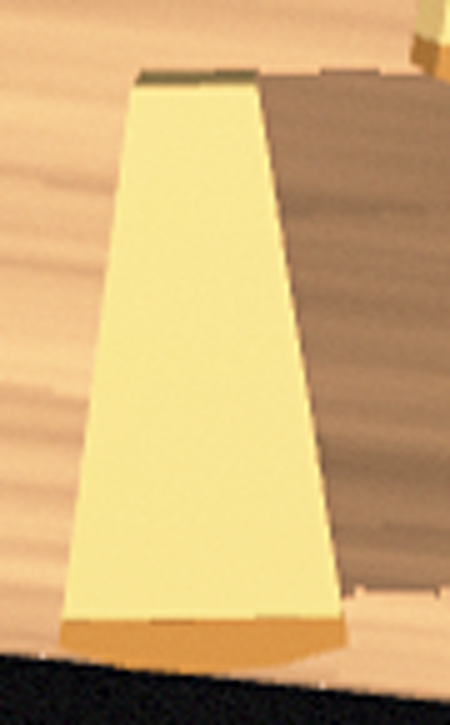

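View pics/w16a.png

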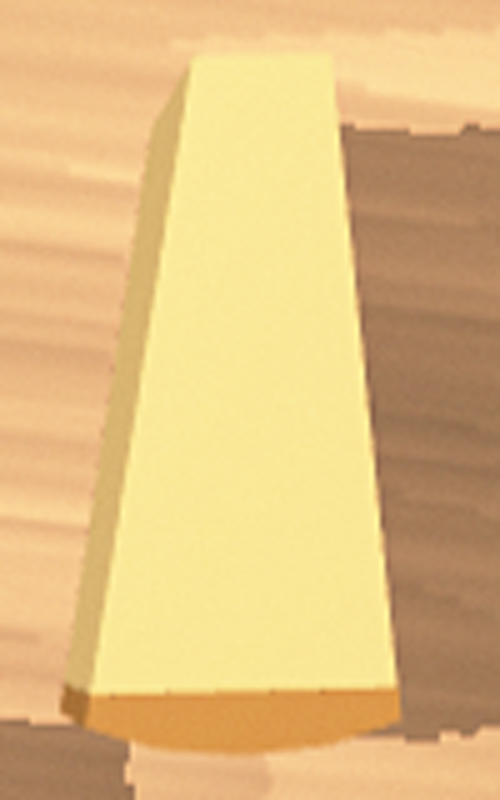

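View pics/w16c.png

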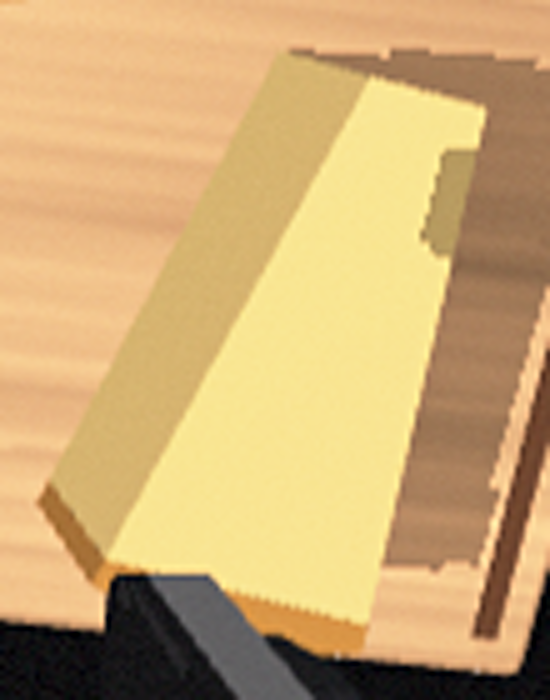

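```bash
cat > wed.py <<'E'
from h import *
def wedge(c,nl,nr,rl,rr,bul=None,z=.066):
    P=[onz(c,q,z)[:2] for q in(nl,nr,rl,rr)]
    def cross(a,b):return a[0]*b[1]-a[1]*b[0]
    an=lambda v:np.degrees(np.arctan2(v[1],v[0]))
    a1,a2=an(P[0]-P[2]),an(P[1]-P[3])
    nose=(P[0]+P[1])/2;v=nose-(P[2]+P[3])/2
    A=np.radians((a1+a2)/2);d=np.array([np.cos(A),np.sin(A)])
    print('nose',nose.round(4),'w',round(1e3*np.linalg.norm(P[0]-P[1]),1),round(1e3*np.linalg.norm(P[2]-P[3]),1),'len',round(1e3*np.linalg.norm(v),1),'ang mid',an(v).round(1),'flank mean',round((a1+a2)/2,1),'CENTRE',(nose-.06*d).round(4), 'bulge len' if bul is not None else '', '' if bul is None else round(1e3*np.dot(nose-onz(c,bul,z)[:2],d),1))
E
python3 - <<'E'
from wed import *
c=cam('wrist')
def F(x0,y0,s=5): return lambda a:((a[0]+.5)/s+x0-.5,(a[1]+.5)/s+y0-.5)
f=F(230,130);wedge(c,f((131,84)),f((258,82)),f((63,619)),f((341,615)),f((190,668)))
f=F(300,0);wedge(c,f((191,57)),f((332,55)),f((92,693)),f((394,687)),f((240,752)))
f=F(355,150);wedge(c,f((370,77)),f((486,106)),f((107,560)),f((365,625)))
E
```

```text
nose [ 0.5299 -0.218 ] w 24.2 57.2 len 108.2 ang mid 8.7 flank mean 8.7 CENTRE [ 0.4706 -0.2271] bulge len 119.4
nose [ 0.6549 -0.2737] w 24.5 57.2 len 107.7 ang mid 9.5 flank mean 9.5 CENTRE [ 0.5957 -0.2836] bulge len 119.3
nose [ 0.5332 -0.3854] w 23.9 57.2 len 108.1 ang mid -6.5 flank mean -6.6 CENTRE [ 0.4736 -0.3786]
```

Run:
```python
from h import *
goto([.466,-.2277,.06],np.radians(98.7))
```

```text
t 14.1 p [ 0.491  -0.2301  0.2388] x [ 0.143 -0.99   0.004] z [ 0.003 -0.004 -1.   ] F [-0.5 -0.1 -0.5] g 0.935 j [-0.49  0.29  1.81 -0.    1.04  0.94]
shift mm [ -6.7  24.8 178.7] rot [-0.002 -0.004 -0.008]
```

drive_tool(increments=[[-6.5,25,20,-0.002,-0.004,-0.008,75],[0,0,40,0,0,0,75],[0,0,40,0,0,0,75],[0,0,40,0,0,0,75],[0,0,20,0,0,0,75],[0,0,15,0,0,0,75],[0,0,0,0,0,0,75],[0,0,0,0,0,0,75]])

```text
clock: 14.9
tool_pos: [0.4679, -0.2269, 0.0599]
eef_rot: [-0.001, 0.767, -0.641, 0.003]
wrist_force: [-0.1, 0.5, 0.2]
grip_width: 0.879
```

Run:
```python
from h import *
goto([.466,-.2277,.03],np.radians(98.7))
cv2.imwrite('pics/w17.png',capture('wrist')[:,:,::-1])
crop(capture('scene'),180,110,120,110,6,'pics/s17.png')
```

```text
t 14.9 p [ 0.4679 -0.2269  0.0599] x [ 0.178 -0.984  0.004] z [ 0.005 -0.003 -1.   ] F [-0.1  0.5  0.2] g 0.879 j [-0.51  0.5   2.03  0.    0.61  0.88]
shift mm [ 0.4  2.2 29.9] rot [-0.004 -0.003  0.027]
```

View pics/w17.png

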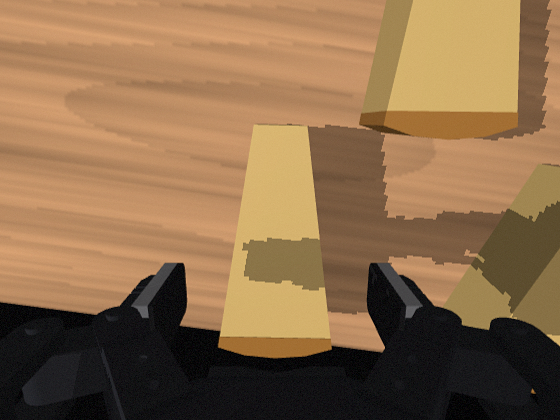

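View pics/s17.png

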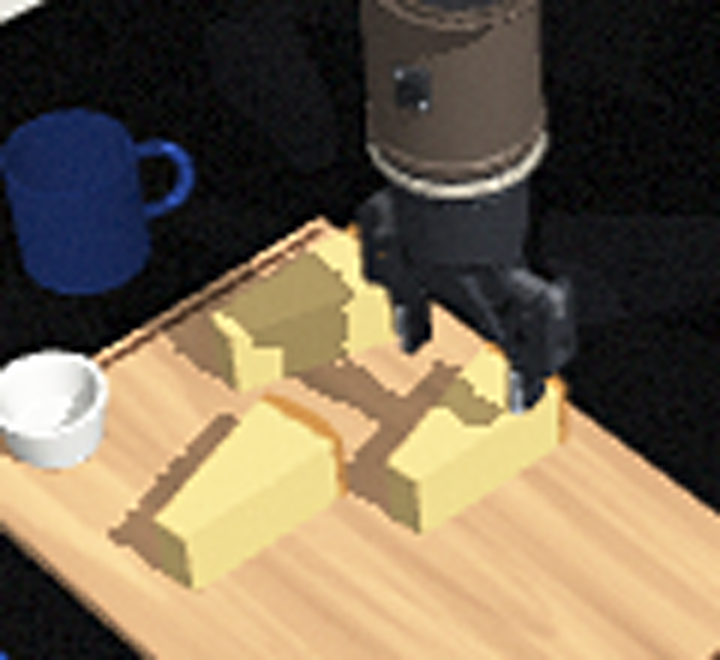

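drive_tool(increments=[[0.5,2,10,-0.004,-0.003,0.027,75],[0,0,10,0,0,0,75],[0,0,10,0,0,0,75],[0,0,4,0,0,0,65],[0,0,0,0,0,0,55],[0,0,0,0,0,0,48],[0,0,0,0,0,0,44],[0,0,0,0,0,0,40]], squeeze=40)

```text
clock: 15.8
tool_pos: [0.4675, -0.2284, 0.0261]
eef_rot: [-0.001, 0.758, -0.652, 0.002]
wrist_force: [0.7, 0.2, -2.7]
grip_width: 0.524
```

drive_tool(increments=[[0,0,0,0,0,0,36],[0,0,0,0,0,0,32],[0,0,0,0,0,0,30],[0,0,0,0,0,0,30],[0,0,-5,0,0,0,30],[0,0,-10,0,0,0,30],[0,0,-10,0,0,0,30],[0,0,0,0,0,0,30]])

```text
clock: 16.6
tool_pos: [0.4675, -0.2285, 0.0535]
eef_rot: [-0.001, 0.758, -0.652, 0.002]
wrist_force: [0.6, -0.2, -3.7]
grip_width: 0.527
```

Run:
```python
from h import *
goto([.466,-.2277,.03],np.radians(98.7))
cv2.imwrite('pics/w18.png',capture('wrist')[:,:,::-1])
crop(capture('scene'),180,110,120,110,6,'pics/s18.png')
```

```text
t 16.6 p [ 0.4675 -0.2285  0.0535] x [ 0.149 -0.989  0.003] z [ 0.004 -0.002 -1.   ] F [ 0.6 -0.2 -3.7] g 0.527 j [-0.51  0.52  2.03  0.    0.59  0.91]
shift mm [-1.1  1.4 23.5] rot [-0.004 -0.003 -0.002]
```

View pics/w18.png

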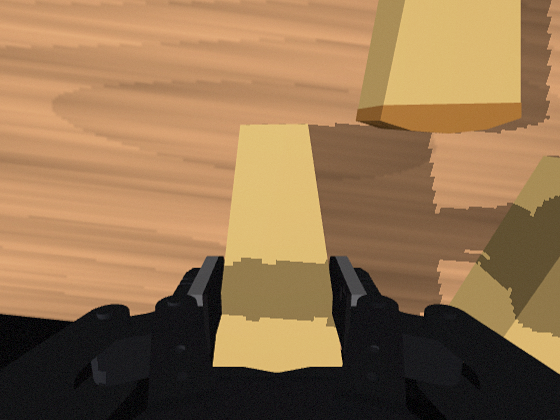

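View pics/s18.png

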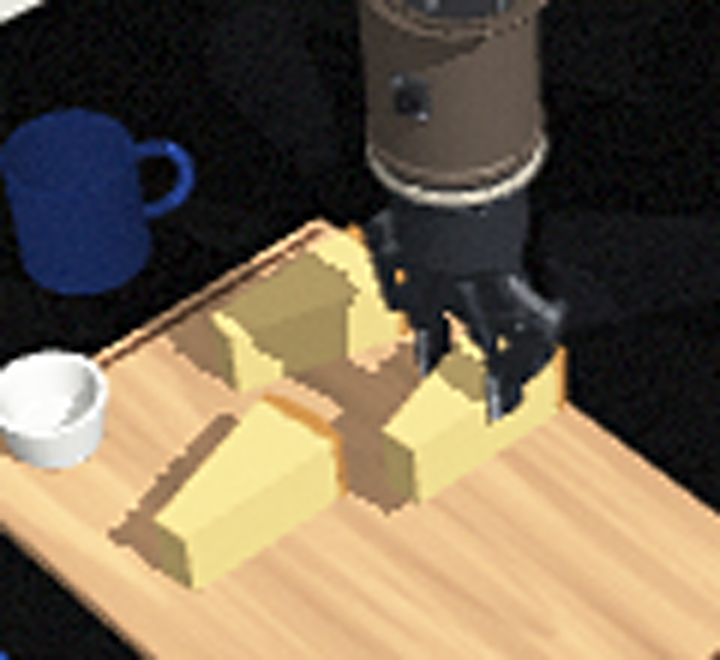

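drive_tool(increments=[[0,0,-30,0,0,0,30],[0,0,-40,0,0,0,30],[0,0,-40,0,0,0,30],[-15,-3,-35,0,0,0,30],[-35,-9,0,0,0,0,30],[-40,-11,0,0,0,0,30],[-40,-11,0,0,0,0,30],[-40,-11,0,0,0,0,30]])

```text
clock: 17.5
tool_pos: [0.4856, -0.0518, 0.2023]
eef_rot: [-0.001, 0.755, -0.655, 0.002]
wrist_force: [1.0, -0.0, -3.2]
grip_width: 0.524
```

drive_tool(increments=[[-40,-11,0,0,0,0,30],[-40,-11,0,0,0,0,30],[-40,-11,0,0,0,0,30],[-30,-9,0,0,0,0,30],[-20,-5,0,0,0,0.05,30],[-10,-2,0,0,0,0.04,30],[0,0,0,0,0,0,30],[0,0,0,0,0,0,30]])

```text
clock: 18.3
tool_pos: [0.507, 0.1463, 0.2002]
eef_rot: [-0.0, 0.727, -0.687, 0.001]
wrist_force: [0.5, 0.8, -3.8]
grip_width: 0.524
```

Run:
```python
from h import *
goto([.5087,.1426,.15],np.radians(93.2))
cv2.imwrite('pics/w19.png',capture('wrist')[:,:,::-1])
crop(capture('scene'),255,150,170,160,4.5,'pics/s19.png')
```

```text
t 18.3 p [0.507  0.1463 0.2002] x [ 0.056 -0.998  0.001] z [ 0.001 -0.001 -1.   ] F [ 0.5  0.8 -3.8] g 0.524 j [ 0.22  0.32  1.88 -0.    0.94  1.74]
shift mm [ 3.7 -1.4 50.2] rot [-0.001 -0.001 -0.   ]
```

View pics/w19.png

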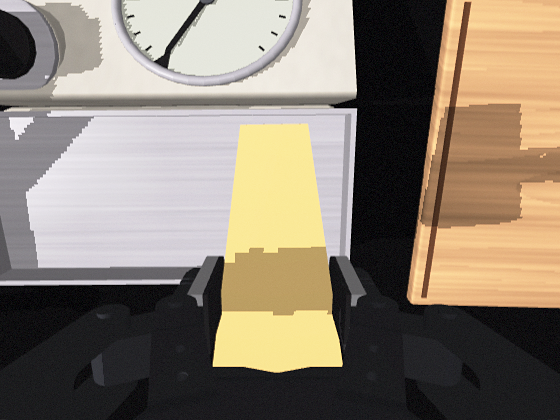

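View pics/s19.png

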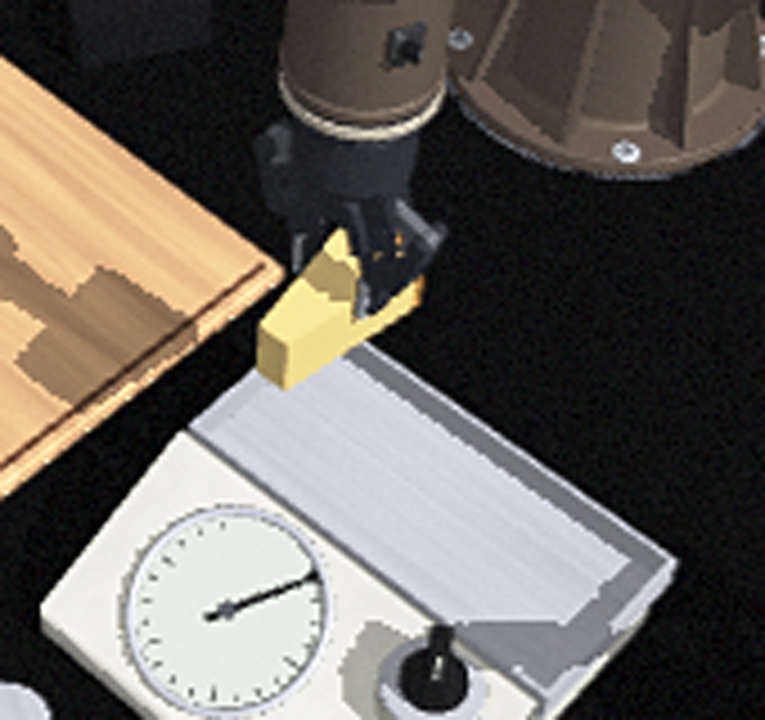

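Run:
```python
from dial import *
c=cam('wrist')
C=np.array([.5066,.2386,0])
i=cv2.imread('pics/w19.png')
def W(x,y,z): return C+x*ex+y*ey+np.array([0,0,z])
for x,y,z in((.070,-.152,.097),(.066,-.148,.097),(.066,-.148,.073),(-.066,-.148,.097),(-.066,-.148,.073),(-.07,-.05,.097),(.066,0,.073)):
    q=proj(c,W(x,y,z));print((x,y,z),q.round(1));cv2.circle(i,tuple(int(round(v)) for v in q),2,(0,0,255),-1)
crop(i,180,90,190,200,4,'pics/w19c.png',False)
```

```text
(0.07, -0.152, 0.097) [356.1 105.2]
(0.066, -0.148, 0.097) [350.4 110.9]
(0.066, -0.148, 0.073) [344.3 111.7]
(-0.066, -0.148, 0.097) [342.1 275.6]
(-0.066, -0.148, 0.073) [337.2 264.3]
(-0.07, -0.05, 0.097) [224.8 280.3]
(0.066, 0, 0.073) [160.2 111.9]
```

View pics/w19c.png

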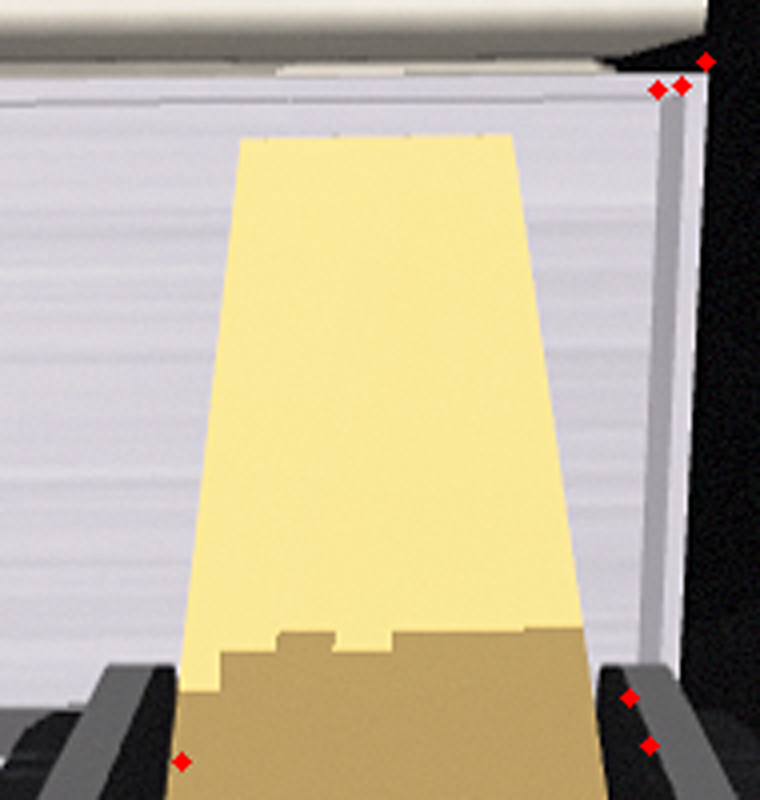

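drive_tool(increments=[[3.7,-0.5,20,0,0,-0.005,30],[0,0,30,0,0,0,30],[0,0,25,0,0,0,30],[0,0,20,0,0,0,30],[0,0,10,0,0,0,30],[0,0,6,0,0,0,30],[0,0,3,0,0,0,30],[0,0,0,0,0,0,30]])

```text
clock: 19.2
tool_pos: [0.5106, 0.1367, 0.0848]
eef_rot: [-0.002, 0.727, -0.687, 0.002]
wrist_force: [-0.3, 0.6, -3.4]
grip_width: 0.527
```

Run:
```python
from h import *
goto([.5076,.1426,.082],np.radians(93.5))
crop(capture('scene'),255,180,130,130,6,'pics/s20.png')
```

```text
t 19.2 p [0.5106 0.1367 0.0848] x [ 0.057 -0.998  0.001] z [ 0.006 -0.    -1.   ] F [-0.3  0.6 -3.4] g 0.527 j [ 0.21  0.47  1.99 -0.    0.67  1.72]
shift mm [-6.1  2.6  2.8] rot [-0.006 -0.001 -0.004]
```

View pics/s20.png

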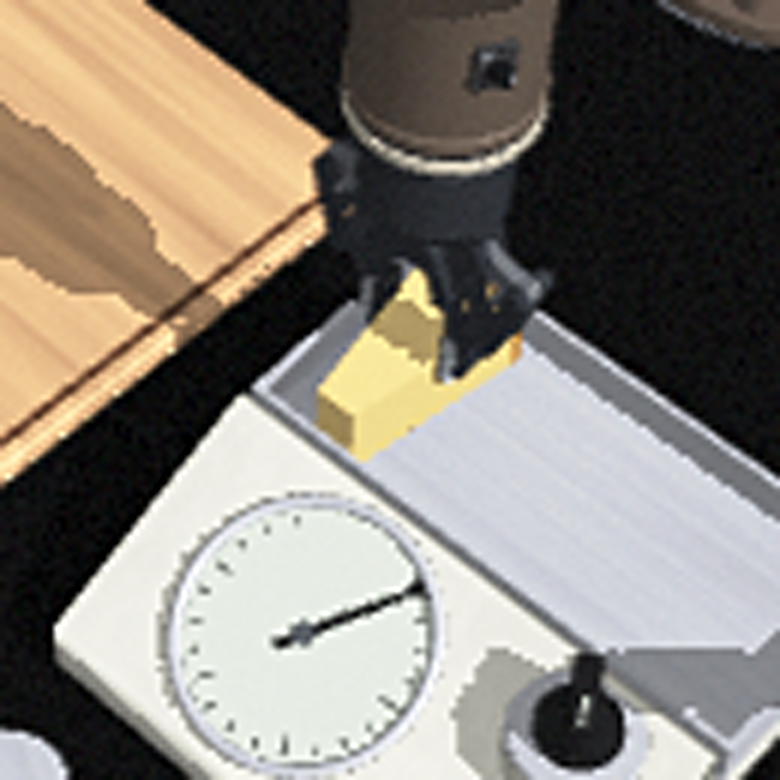

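drive_tool(increments=[[-4,2.5,0,-0.006,0,-0.004,30],[0,0,1,0,0,0,30],[0,0,1,0,0,0,30],[0,0,0,0,0,0,30],[0,0,0,0,0,0,30],[0,0,0,0,0,0,30],[0,0,0,0,0,0,30],[0,0,0,0,0,0,30]])

```text
clock: 20.05
tool_pos: [0.5092, 0.1415, 0.0851]
eef_rot: [-0.001, 0.729, -0.685, 0.001]
wrist_force: [-1.4, -0.2, -2.8]
grip_width: 0.532
```

Run:
```python
from h import *
goto([.5076,.1426,.082],np.radians(93.5))
```

```text
t 20.05 p [0.5092 0.1415 0.0851] x [ 0.062 -0.998  0.   ] z [ 0.004  0.    -1.   ] F [-1.4 -0.2 -2.8] g 0.532 j [ 0.21  0.47  1.99 -0.    0.68  1.72]
shift mm [-1.2  1.5  3.1] rot [-0.004 -0.     0.001]
```

drive_tool(increments=[[0,0,2,-0.004,0,0,30],[0,0,2,0,0,0,30],[0,0,2,0,0,0,30],[0,0,0,0,0,0,30],[0,0,0,0,0,0,30],[0,0,0,0,0,0,30],[0,0,0,0,0,0,30],[0,0,0,0,0,0,30]])

```text
clock: 20.85
tool_pos: [0.5093, 0.1415, 0.0793]
eef_rot: [0.0, 0.729, -0.685, -0.0]
wrist_force: [-1.7, -0.8, 2.5]
grip_width: 0.528
```

Run:
```python
from h import *
goto([.5076,.1426,.082],np.radians(93.5))
crop(capture('scene'),255,200,130,130,6,'pics/s21.png')
```

```text
t 20.85 p [0.5093 0.1415 0.0793] x [ 0.062 -0.998  0.   ] z [-0. -0. -1.] F [-1.7 -0.8  2.5] g 0.528 j [0.21 0.48 1.99 0.   0.67 1.72]
shift mm [-1.2  1.7 -2.7] rot [ 0.    -0.     0.001]
```

View pics/s21.png

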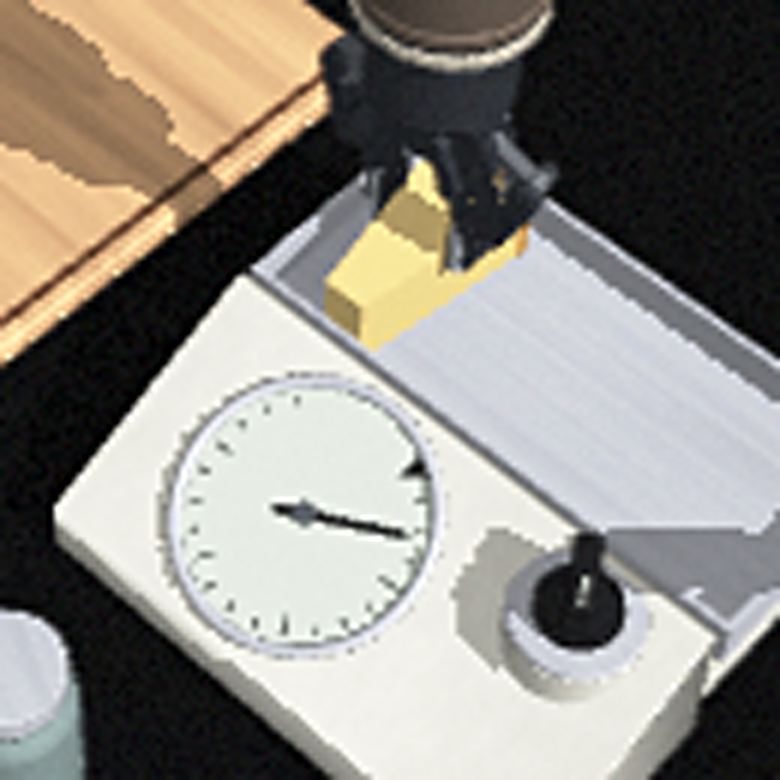

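drive_tool(increments=[[0,0,-1,0,0,0,44],[0,0,0,0,0,0,46],[0,0,0,0,0,0,50],[0,0,0,0,0,0,56],[0,0,0,0,0,0,56],[0,0,-15,0,0,0,56],[0,0,-30,0,0,0,56],[0,0,-40,0,0,0,56]])

```text
clock: 21.7
tool_pos: [0.5064, 0.1408, 0.1626]
eef_rot: [0.004, 0.729, -0.685, -0.003]
wrist_force: [0.1, 0.7, -0.2]
grip_width: 0.662
```

Run:
```python
from h import *
status()
cv2.imwrite('pics/w22.png',capture('wrist')[:,:,::-1])
crop(capture('scene'),255,200,130,130,6,'pics/s22.png')
```

```text
t 21.7 p [0.5064 0.1408 0.1626] x [ 0.062 -0.998  0.001] z [-0.009 -0.002 -1.   ] F [ 0.1  0.7 -0.2] g 0.662 j [ 0.21  0.36  1.92 -0.    0.87  1.72]
```

View pics/w22.png

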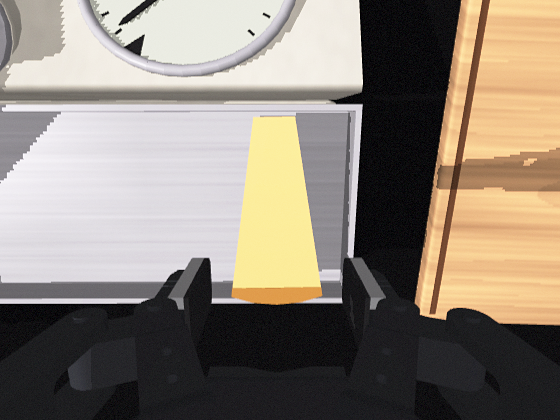

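View pics/s22.png

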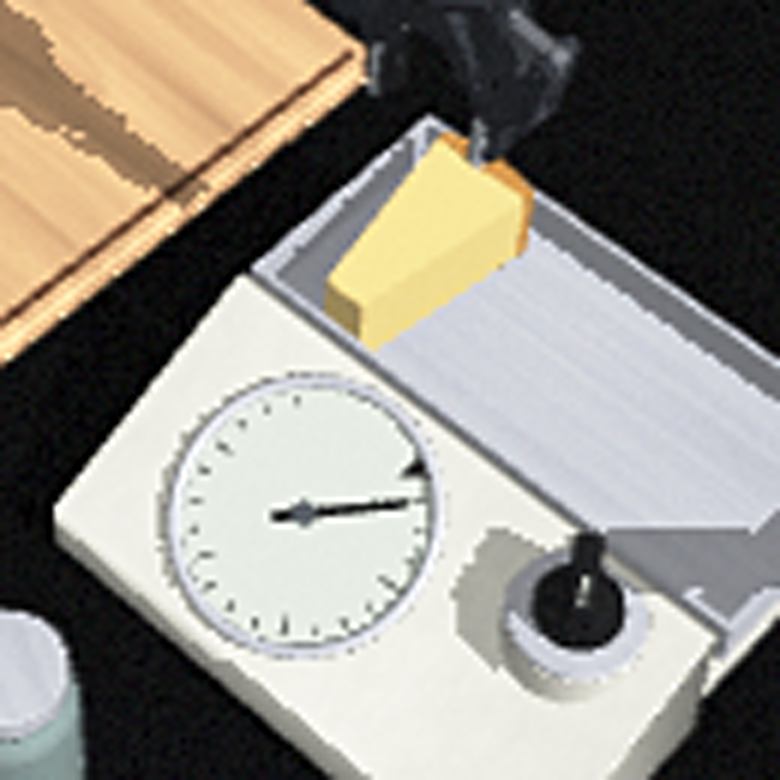

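Run:
```python
from h import *
i=cv2.imread('pics/w22.png');crop(i,205,90,170,220,3.5,'pics/w22c.png',False)
```

```text
(no output)
```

View pics/w22c.png

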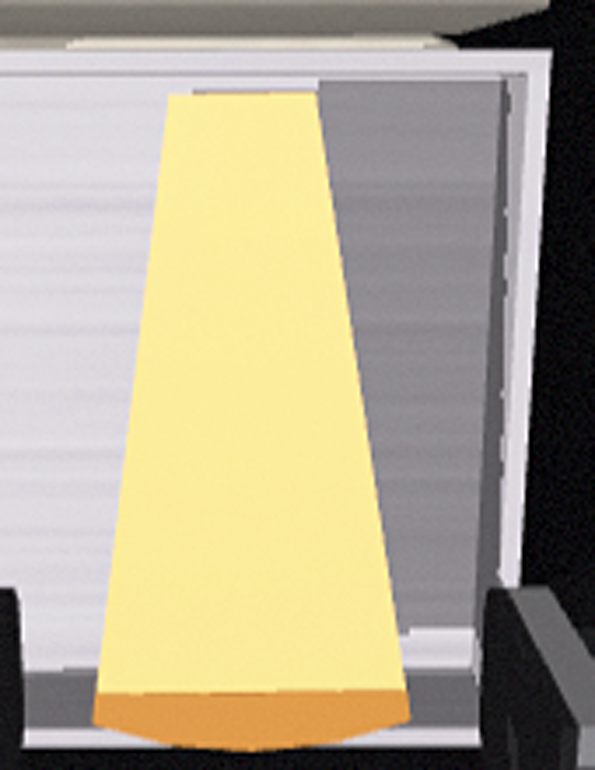

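Run:
```python
from wed import *
o=get_obs();print(o['clock'],o['tool_pos'])
c=cam('wrist')
f=lambda a:((a[0]+.5)/3.5+205-.5,(a[1]+.5)/3.5+90-.5)
wedge(c,f((168,94)),f((317,93)),f((98,695)),f((406,689)),f((252,750)),z=.120)
for n,a,z in(('FR outer',(550,50),.097),('floor far R',(505,80),.0725),('floor near R',(477,668),.0725),('floor far L',(5,79),.0725),('nearwall outer L',(30,747),.097),('nearwall outer R',(470,747),.097),('nearwall inner',(470,730),.097),('far top outer L',(5,47),.097),('R outer low',(519,580),.097)):
    print(n,onz(c,f(a),z).round(4))
```

```text
21.8 [0.51018156 0.14168691 0.16717007]
nose [0.5761 0.1469] w 25.0 58.8 len 110.0 ang mid 4.4 flank mean 4.4 CENTRE [0.5163 0.1423] bulge len 122.3
FR outer [0.5875 0.091  0.097 ]
floor far R [0.5825 0.0938 0.0725]
floor near R [0.4519 0.0852 0.0725]
floor far L [0.5764 0.1958 0.0725]
nearwall outer L [0.4391 0.1842 0.097 ]
nearwall outer R [0.4449 0.0903 0.097 ]
nearwall inner [0.4489 0.0907 0.097 ]
far top outer L [0.5818 0.1911 0.097 ]
R outer low [0.4835 0.0843 0.097 ]
```

drive_tool(increments=[[-23,0,0,0,0,0,50],[-23,0,0,0,0,-0.1,50],[0,0,0,0,0,-0.14,50],[0,0,0,0,0,-0.14,50],[0,0,0,0,0,-0.14,50],[0,0,0,0,0,-0.14,50],[0,0,0,0,0,-0.14,50],[0,0,0,0,0,-0.14,50]])

```text
clock: 22.6
tool_pos: [0.5075, 0.1896, 0.1671]
eef_rot: [-0.001, 0.964, -0.264, 0.001]
wrist_force: [-0.8, -0.1, -0.7]
grip_width: 0.587
```

drive_tool(increments=[[0,0,0,0,0,-0.14,50],[0,0,0,0,0,-0.14,50],[0,0,0,0,0,-0.14,50],[0,0,0,0,0,-0.08,50],[0,0,0,0,0,0,50],[0,0,0,0,0,0,50],[0,0,0,0,0,0,50],[0,0,0,0,0,0,50]])

```text
clock: 23.4
tool_pos: [0.5065, 0.1894, 0.165]
eef_rot: [-0.0, 1.0, -0.008, 0.0]
wrist_force: [0.2, -0.2, -0.6]
grip_width: 0.588
```

Run:
```python
from h import *
goto([.508,.1877,.086],np.radians(-4.6))
cv2.imwrite('pics/w23.png',capture('wrist')[:,:,::-1])
```

```text
t 23.4 p [0.5065 0.1894 0.165 ] x [ 1.    -0.016  0.001] z [ 0.001  0.    -1.   ] F [ 0.2 -0.2 -0.6] g 0.588 j [ 0.3   0.38  1.89 -0.    0.87  0.32]
shift mm [ 1.5  1.7 79. ] rot [-0.    -0.001  0.065]
```

View pics/w23.png

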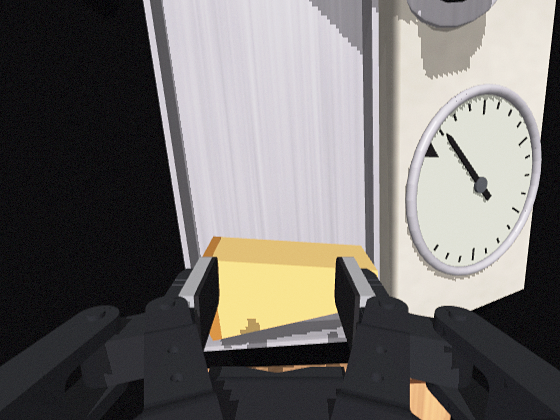

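drive_tool(increments=[[1.5,0,10,0,0,0.065,50],[0,0,20,0,0,0,50],[0,0,20,0,0,0,50],[0,0,15,0,0,0,50],[0,0,10,0,0,0,50],[0,0,4,0,0,0,50],[0,0,0,0,0,0,50],[0,0,0,0,0,0,50]])

```text
clock: 24.25
tool_pos: [0.5098, 0.1898, 0.0847]
eef_rot: [-0.001, 0.999, -0.044, 0.002]
wrist_force: [-0.1, 0.2, 0.3]
grip_width: 0.585
```

Run:
```python
from h import *
goto([.508,.1877,.086],np.radians(-4.6))
cv2.imwrite('pics/w24.png',capture('wrist')[:,:,::-1])
crop(capture('scene'),255,200,130,130,6,'pics/s24.png')
```

```text
t 24.25 p [0.5098 0.1898 0.0847] x [ 0.996 -0.088  0.004] z [ 0.004  0.001 -1.   ] F [-0.1  0.2  0.3] g 0.585 j [ 0.3   0.49  1.95 -0.    0.69  0.39]
shift mm [-1.6  2.3 -1.3] rot [-0.001 -0.004 -0.008]
```

View pics/w24.png

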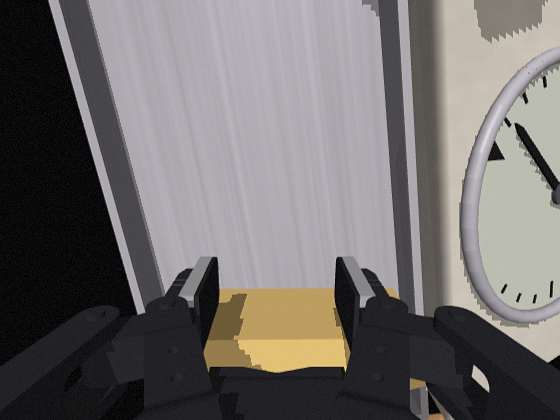

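View pics/s24.png

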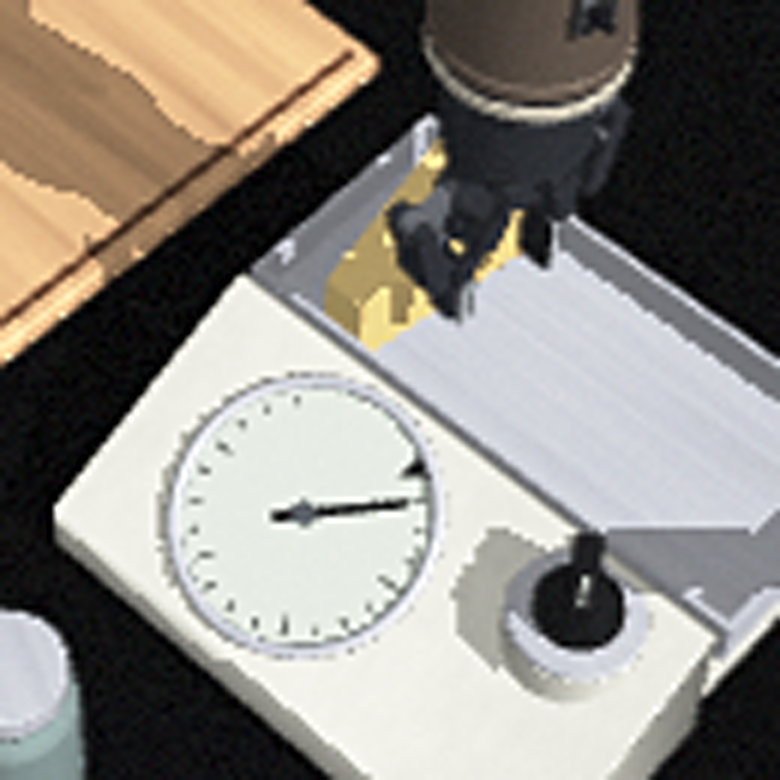

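drive_tool(increments=[[0.4,4,0,0,-0.004,0,50],[0.6,4,0,0,0,0,50],[0.6,4,0,0,0,0,50],[0.6,4,0,0,0,0,50],[0.6,4,0,0,0,0,50],[0.6,4,0,0,0,0,50],[0,0,0,0,0,0,50],[0,0,0,0,0,0,50]])

```text
clock: 25.15
tool_pos: [0.5144, 0.165, 0.0881]
eef_rot: [-0.003, 0.999, -0.045, 0.003]
wrist_force: [-1.7, 3.8, 4.1]
grip_width: 0.586
```

Run:
```python
from h import *
goto([.511,.152,.086],np.radians(-4.6))
crop(capture('scene'),255,200,130,130,6,'pics/s25.png')
```

```text
t 25.15 p [0.5144 0.165  0.0881] x [ 0.996 -0.09   0.006] z [ 0.007  0.005 -1.   ] F [-1.7  3.8  4.1] g 0.586 j [0.25 0.48 1.96 0.01 0.69 0.34]
shift mm [-2.2 13.3  2. ] rot [-0.006 -0.006 -0.01 ]
```

View pics/s25.png

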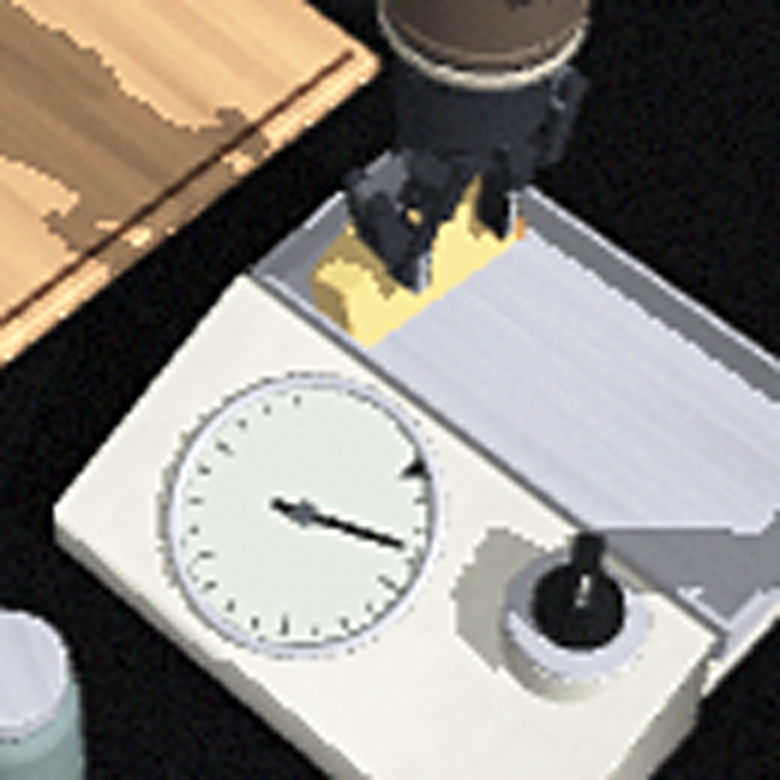

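Run:
```python
from h import *
i=cv2.imread('pics/w24.png')
crop(capture('scene'),290,215,70,60,11,'pics/s25b.png')
cv2.imwrite('pics/w25.png',capture('wrist')[:,:,::-1])
```

```text
(no output)
```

View pics/s25b.png

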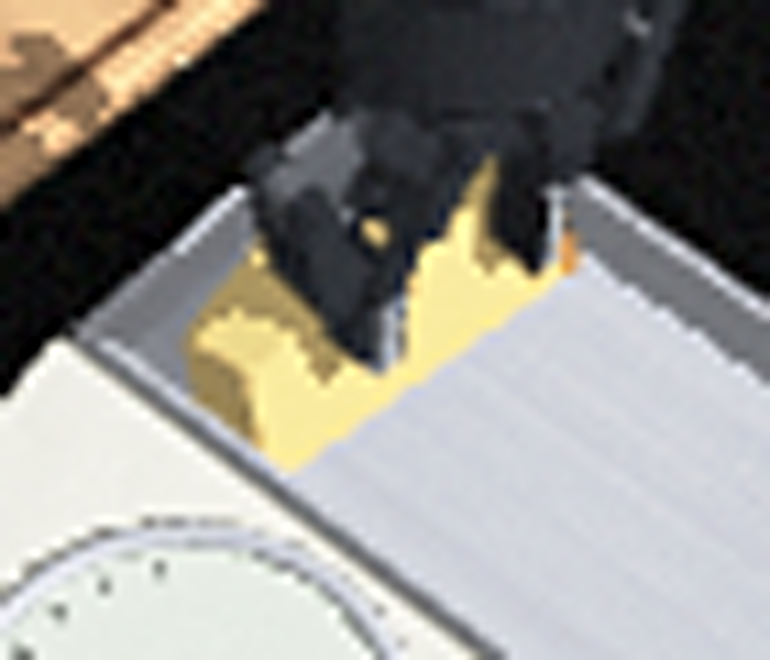

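View pics/w25.png

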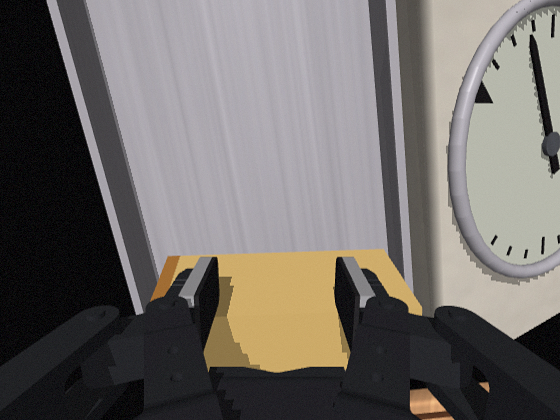

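drive_tool(increments=[[0,-4,0,0,0,0,50],[0,-5,0,0,0,0,50],[0,-5,0,0,0,0,50],[0,-5,0,-0.006,-0.006,-0.01,50],[0,0,0,0,0,0,50],[0,0,0,0,0,0,50],[0,0,0,0,0,0,50],[0,0,0,0,0,0,50]])

```text
clock: 26.1
tool_pos: [0.5156, 0.1852, 0.0871]
eef_rot: [0.001, 0.999, -0.039, -0.001]
wrist_force: [0.7, -1.1, 0.5]
grip_width: 0.583
```

Run:
```python
from h import *
status()
crop(capture('scene'),285,205,80,70,9,'pics/s26.png')
cv2.imwrite('pics/w26.png',capture('wrist')[:,:,::-1])
```

```text
t 26.1 p [0.5156 0.1852 0.0871] x [ 0.997 -0.077 -0.002] z [-0.002 -0.002 -1.   ] F [ 0.7 -1.1  0.5] g 0.583 j [ 0.29  0.49  1.94 -0.    0.71  0.37]
```

View pics/s26.png

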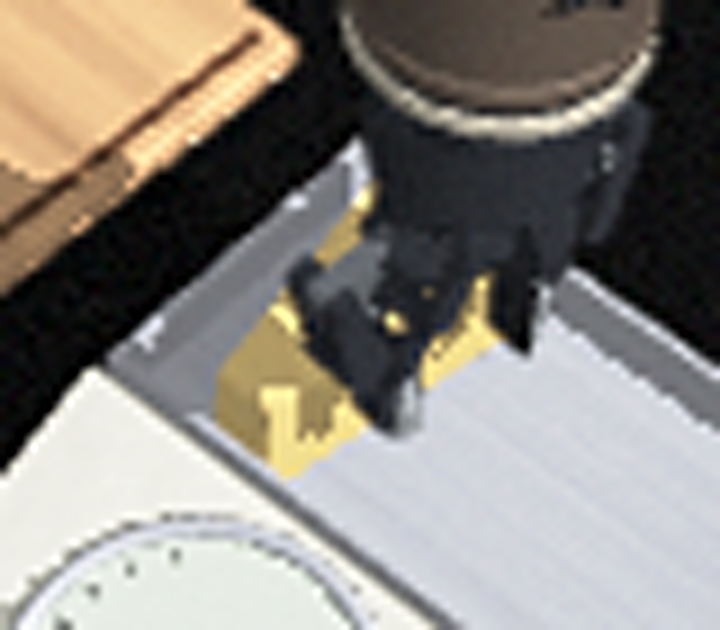

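View pics/w26.png

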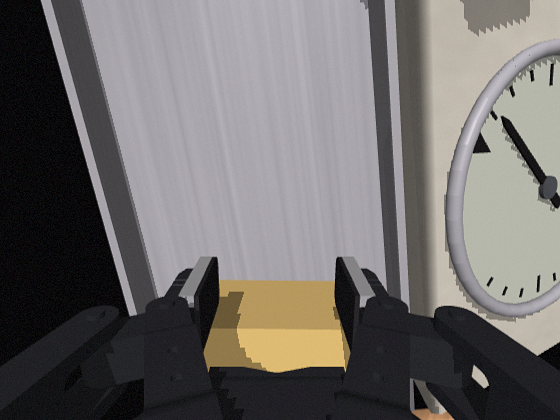

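drive_tool(increments=[[-4,0,0,-0.12,0,0,50],[0,0,0,-0.12,0,0,50],[0,0,0,-0.12,0,0,50],[0,0,0,-0.06,0,0.02,50],[0,0,0,0,0,0,50],[0,0,0,0,0,0,50],[0,0,0,0,0,0,50],[0,0,0,0,0,0,50]])

```text
clock: 27.0
tool_pos: [0.5131, 0.1827, 0.0886]
eef_rot: [0.215, 0.975, -0.05, -0.005]
wrist_force: [0.5, 0.2, 0.4]
grip_width: 0.587
```

Run:
```python
from h import *
status();p,M=tool()
d=np.array([.061,-.998,0]);print('push dir tool',(M.T@d).round(3),'down',(M.T@[0,0,-1]).round(3))
crop(capture('scene'),285,205,80,70,9,'pics/s27.png')
```

```text
t 27.0 p [0.5131 0.1827 0.0886] x [ 0.995 -0.099  0.011] z [-0.031 -0.419 -0.908] F [0.5 0.2 0.4] g 0.587 j [ 0.54  0.63  1.77 -0.41  1.04  0.9 ]
push dir tool [0.16  0.895 0.416] down [-0.011 -0.42   0.908]
```

View pics/s27.png

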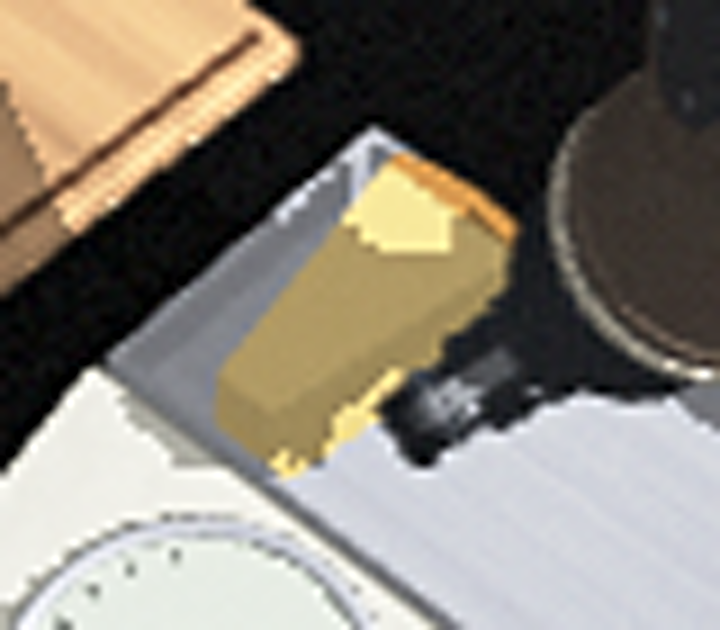

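drive_tool(increments=[[0,-2.8,6.4,0,0,0,50],[0.6,3.6,1.7,0,0,0,50],[0.6,3.6,1.7,0,0,0,50],[0.6,3.6,1.7,0,0,0,50],[0.6,3.6,1.7,0,0,0,50],[0.6,3.6,1.7,0,0,0,50],[0,0,0,0,0,0,50],[0,0,0,0,0,0,50]])

```text
clock: 27.85
tool_pos: [0.5146, 0.1586, 0.0818]
eef_rot: [0.214, 0.975, -0.051, -0.005]
wrist_force: [-0.7, 1.1, -0.6]
grip_width: 0.584
```

Run:
```python
from h import *
status();p,M=tool()
d=np.array([.061,-.998,0]);print('push dir tool',(M.T@d).round(3),'down',(M.T@[0,0,-1]).round(3))
crop(capture('scene'),285,205,80,70,9,'pics/s28.png')
```

```text
t 27.85 p [0.5146 0.1586 0.0818] x [ 0.995 -0.102  0.012] z [-0.032 -0.417 -0.908] F [-0.7  1.1 -0.6] g 0.584 j [ 0.5   0.63  1.8  -0.43  1.01  0.89]
push dir tool [0.163 0.895 0.414] down [-0.012 -0.418  0.908]
```

View pics/s28.png

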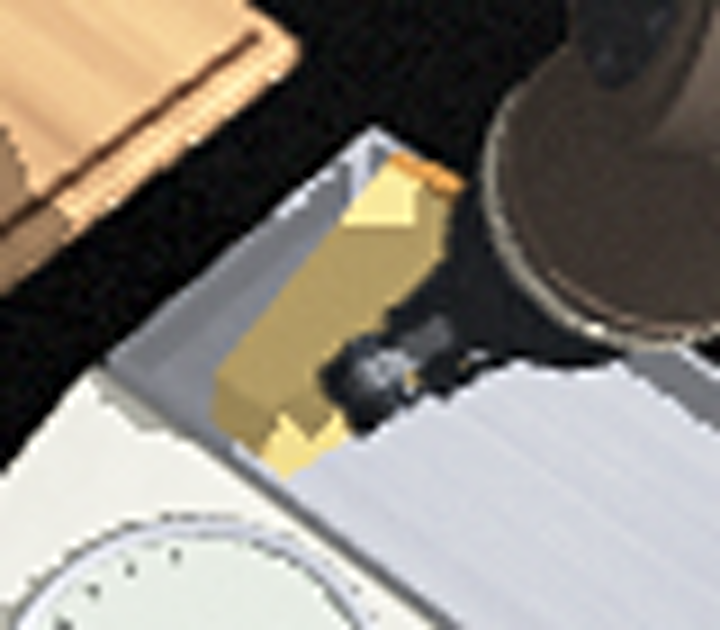

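drive_tool(increments=[[0.6,3.6,1.6,0,0,0,50],[0.6,3.6,1.6,0,0,0,50],[0.6,3.6,1.6,0,0,0,50],[0,0,0,0,0,0,50],[0,0,0,0,0,0,50],[0,0,0,0,0,0,50],[0,0,0,0,0,0,50],[0,0,0,0,0,0,50]])

```text
clock: 28.7
tool_pos: [0.5156, 0.1468, 0.082]
eef_rot: [0.213, 0.976, -0.051, -0.005]
wrist_force: [-0.5, 1.5, 0.7]
grip_width: 0.581
```

Run:
```python
from h import *
status()
crop(capture('scene'),285,205,80,70,9,'pics/s29.png')
```

```text
t 28.7 p [0.5156 0.1468 0.082 ] x [ 0.995 -0.102  0.013] z [-0.031 -0.416 -0.909] F [-0.5  1.5  0.7] g 0.581 j [ 0.48  0.62  1.81 -0.44  0.99  0.88]
```

View pics/s29.png

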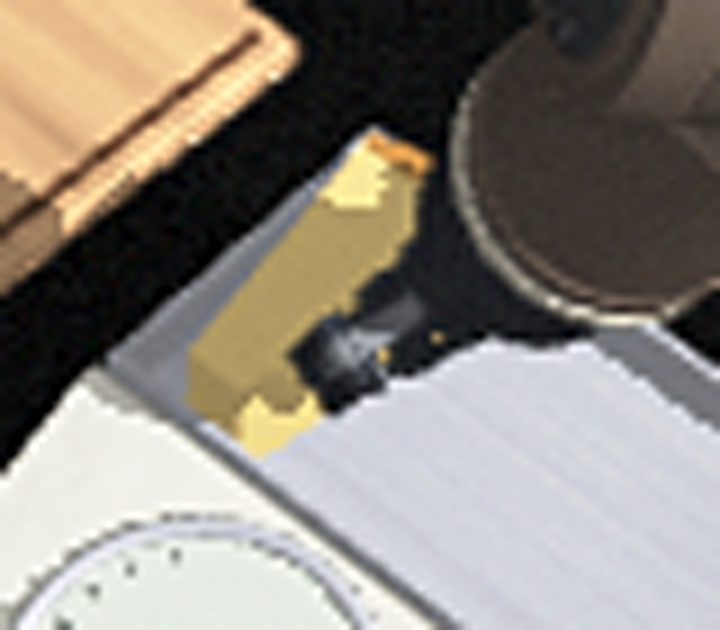

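drive_tool(increments=[[0.4,2.7,1.2,0,0,0,50],[0.4,2.7,1.2,0,0,0,50],[0.3,1.8,0.8,0,0,0,50],[0,0,0,0,0,0,50],[0,0,0,0,0,0,50],[0,0,0,0,0,0,50],[0,0,0,0,0,0,50],[0,0,0,0,0,0,50]])

```text
clock: 29.55
tool_pos: [0.516, 0.1383, 0.0821]
eef_rot: [0.213, 0.976, -0.051, -0.005]
wrist_force: [-0.3, 1.8, 1.0]
grip_width: 0.584
```

Run:
```python
from h import *
status()
crop(capture('scene'),285,205,80,70,9,'pics/s30.png')
```

```text
t 29.55 p [0.516  0.1383 0.0821] x [ 0.995 -0.102  0.013] z [-0.031 -0.416 -0.909] F [-0.3  1.8  1. ] g 0.584 j [ 0.47  0.62  1.82 -0.44  0.98  0.88]
```

View pics/s30.png

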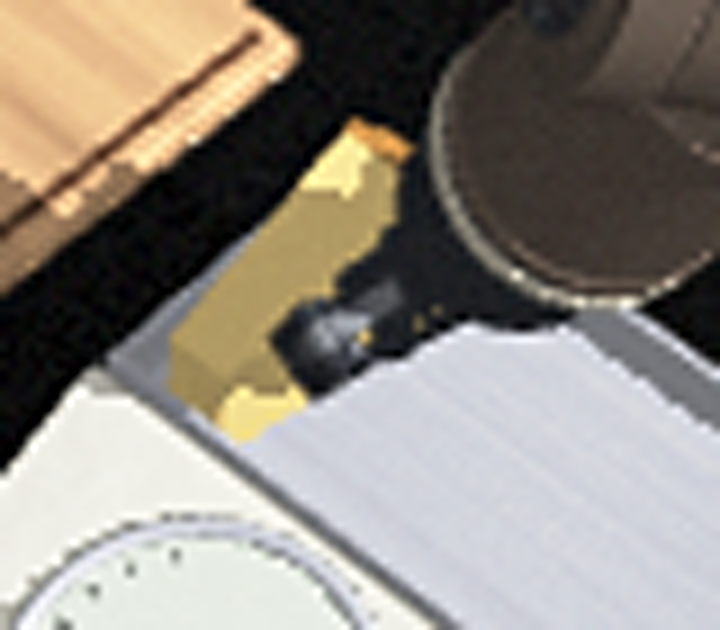

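drive_tool(increments=[[0.2,1.4,0.6,0,0,0,50],[0,0,0,0,0,0,50],[0.2,1.4,0.6,0,0,0,50],[0,0,0,0,0,0,50],[0,0,0,0,0,0,50],[0,0,0,0,0,0,50],[0,0,0,0,0,0,50],[0,0,0,0,0,0,50]])

```text
clock: 30.4
tool_pos: [0.5172, 0.1368, 0.0825]
eef_rot: [0.212, 0.976, -0.051, -0.003]
wrist_force: [-0.7, 3.3, 0.5]
grip_width: 0.591
```

Run:
```python
from h import *
status()
crop(capture('scene'),285,205,80,70,9,'pics/s31.png')
crop(capture('top'),145,180,115,75,6.5,'pics/t31.png')
```

```text
t 30.4 p [0.5172 0.1368 0.0825] x [ 0.995 -0.102  0.015] z [-0.028 -0.413 -0.91 ] F [-0.7  3.3  0.5] g 0.591 j [ 0.47  0.62  1.82 -0.44  0.98  0.87]
```

View pics/s31.png

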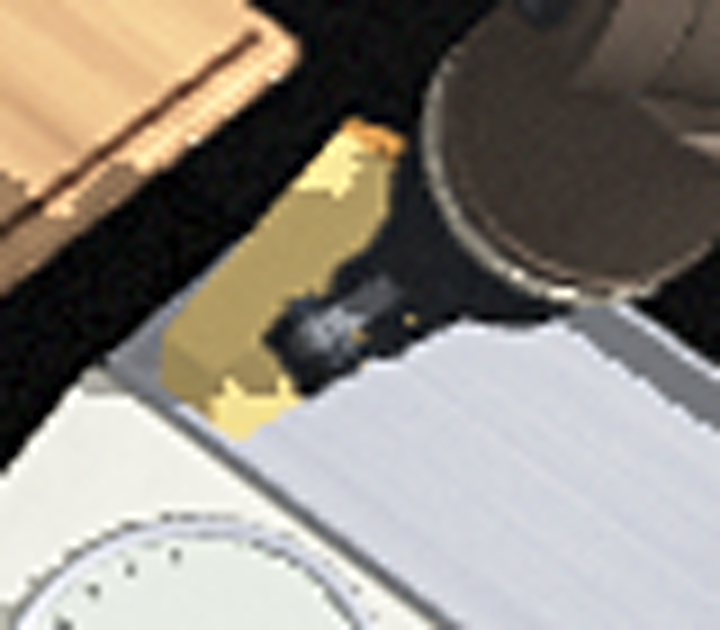

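View pics/t31.png

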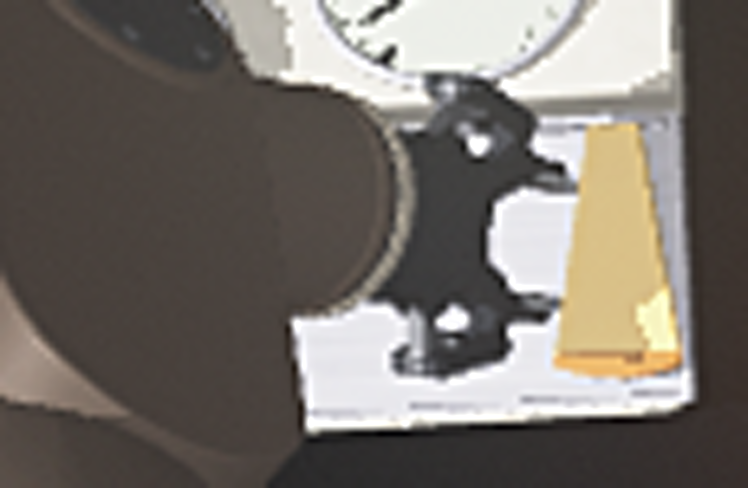

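drive_tool(increments=[[-1,-9,-4,0,0,0,50],[-1,-9,-4,0,0,0,50],[0,12.5,-27,0,0,0,60],[0,12.5,-27,0,0,0,70],[0,12.5,-27,0,0,0,75],[0,0,-10,0.14,0,0,75],[0,0,0,0.14,0,0,75],[0,0,0,0.14,0,0,75]])

```text
clock: 31.3
tool_pos: [0.5162, 0.1691, 0.1831]
eef_rot: [0.001, 0.999, -0.046, 0.007]
wrist_force: [-1.8, 0.3, -0.9]
grip_width: 0.877
```

Run:
```python
from h import *
goto([.585,-.283,.22],np.radians(99.5))
crop(capture('top'),145,145,290,130,2.7,'pics/t32.png')
```

```text
t 31.3 p [0.5162 0.1691 0.1831] x [ 0.996 -0.092  0.014] z [ 0.014 -0.002 -1.   ] F [-1.8  0.3 -0.9] g 0.877 j [ 0.27  0.35  1.88 -0.01  0.9   0.36]
shift mm [110.6 443.9 -34.9] rot [-0.008 -0.013  1.313]
```

View pics/t32.png

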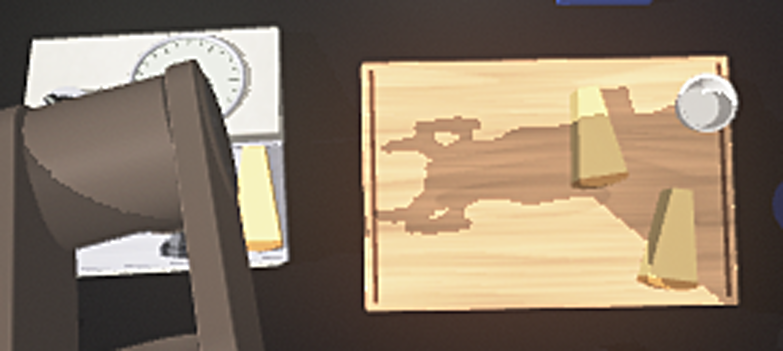

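drive_tool(increments=[[10,40,-18,-0.008,-0.013,0,75],[11,44,-17,0,0,0,75],[11,45,0,0,0,0,75],[11,45,0,0,0,0,75],[11,45,0,0,0,0,75],[11,45,0,0,0,0,75],[11,45,0,0,0,0,75],[11,45,0,0,0,0,75]])

```text
clock: 32.15
tool_pos: [0.5712, -0.2002, 0.2206]
eef_rot: [-0.0, 0.999, -0.043, -0.002]
wrist_force: [1.3, 1.3, 0.4]
grip_width: 0.881
```

drive_tool(increments=[[11,45,0,0,0,0,75],[11,44,0,0,0,0,75],[0,0,0,0,0,0.14,75],[0,0,0,0,0,0.14,75],[0,0,0,0,0,0.14,75],[0,0,0,0,0,0.14,75],[0,0,0,0,0,0.14,75],[0,0,0,0,0,0.14,75]])

```text
clock: 32.95
tool_pos: [0.5867, -0.298, 0.217]
eef_rot: [0.003, 0.888, -0.46, -0.007]
wrist_force: [0.3, -0.0, -0.2]
grip_width: 0.876
```

drive_tool(increments=[[0,0,0,0,0,0.14,75],[0,0,0,0,0,0.14,75],[0,0,0,0,0,0.14,75],[0,0,0,0,0,0.05,75],[0,0,0,0,0,0,75],[0,0,0,0,0,0,75],[0,0,0,0,0,0,75],[0,0,0,0,0,0,75]])

```text
clock: 33.75
tool_pos: [0.588, -0.2935, 0.2148]
eef_rot: [0.007, 0.75, -0.661, -0.01]
wrist_force: [-0.2, 0.1, -0.0]
grip_width: 0.877
```

Run:
```python
from h import *
goto([.59,-.2845,.22],np.radians(99.5))
w=capture('wrist');cv2.imwrite('pics/w33.png',w[:,:,::-1])
```

```text
t 33.75 p [ 0.588  -0.2935  0.2148] x [ 0.126 -0.992 -0.006] z [-0.023  0.003 -1.   ] F [-0.2  0.1 -0. ] g 0.877 j [-0.5   0.49  1.55 -0.01  1.12  0.94]
shift mm [-8.8 -3.  -5.2] rot [ 0.023  0.006 -0.039]
```

View pics/w33.png

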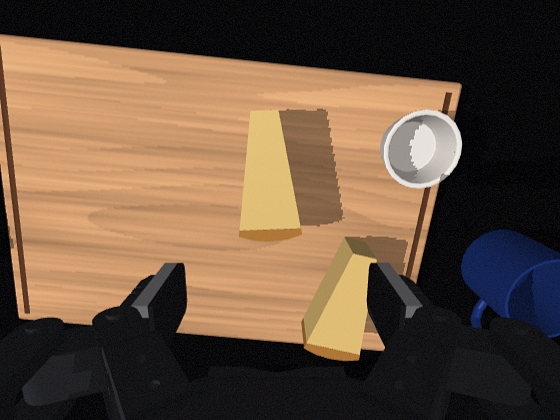

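Run:
```python
from h import *
i=cv2.imread('pics/w33.png');crop(i,225,95,95,155,5,'pics/w33a.png',False)
p,M=tool();print(p)
```

```text
[ 0.58798537 -0.29354065  0.21480963]
```

View pics/w33a.png

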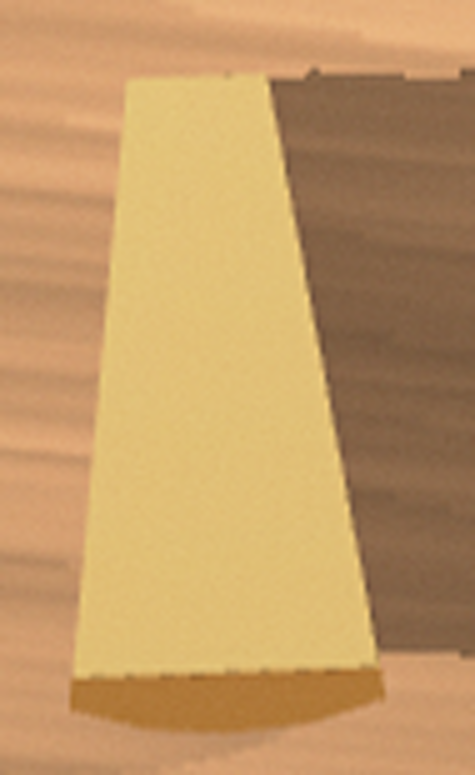

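Run:
```python
from wed import *
c=cam('wrist')
f=lambda a:((a[0]+.5)/5+225-.5,(a[1]+.5)/5+95-.5)
wedge(c,f((127,79)),f((268,75)),f((75,677)),f((377,668)),f((222,732)))
```

```text
nose [ 0.655 -0.274] w 24.2 56.9 len 107.7 ang mid 9.5 flank mean 9.5 CENTRE [ 0.5958 -0.2839] bulge len 119.6
```

Run:
```python
from h import *
goto([.590,-.2849,.06],np.radians(99.5))
```

```text
t 33.8 p [ 0.588  -0.2935  0.2148] x [ 0.126 -0.992 -0.006] z [-0.023  0.003 -1.   ] F [0.2 0.4 0.6] g 0.877 j [-0.5   0.49  1.55 -0.01  1.12  0.94]
shift mm [ -7.4  -6.6 154.7] rot [ 0.023  0.006 -0.039]
```

drive_tool(increments=[[-8.5,-3,15,0.023,0.006,-0.039,75],[0,0,35,0,0,0,75],[0,0,35,0,0,0,75],[0,0,30,0,0,0,75],[0,0,20,0,0,0,75],[0,0,15,0,0,0,75],[0,0,0,0,0,0,75],[0,0,0,0,0,0,75]])

```text
clock: 34.6
tool_pos: [0.5917, -0.2858, 0.062]
eef_rot: [-0.001, 0.765, -0.644, 0.003]
wrist_force: [0.5, 0.1, 0.5]
grip_width: 0.881
```

Run:
```python
from h import *
goto([.590,-.2849,.026],np.radians(99.5))
```

```text
t 34.6 p [ 0.5917 -0.2858  0.062 ] x [ 0.17  -0.986  0.003] z [ 0.005 -0.002 -1.   ] F [0.5 0.1 0.5] g 0.881 j [-0.5   0.65  1.7   0.    0.79  0.9 ]
shift mm [-1.3  1.7 36. ] rot [-0.005 -0.003  0.005]
```

drive_tool(increments=[[-1.3,1.7,12,-0.005,-0.003,0.005,75],[0,0,12,0,0,0,75],[0,0,10,0,0,0,70],[0,0,2,0,0,0,65],[0,0,0,0,0,0,55],[0,0,0,0,0,0,48],[0,0,0,0,0,0,44],[0,0,0,0,0,0,40]], squeeze=40)

```text
clock: 35.4
tool_pos: [0.5914, -0.2854, 0.0267]
eef_rot: [-0.0, 0.763, -0.646, 0.002]
wrist_force: [0.0, 0.0, -1.1]
grip_width: 0.535
```

drive_tool(increments=[[0,0,0,0,0,0,36],[0,0,0,0,0,0,32],[0,0,0,0,0,0,30],[0,0,0,0,0,0,30],[0,0,-5,0,0,0,30],[0,0,-15,0,0,0,30],[0,0,-30,0,0,0,30],[0,0,-40,0,0,0,30]])

```text
clock: 36.2
tool_pos: [0.5882, -0.2838, 0.1164]
eef_rot: [0.001, 0.763, -0.646, -0.002]
wrist_force: [1.3, -0.2, -2.2]
grip_width: 0.535
```

Run:
```python
from h import *
goto([.51,.19,.2],np.radians(99.5))
cv2.imwrite('pics/w34.png',capture('wrist')[:,:,::-1])
```

```text
t 36.2 p [ 0.5882 -0.2838  0.1164] x [ 0.164 -0.986 -0.003] z [-0.005  0.002 -1.   ] F [ 1.3 -0.2 -2.2] g 0.535 j [-0.5   0.58  1.66 -0.    0.9   0.91]
shift mm [-4.805e+02 -4.000e-01 -8.230e+01] rot [ 0.004  0.003 -0.001]
```

View pics/w34.png

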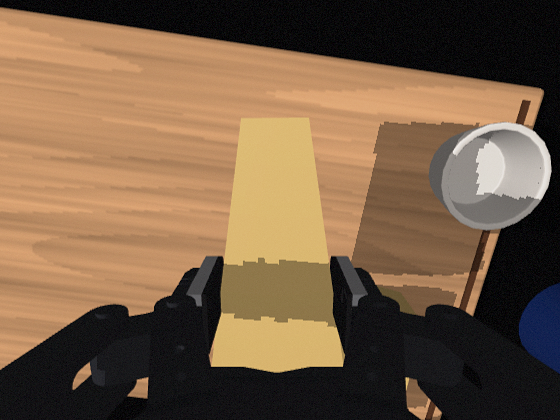

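drive_tool(increments=[[0,0,-30,0,0,0,30],[-15,0,-35,0,0,0,30],[-35,0,-20,0,0,0,30],[-43,0,0,0,0,0,30],[-43,0,0,0,0,0,30],[-43,0,0,0,0,0,30],[-43,0,0,0,0,0,30],[-43,0,0,0,0,0,30]])

```text
clock: 37.05
tool_pos: [0.5501, -0.0219, 0.2242]
eef_rot: [-0.004, 0.761, -0.649, 0.011]
wrist_force: [0.5, -0.1, -2.7]
grip_width: 0.533
```

drive_tool(increments=[[-43,0,0,0,0,0,30],[-43,0,0,0,0,0,30],[-43,0,0,0,0,0,30],[-35,0,0,0,0,0,30],[-25,0,0,0,0,-0.05,30],[-15,0,0,0,0,-0.1,30],[0,0,0,0,0,-0.14,30],[0,0,0,0,0,-0.14,30]])

```text
clock: 37.85
tool_pos: [0.5139, 0.194, 0.2316]
eef_rot: [-0.005, 0.886, -0.464, 0.016]
wrist_force: [-0.2, 0.4, -2.5]
grip_width: 0.535
```

drive_tool(increments=[[0,0,0,0,0,-0.145,30],[0,0,0,0,0,-0.145,30],[0,0,0,0,0,-0.145,30],[0,0,0,0,0,-0.145,30],[0,0,0,0,0,-0.145,30],[0,0,0,0,0,-0.145,30],[0,0,0,0,0,-0.145,30],[0,0,0,0,0,-0.145,30]])

```text
clock: 38.65
tool_pos: [0.5139, 0.1949, 0.2409]
eef_rot: [0.004, 0.993, 0.117, 0.021]
wrist_force: [-0.2, -0.4, -2.4]
grip_width: 0.532
```

drive_tool(increments=[[0,0,0,0,0,-0.145,30],[0,0,0,0,0,-0.145,30],[0,0,0,0,0,-0.145,30],[0,0,0,0,0,-0.145,30],[0,0,0,0,0,-0.145,30],[0,0,0,0,0,-0.145,30],[0,0,0,0,0,-0.145,30],[0,0,0,0,0,-0.145,30]])

```text
clock: 39.45
tool_pos: [0.5138, 0.1949, 0.2503]
eef_rot: [0.016, 0.754, 0.657, 0.019]
wrist_force: [0.4, -0.3, -2.1]
grip_width: 0.528
```

Run:
```python
from h import *
goto([.5126,.189,.15],np.radians(93.5))
```

```text
t 39.45 p [0.5138 0.1949 0.2503] x [0.136 0.991 0.008] z [ 0.051  0.001 -0.999] F [ 0.4 -0.3 -2.1] g 0.528 j [ 0.32  0.27  1.81 -0.02  1.01 -1.11]
shift mm [ -6.8  -5.5 100.1] rot [ 0.051 -0.003 -0.198]
```

drive_tool(increments=[[0,0,0,0.05,0,-0.1,30],[0,0,0,0,0,-0.1,30],[-6,-2,30,0,0,0,30],[0,0,30,0,0,0,30],[0,0,20,0,0,0,30],[0,0,0,0,0,0,30],[0,0,0,0,0,0,30],[0,0,0,0,0,0,30]])

```text
clock: 40.25
tool_pos: [0.5148, 0.1899, 0.1784]
eef_rot: [0.001, 0.679, 0.734, 0.007]
wrist_force: [0.4, 0.3, -2.4]
grip_width: 0.531
```

Run:
```python
from h import *
goto([.5126,.189,.085],np.radians(93.5))
cv2.imwrite('pics/w35.png',capture('wrist')[:,:,::-1])
crop(capture('scene'),255,180,130,130,6,'pics/s35.png')
```

```text
t 40.25 p [0.5148 0.1899 0.1784] x [-0.079  0.997  0.008] z [ 0.011  0.009 -1.   ] F [ 0.4  0.3 -2.4] g 0.531 j [ 0.29  0.36  1.87  0.01  0.89 -1.36]
shift mm [-1.5 -3.3 93.4] rot [ 0.012 -0.008  0.018]
```

View pics/w35.png

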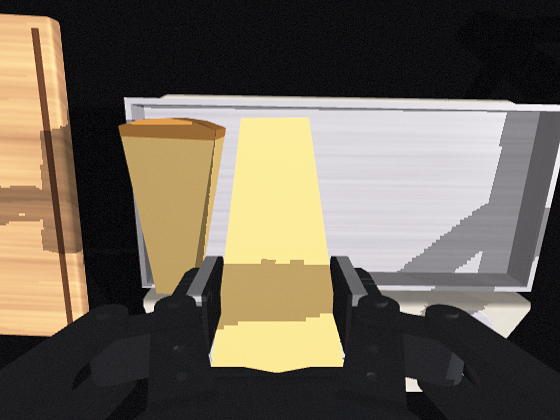

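View pics/s35.png

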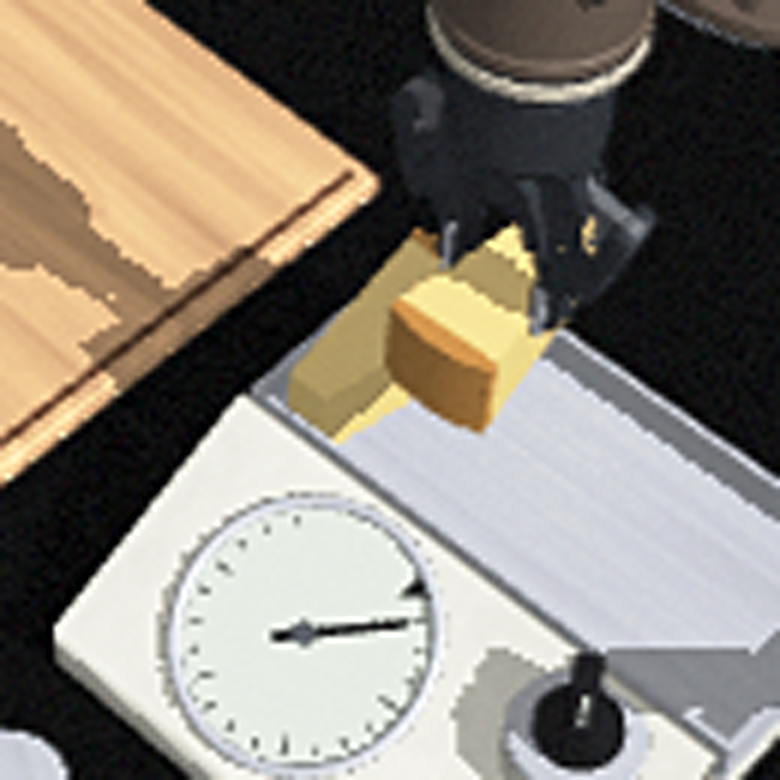

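drive_tool(increments=[[5,-1,10,0.012,-0.008,0.018,30],[0,0,25,0,0,0,30],[0,0,25,0,0,0,30],[0,0,15,0,0,0,30],[0,0,5,0,0,0,30],[0,0,0,0,0,0,30],[0,0,0,0,0,0,30],[0,0,0,0,0,0,30]])

```text
clock: 41.15
tool_pos: [0.5194, 0.1972, 0.104]
eef_rot: [0.003, 0.685, 0.728, 0.006]
wrist_force: [0.5, -0.1, -1.6]
grip_width: 0.533
```

Run:
```python
from h import *
goto([.5126,.195,.085],np.radians(93.5))
cv2.imwrite('pics/w36.png',capture('wrist')[:,:,::-1])
crop(capture('scene'),255,180,130,130,6,'pics/s36.png')
```

```text
t 41.15 p [0.5194 0.1972 0.104 ] x [-0.06   0.998  0.003] z [ 0.012  0.004 -1.   ] F [ 0.5 -0.1 -1.6] g 0.533 j [ 0.31  0.47  1.92  0.    0.74 -1.32]
shift mm [-1.8 -7.1 18.9] rot [ 0.012 -0.003 -0.001]
```

View pics/w36.png

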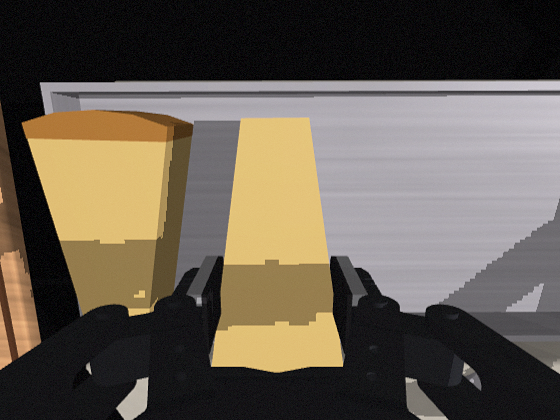

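View pics/s36.png

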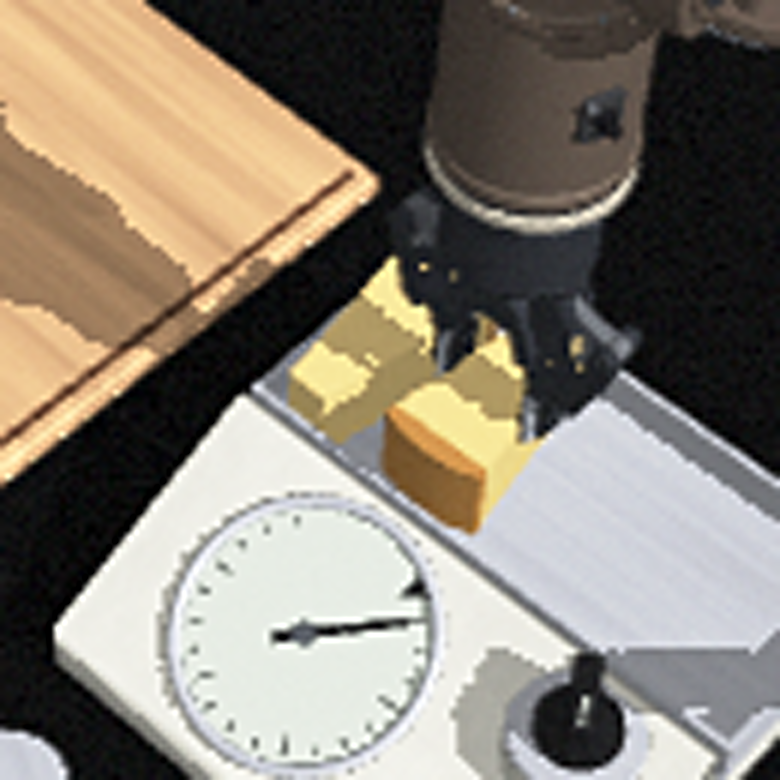

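drive_tool(increments=[[0,0,-8,0.012,0,0,30],[0,-7,0,0,0,0,30],[-1,0,0,0,0,0,30],[0,0,8,0,0,0,30],[0,0,6,0,0,0,30],[0,0,4,0,0,0,30],[0,0,0,0,0,0,30],[0,0,0,0,0,0,30]])

```text
clock: 42.05
tool_pos: [0.5114, 0.1955, 0.0924]
eef_rot: [-0.001, 0.685, 0.728, 0.002]
wrist_force: [-0.4, -0.0, -2.2]
grip_width: 0.532
```

Run:
```python
from h import *
goto([.5126,.195,.085],np.radians(93.5))
crop(capture('scene'),255,180,130,130,6,'pics/s37.png')
```

```text
t 42.05 p [0.5114 0.1955 0.0924] x [-0.06   0.998  0.003] z [ 0.001  0.003 -1.   ] F [-0.4 -0.  -2.2] g 0.532 j [ 0.31  0.48  1.94  0.    0.72 -1.33]
shift mm [-0.6  1.2  7.4] rot [ 0.001 -0.003 -0.001]
```

View pics/s37.png

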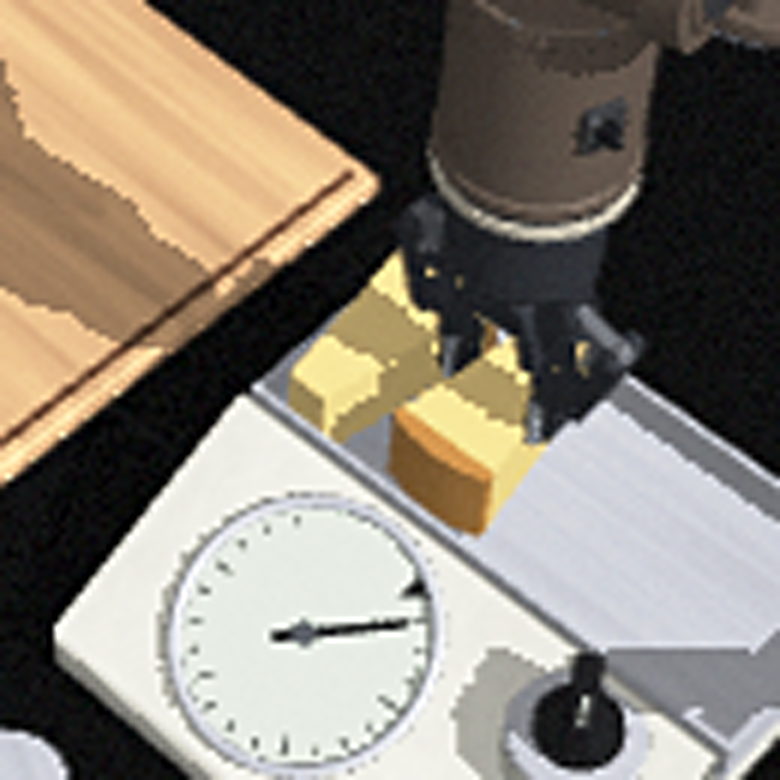

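Clear now; lower to the floor (contact expected at TCP z ≈ 0.080).

drive_tool(increments=[[0,0,5,0,0,0,30],[0,0,4,0,0,0,30],[0,0,3,0,0,0,30],[0,0,1.5,0,0,0,30],[0,0,0,0,0,0,30],[0,0,0,0,0,0,30],[0,0,0,0,0,0,30],[0,0,0,0,0,0,30]])

```text
clock: 42.9
tool_pos: [0.512, 0.1959, 0.0791]
eef_rot: [-0.0, 0.685, 0.728, 0.002]
wrist_force: [-2.7, -0.4, 5.2]
grip_width: 0.534
```

Run:
```python
from h import *
goto([.5126,.195,.08],np.radians(93.5))
crop(capture('scene'),255,180,130,130,6,'pics/s38.png')
```

```text
t 42.9 p [0.512  0.1959 0.0791] x [-0.061  0.998  0.004] z [ 0.003  0.004 -1.   ] F [-2.7 -0.4  5.2] g 0.534 j [ 0.31  0.5   1.95  0.    0.69 -1.33]
shift mm [-0.9  0.6 -0.9] rot [ 0.003 -0.004 -0.   ]
```

View pics/s38.png

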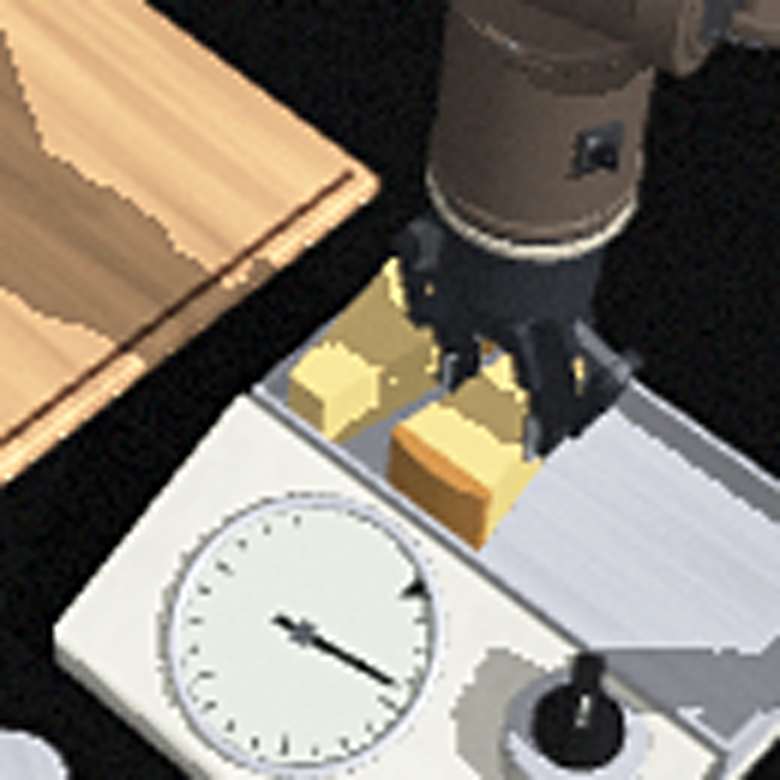

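drive_tool(increments=[[0,0,-1.5,0,0,0,44],[0,0,0,0,0,0,46],[0,0,0,0,0,0,50],[0,0,0,0,0,0,54],[0,0,0,0,0,0,54],[0,0,-15,0,0,0,54],[0,0,-30,0,0,0,54],[0,0,-40,0,0,0,54]])

```text
clock: 43.75
tool_pos: [0.5088, 0.1945, 0.1627]
eef_rot: [-0.003, 0.685, 0.728, -0.002]
wrist_force: [0.4, 0.1, -0.3]
grip_width: 0.636
```

drive_tool(increments=[[0,0,-25,0,0,0,50],[0,0,0,0,0,0,50],[0,0,0,0,0,0,50],[0,0,0,0,0,0,50],[0,0,0,0,0,0,50],[0,0,0,0,0,0,50],[0,0,0,0,0,0,50],[0,0,0,0,0,0,50]])

```text
clock: 44.55
tool_pos: [0.5096, 0.1947, 0.1901]
eef_rot: [-0.002, 0.685, 0.728, -0.001]
wrist_force: [0.5, -0.3, 0.5]
grip_width: 0.585
```

Run:
```python
from h import *
status()
cv2.imwrite('pics/w39.png',capture('wrist')[:,:,::-1])
```

```text
t 44.55 p [0.5096 0.1947 0.1901] x [-0.061  0.998  0.002] z [-0.004  0.002 -1.   ] F [ 0.5 -0.3  0.5] g 0.585 j [ 0.31  0.35  1.85  0.    0.94 -1.33]
```

View pics/w39.png

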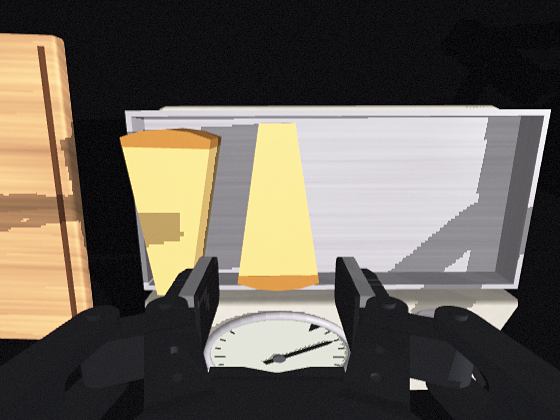

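Run:
```python
from h import *
i=cv2.imread('pics/w39.png');crop(i,110,95,225,205,3.5,'pics/w39c.png',False)
```

```text
(no output)
```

View pics/w39c.png

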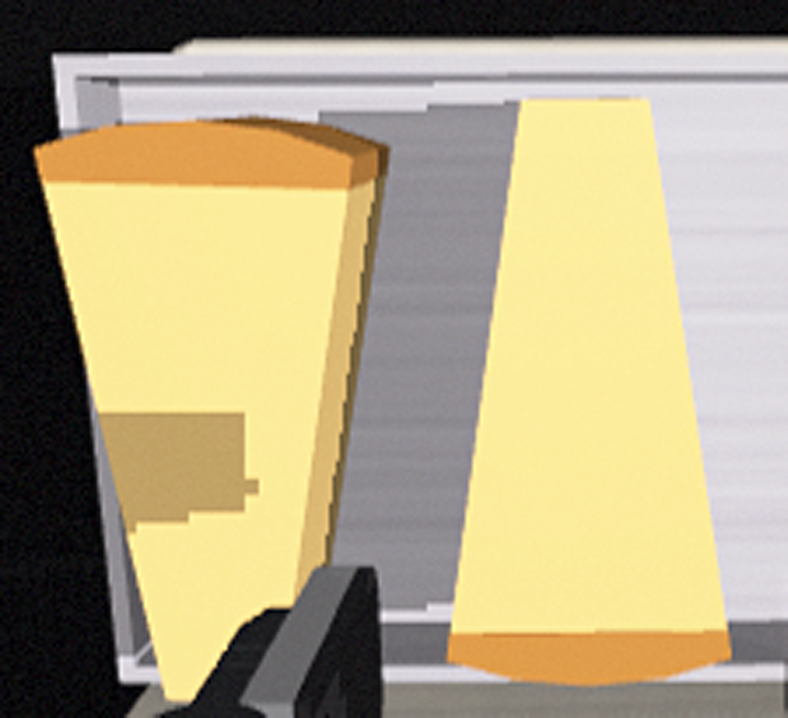

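Run:
```python
from wed import *
c=cam('wrist')
f=lambda a:((a[0]+.5)/3.5+110-.5,(a[1]+.5)/3.5+95-.5)
print('W2');wedge(c,f((651,99)),f((520,101)),f((725,630)),f((453,634)),f((590,685)),z=.120)
# wedge1: rind corners, flanks
P={n:onz(c,f(a),.12)[:2] for n,a in dict(rl=(45,182),rr=(349,187),ll=(166,698),rlow=(295,600),bul=(190,120)).items()}
an=lambda v:np.degrees(np.arctan2(v[1],v[0]))
a1=an(P['ll']-P['rl']);a2=an(P['rlow']-P['rr']);print('W1 flanks',a1,a2,(a1+a2)/2,'rind mid',(P['rl']+P['rr'])/2,np.linalg.norm(P['rl']-P['rr']))
A=np.radians((a1+a2)/2);d=np.array([np.cos(A),np.sin(A)]);print('W1 centre',(P['rl']+P['rr'])/2-.012*d+.06*d)
for n,a,z in(('NR outer',(53,55),.097),('far outer',(121,683),.097),('far outer2',(770,682),.097),('near outer2',(780,52),.097)): print(n,onz(c,f(a),z).round(4))
```

```text
W2
nose [0.4454 0.1909] w 24.5 56.9 len 107.7 ang mid -176.1 flank mean 3.9 CENTRE [0.3856 0.1868] bulge len -119.9
W1 flanks 10.705908483857236 -6.789282840342482 1.958312821757377 rind mid [0.46543    0.11820376] 0.05766830105595753
W1 centre [0.51340197 0.11984403]
NR outer [0.4433 0.0826 0.097 ]
far outer [0.5827 0.0915 0.097 ]
far outer2 [0.5734 0.2416 0.097 ]
near outer2 [0.4338 0.2298 0.097 ]
```

drive_tool(increments=[[20,0,0,0,0,0,50],[20,0,0,0,0,0.1,50],[0,0,0,0,0,0.145,50],[0,0,0,0,0,0.145,50],[0,0,0,0,0,0.145,50],[0,0,0,0,0,0.145,50],[0,0,0,0,0,0.145,50],[0,0,0,0,0,0.145,50]])

```text
clock: 45.4
tool_pos: [0.5068, 0.2363, 0.189]
eef_rot: [-0.001, 0.951, 0.31, -0.002]
wrist_force: [-0.0, -0.3, 0.1]
grip_width: 0.583
```

drive_tool(increments=[[0,0,0,0,0,0.145,50],[0,0,0,0,0,0.145,50],[0,0,0,0,0,0.145,50],[0,0,0,-0.1,0,0.02,50],[0,0,0,-0.12,0,0,50],[0,0,0,-0.12,0,0,50],[0,0,0,-0.08,0,0,50],[0,0,0,0,0,0,50]])

```text
clock: 46.2
tool_pos: [0.5086, 0.2352, 0.1896]
eef_rot: [0.215, 0.974, 0.072, 0.017]
wrist_force: [-0.1, 0.7, -0.1]
grip_width: 0.585
```

```bash
cat > push.py <<'E'
from h import *
def rep(phi,target,tilt=.42,yaw=3.6):
    """target pose: tool x at phi deg, tilted so tips lead -y"""
    p,M=tool(); a=np.radians(phi); x=np.array([np.cos(a),np.sin(a),0]); z=np.array([0,0,-1.]); T=np.stack([x,np.cross(z,x),z],1)@R.from_rotvec([-tilt,0,0]).as_matrix()
    status(); y=np.radians(yaw)
    d=np.array([np.sin(y),-np.cos(y),0])
    print('rot',R.from_matrix(M.T@T).as_rotvec().round(3),'shift',(M.T@(np.array(target)-p)*1000).round(1),'push',(M.T@d).round(3),'down',(M.T@[0,0,-1]).round(3),'F along push',round(float(get_obs()['wrist_force']@d),2))
E
python3 - <<'E'
from push import *
rep(12.3,[.506,.232,.08])
crop(capture('scene'),265,190,130,110,6,'pics/s40.png')
E
```

```text
t 46.2 p [0.5086 0.2352 0.1896] x [0.989 0.148 0.002] z [ 0.064 -0.416 -0.907] F [-0.1  0.7 -0.1] g 0.585 j [ 0.64  0.5   1.7  -0.41  1.18  0.7 ]
rot [ 0.014  0.026 -0.061] shift [ -3.3 -43.6 100.6] push [-0.085  0.904  0.419] down [-0.002 -0.42   0.907] F along push -0.67
```

View pics/s40.png

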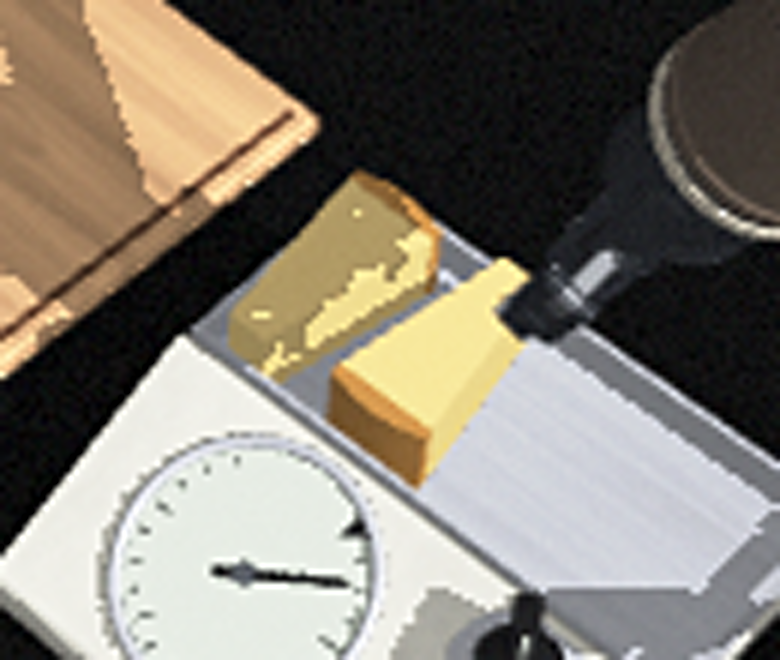

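drive_tool(increments=[[-2,0,0,0.014,0.026,-0.061,50],[0,-11.4,24.5,0,0,0,50],[0,-11.4,24.5,0,0,0,50],[0,-11.4,24.5,0,0,0,50],[0,-7.5,16,0,0,0,50],[0,0,0,0,0,0,50],[0,0,0,0,0,0,50],[0,0,0,0,0,0,50]])

```text
clock: 47.05
tool_pos: [0.5084, 0.2343, 0.0916]
eef_rot: [0.197, 0.975, 0.102, 0.023]
wrist_force: [-0.3, 1.2, 0.3]
grip_width: 0.585
```

Run:
```python
from push import *
rep(12.3,[.506,.218,.08])
```

```text
t 47.05 p [0.5084 0.2343 0.0916] x [0.978 0.209 0.005] z [ 0.085 -0.379 -0.921] F [-0.3  1.2  0.3] g 0.585 j [ 0.63  0.6   1.81 -0.45  0.95  0.73]
rot [-0.021 -0.002 -0.006] shift [-5.8  9.7 16.6] push [-0.147  0.912  0.384] down [-0.005 -0.389  0.921] F along push -1.26
```

drive_tool(increments=[[-2,0,8,-0.021,0,-0.006,50],[-1,4,5,0,0,0,50],[-1,4,3,0,0,0,50],[-0.6,3.6,1.6,0,0,0,50],[-0.6,3.6,1.6,0,0,0,50],[-0.6,3.6,1.6,0,0,0,50],[0,0,0,0,0,0,50],[0,0,0,0,0,0,50]])

```text
clock: 47.85
tool_pos: [0.5097, 0.2066, 0.082]
eef_rot: [0.206, 0.972, 0.105, 0.026]
wrist_force: [-0.8, 1.2, -0.4]
grip_width: 0.585
```

Run:
```python
from push import *
rep(12.3,[.508,.18,.08])
crop(capture('scene'),265,190,130,110,6,'pics/s41.png')
```

```text
t 47.85 p [0.5097 0.2066 0.082 ] x [0.977 0.214 0.006] z [ 0.093 -0.396 -0.913] F [-0.8  1.2 -0.4] g 0.585 j [ 0.61  0.6   1.85 -0.5   0.91  0.74]
rot [-0.001 -0.006 -0.001] shift [-7.4 22.6 12.2] push [-0.153  0.903  0.401] down [-0.006 -0.407  0.913] F along push -1.25
```

View pics/s41.png

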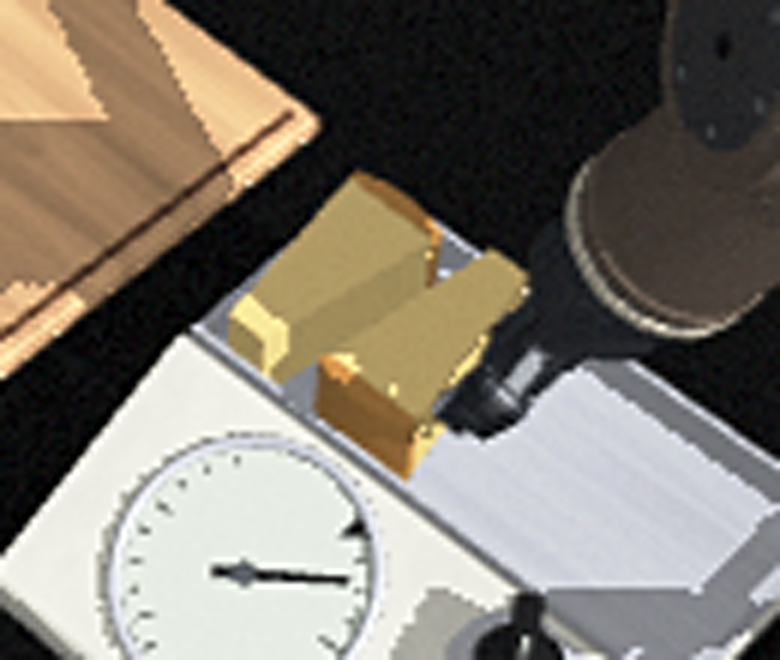

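drive_tool(increments=[[-0.6,3.6,1.6,0,0,0,50],[-0.6,3.6,1.6,0,0,0,50],[-0.6,3.6,1.6,0,0,0,50],[-0.6,3.6,1.6,0,0,0,50],[-0.6,3.6,1.6,0,0,0,50],[0,0,0,0,0,0,50],[0,0,0,0,0,0,50],[0,0,0,0,0,0,50]])

```text
clock: 48.7
tool_pos: [0.5115, 0.1855, 0.0822]
eef_rot: [0.206, 0.973, 0.105, 0.026]
wrist_force: [-0.4, 1.7, 0.2]
grip_width: 0.584
```

Run:
```python
from push import *
rep(12.3,[.508,.18,.08])
crop(capture('scene'),265,190,130,110,6,'pics/s42.png')
```

```text
t 48.7 p [0.5115 0.1855 0.0822] x [0.977 0.215 0.007] z [ 0.094 -0.396 -0.914] F [-0.4  1.7  0.2] g 0.584 j [ 0.57  0.59  1.88 -0.52  0.89  0.73]
rot [-0.001 -0.007 -0.001] shift [-4.6  3.3  3.8] push [-0.153  0.903  0.401] down [-0.007 -0.406  0.914] F along push -1.73
```

View pics/s42.png

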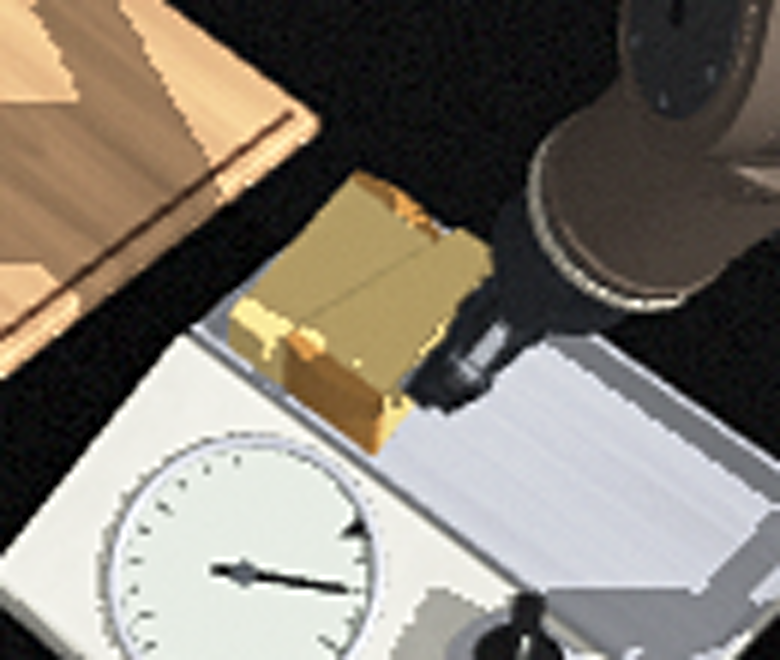

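drive_tool(increments=[[-0.2,1.8,0.8,0,0,0,50],[0,0,0,0,0,0,50],[-0.2,1.8,0.8,0,0,0,50],[0,0,0,0,0,0,50],[0,0,0,0,0,0,50],[0,0,0,0,0,0,50],[0,0,0,0,0,0,50],[0,0,0,0,0,0,50]])

```text
clock: 49.55
tool_pos: [0.5123, 0.1825, 0.0819]
eef_rot: [0.205, 0.973, 0.105, 0.026]
wrist_force: [0.7, 3.9, -1.4]
grip_width: 0.581
```

Run:
```python
from push import *
rep(12.3,[.508,.18,.08])
crop(capture('scene'),275,205,70,70,10,'pics/s43.png')
crop(capture('top'),145,180,115,75,6.5,'pics/t43.png')
```

```text
t 49.55 p [0.5123 0.1825 0.0819] x [0.977 0.215 0.008] z [ 0.095 -0.394 -0.914] F [ 0.7  3.9 -1.4] g 0.581 j [ 0.57  0.59  1.88 -0.52  0.88  0.73]
rot [-0.003 -0.009 -0.001] shift [-4.7  0.6  2.3] push [-0.153  0.904  0.399] down [-0.008 -0.405  0.914] F along push -3.81
```

View pics/s43.png

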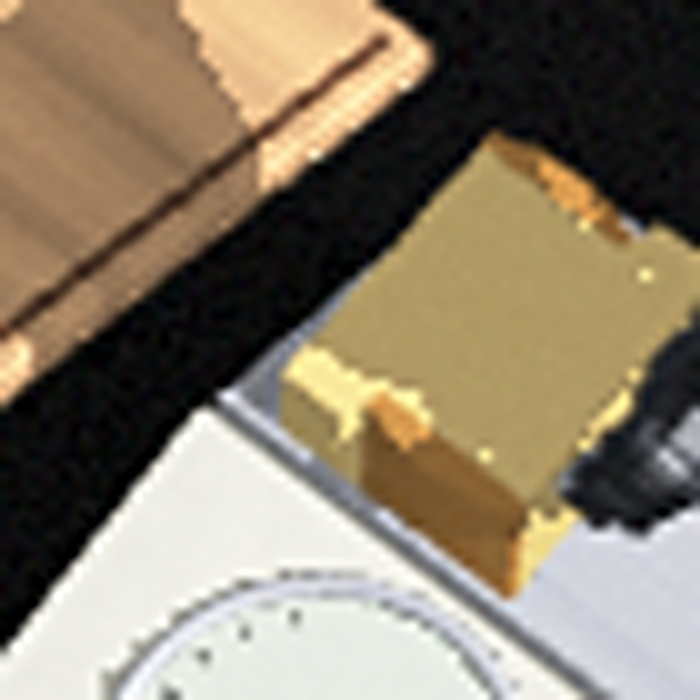

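View pics/t43.png

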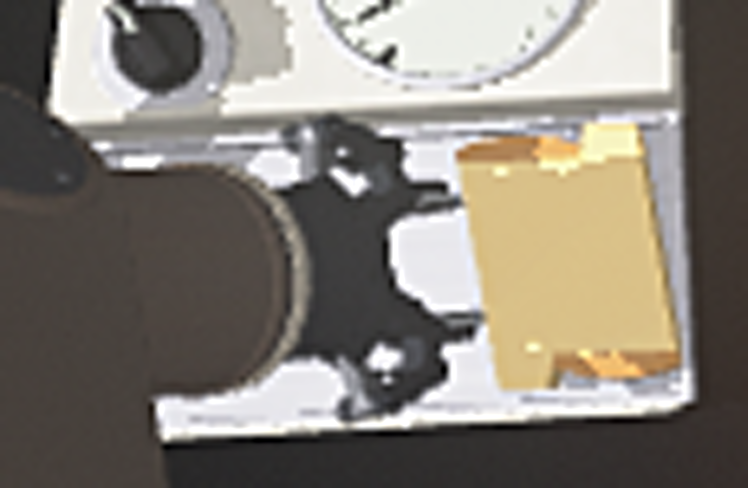

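drive_tool(increments=[[1.3,-8,-3.6,0,0,0,50],[1.3,-8,-3.6,0,0,0,50],[0,12,-27.4,0,0,0,60],[0,12,-27.4,0,0,0,70],[0,12,-27.4,0,0,0,75],[0,12,-27.4,0.12,0,0,75],[0,0,0,0.145,0,0,75],[0,0,0,0.13,0,0,75]])

```text
clock: 50.45
tool_pos: [0.5086, 0.2091, 0.2057]
eef_rot: [0.007, 0.993, 0.114, 0.004]
wrist_force: [-1.6, -0.3, -1.4]
grip_width: 0.882
```

Run:
```python
from h import *
goto([.49,-.34,.22],np.radians(83.4))
```

```text
t 50.45 p [0.5086 0.2091 0.2057] x [0.974 0.226 0.006] z [ 0.01  -0.014 -1.   ] F [-1.6 -0.3 -1.4] g 0.882 j [ 0.35  0.34  1.83 -0.02  0.97  0.13]
shift mm [-142.1  530.8   -7.1] rot [ 0.017  0.004 -1.228]
```

drive_tool(increments=[[-10,38,-8,0.017,0.004,0,75],[-12.5,47,0,0,0,0,75],[-12.5,47,0,0,0,0,75],[-12.5,47,0,0,0,0,75],[-12.5,47,0,0,0,0,75],[-12.5,47,0,0,0,0,75],[-12.5,47,0,0,0,0,75],[-12.5,47,0,0,0,0,75]])

```text
clock: 51.25
tool_pos: [0.4983, -0.1771, 0.2138]
eef_rot: [-0.006, 0.993, 0.117, 0.008]
wrist_force: [2.2, 0.2, -0.0]
grip_width: 0.88
```

drive_tool(increments=[[-12.5,47,0,0,0,0,75],[-12.5,47,0,0,0,0,75],[-12,45,0,0,0,0,75],[0,0,0,0,0,-0.145,75],[0,0,0,0,0,-0.145,75],[0,0,0,0,0,-0.145,75],[0,0,0,0,0,-0.145,75],[0,0,0,0,0,-0.145,75]])

```text
clock: 52.05
tool_pos: [0.4948, -0.3311, 0.211]
eef_rot: [-0.005, 0.883, 0.47, 0.009]
wrist_force: [0.3, -0.3, 0.1]
grip_width: 0.876
```

drive_tool(increments=[[0,0,0,0,0,-0.145,75],[0,0,0,0,0,-0.145,75],[0,0,0,0,0,-0.145,75],[0,0,0,0,0,-0.06,75],[0,0,0,0,0,0,75],[0,0,0,0,0,0,75],[0,0,0,0,0,0,75],[0,0,0,0,0,0,75]])

```text
clock: 52.85
tool_pos: [0.497, -0.3275, 0.2107]
eef_rot: [-0.005, 0.734, 0.679, 0.01]
wrist_force: [-0.6, -0.2, -0.4]
grip_width: 0.872
```

Run:
```python
from h import *
goto([.468,-.378,.22],np.radians(83.4))
w=capture('wrist');cv2.imwrite('pics/w44.png',w[:,:,::-1]);print(tool()[0])
crop(capture('top'),145,145,290,130,2.7,'pics/t44.png')
```

```text
t 52.85 p [ 0.497  -0.3275  0.2107] x [0.077 0.997 0.021] z [ 0.008  0.02  -1.   ] F [-0.6 -0.2 -0.4] g 0.872 j [-0.65  0.4   1.72  0.02  1.03 -2.15]
shift mm [-52.3 -25.  -10.6] rot [ 0.006 -0.021  0.038]
[ 0.49696445 -0.32757014  0.21065438]
```

View pics/w44.png

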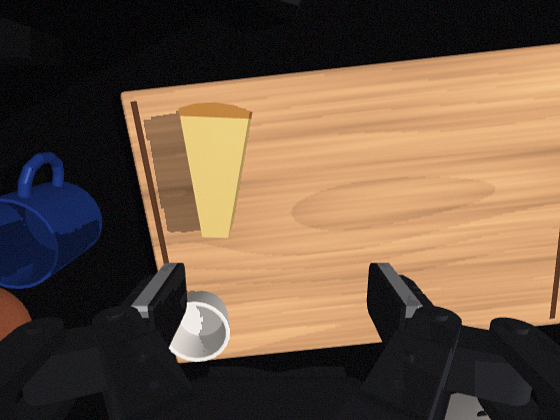

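View pics/t44.png

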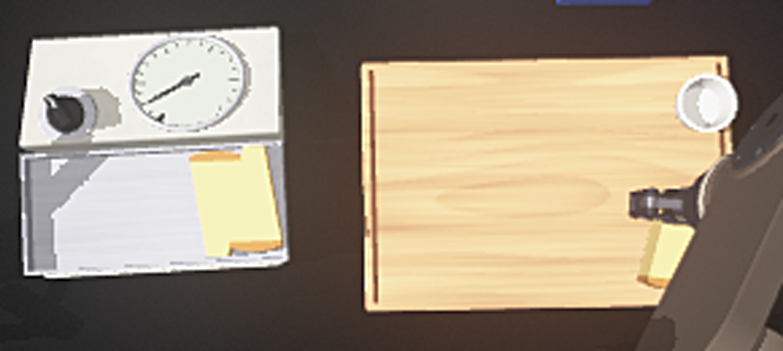

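Run:
```python
from h import *
i=cv2.imread('pics/w44.png');crop(i,165,95,100,155,5,'pics/w44c.png',False)
```

```text
(no output)
```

View pics/w44c.png

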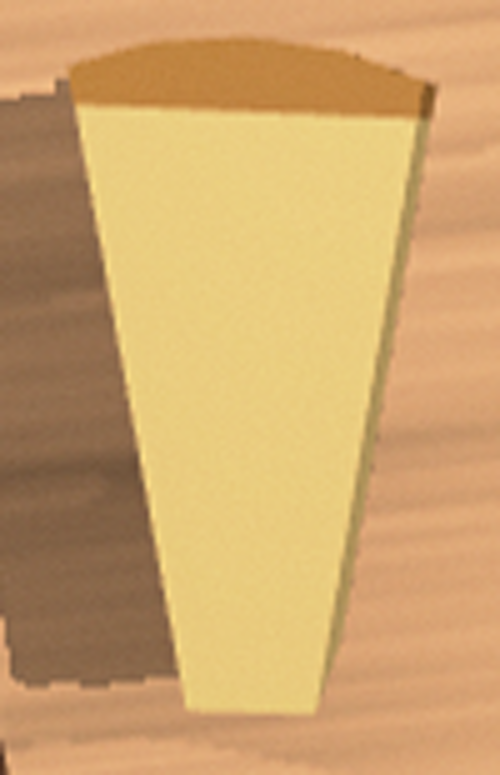

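Run:
```python
from wed import *
c=cam('wrist')
f=lambda a:((a[0]+.5)/5+165-.5,(a[1]+.5)/5+95-.5)
wedge(c,f((318,714)),f((188,711)),f((417,119)),f((77,106)),f((240,37)))
goto([.4685,-.3775,.08],np.radians(83.4))
```

```text
nose [ 0.5331 -0.3852] w 24.1 57.6 len 107.8 ang mid -6.5 flank mean -6.5 CENTRE [ 0.4735 -0.3784] bulge len 120.0
t 52.95 p [ 0.497  -0.3276  0.2107] x [0.077 0.997 0.021] z [ 0.008  0.02  -1.   ] F [ 0.5  0.5 -0. ] g 0.875 j [-0.65  0.4   1.72  0.02  1.03 -2.15]
shift mm [-54.6 -25.4 129.4] rot [ 0.006 -0.021  0.038]
```

drive_tool(increments=[[-27,-12,0,0.006,-0.021,0.038,75],[-27,-13,20,0,0,0,75],[0,0,35,0,0,0,75],[0,0,35,0,0,0,75],[0,0,30,0,0,0,75],[0,0,20,0,0,0,75],[0,0,0,0,0,0,75],[0,0,0,0,0,0,75]])

```text
clock: 53.75
tool_pos: [0.4672, -0.383, 0.0675]
eef_rot: [0.003, 0.748, 0.663, -0.0]
wrist_force: [-0.0, -0.4, -0.1]
grip_width: 0.879
```

Run:
```python
from h import *
goto([.4685,-.3778,.026],np.radians(83.5))
```

```text
t 53.75 p [ 0.4672 -0.383   0.0675] x [ 0.12   0.993 -0.004] z [ 0.004 -0.004 -1.   ] F [-0.  -0.4 -0.1] g 0.879 j [-0.74  0.58  1.83 -0.    0.73 -2.19]
shift mm [ 5.5  0.4 41.5] rot [ 0.004  0.004 -0.007]
```

drive_tool(increments=[[5,1,12,0.004,0.004,-0.007,75],[0,0,14,0,0,0,75],[0,0,13,0,0,0,70],[0,0,2,0,0,0,65],[0,0,0,0,0,0,55],[0,0,0,0,0,0,48],[0,0,0,0,0,0,44],[0,0,0,0,0,0,40]], squeeze=40)

```text
clock: 54.55
tool_pos: [0.4708, -0.3785, 0.027]
eef_rot: [0.002, 0.746, 0.666, 0.001]
wrist_force: [0.3, 0.4, -3.0]
grip_width: 0.524
```

drive_tool(increments=[[0,0,0,0,0,0,36],[0,0,0,0,0,0,32],[0,0,0,0,0,0,30],[0,0,0,0,0,0,30],[0,0,-5,0,0,0,30],[0,0,-15,0,0,0,30],[0,0,-30,0,0,0,30],[0,0,-40,0,0,0,30]])

```text
clock: 55.35
tool_pos: [0.4679, -0.3763, 0.1171]
eef_rot: [-0.002, 0.746, 0.666, -0.0]
wrist_force: [1.0, -0.6, -3.1]
grip_width: 0.525
```

Run:
```python
from h import *
goto([.505,.235,.22],np.radians(93.6))
cv2.imwrite('pics/w45.png',capture('wrist')[:,:,::-1])
```

```text
t 55.35 p [ 0.4679 -0.3763  0.1171] x [0.113 0.994 0.003] z [-0.003  0.004 -1.   ] F [ 1.  -0.6 -3.1] g 0.525 j [-0.73  0.51  1.79  0.    0.84 -2.19]
shift mm [ 611.9  -32.6 -100.9] rot [-0.003 -0.003 -0.176]
```

View pics/w45.png

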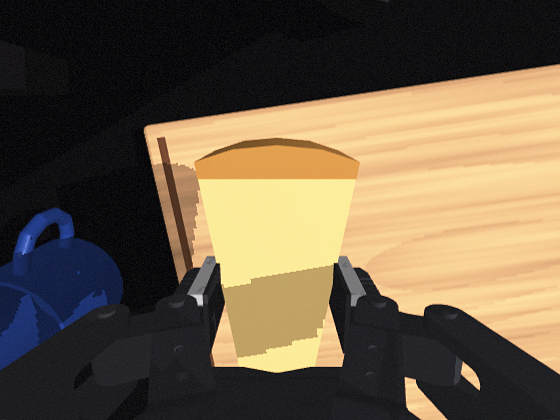

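drive_tool(increments=[[0,0,-30,0,0,0,30],[15,-1,-35,0,0,0,30],[35,-2,-30,0,0,0,30],[43,-2,0,0,0,0,30],[43,-2,0,0,0,0,30],[43,-2,0,0,0,0,30],[43,-2,0,0,0,0,30],[43,-2,0,0,0,0,30]])

```text
clock: 56.2
tool_pos: [0.4899, -0.1116, 0.2345]
eef_rot: [0.011, 0.748, 0.663, 0.003]
wrist_force: [1.7, 0.4, -3.1]
grip_width: 0.517
```

drive_tool(increments=[[43,-2,0,0,0,0,30],[43,-2,0,0,0,0,30],[43,-2,0,0,0,0,30],[43,-2,0,0,0,0,30],[43,-2,0,0,0,0,30],[43,-2,0,0,0,0,30],[35,-2,0,0,0,0,30],[0,0,0,0,0,0,30]])

```text
clock: 57.0
tool_pos: [0.5104, 0.198, 0.2412]
eef_rot: [0.014, 0.747, 0.664, 0.008]
wrist_force: [0.4, -0.7, -2.7]
grip_width: 0.519
```

Run:
```python
from h import *
goto([.501,.237,.15],np.radians(93.6))
```

```text
t 57.0 p [0.5104 0.198  0.2412] x [ 0.118  0.993 -0.006] z [ 0.031 -0.01  -0.999] F [ 0.4 -0.7 -2.7] g 0.519 j [ 0.33  0.29  1.81 -0.02  1.02 -1.11]
shift mm [ 38.2 -16.8  90.5] rot [ 0.032  0.009 -0.181]
```

drive_tool(increments=[[20,-7,0,0.032,0.009,0,30],[18,-7,0,0,0,-0.09,30],[0,0,25,0,0,-0.09,30],[0,0,25,0,0,0,30],[0,0,20,0,0,0,30],[0,0,0,0,0,0,30],[0,0,0,0,0,0,30],[0,0,0,0,0,0,30]])

```text
clock: 57.8
tool_pos: [0.5016, 0.2391, 0.1777]
eef_rot: [0.001, 0.681, 0.732, 0.005]
wrist_force: [0.4, 0.0, -2.7]
grip_width: 0.52
```

Run:
```python
from h import *
goto([.501,.237,.10],np.radians(93.6))
cv2.imwrite('pics/w46.png',capture('wrist')[:,:,::-1])
```

```text
t 57.8 p [0.5016 0.2391 0.1777] x [-0.072  0.997  0.005] z [ 0.008  0.006 -1.   ] F [ 0.4  0.  -2.7] g 0.52 j [ 0.39  0.38  1.85  0.    0.9  -1.26]
shift mm [-2.4 -1.3 77.7] rot [ 0.008 -0.005  0.01 ]
```

View pics/w46.png

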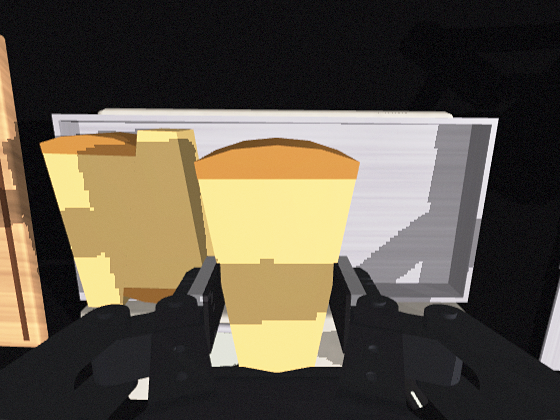

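drive_tool(increments=[[-1,-1,15,0.008,-0.005,0.01,30],[0,0,25,0,0,0,30],[0,0,15,0,0,0,30],[0,0,5,0,0,0,30],[0,0,0,0,0,0,30],[0,0,0,0,0,0,30],[0,0,0,0,0,0,30],[0,0,0,0,0,0,30]])

```text
clock: 58.65
tool_pos: [0.5038, 0.2387, 0.1182]
eef_rot: [0.001, 0.686, 0.728, 0.003]
wrist_force: [-0.4, -0.1, -3.2]
grip_width: 0.521
```

Run:
```python
from h import *
goto([.501,.237,.082],np.radians(93.6))
crop(capture('scene'),265,180,130,120,6,'pics/s47.png')
```

```text
t 58.65 p [0.5038 0.2387 0.1182] x [-0.059  0.998  0.002] z [ 0.006  0.002 -1.   ] F [-0.4 -0.1 -3.2] g 0.521 j [ 0.39  0.46  1.9  -0.    0.78 -1.24]
shift mm [-1.6 -3.2 36.2] rot [ 0.006 -0.002 -0.004]
```

View pics/s47.png

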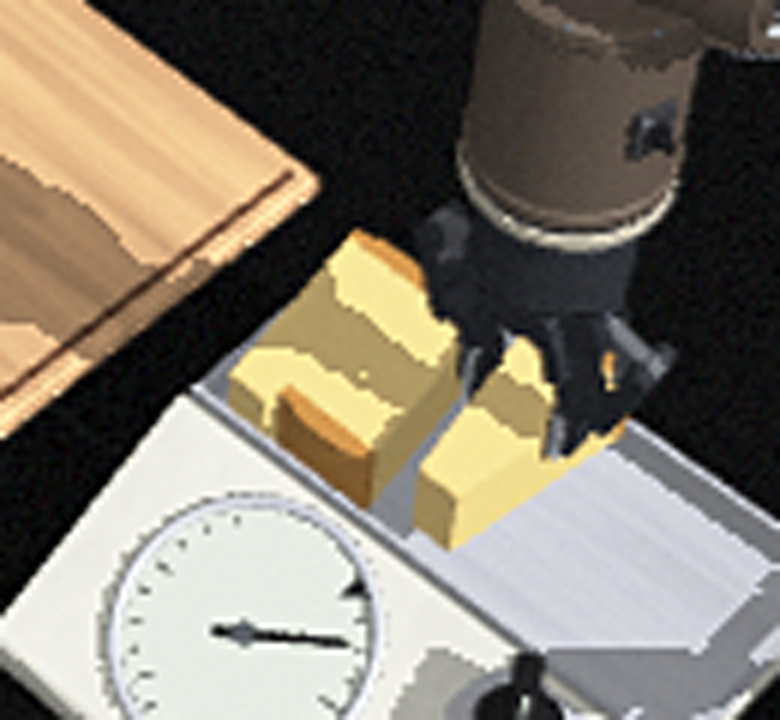

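drive_tool(increments=[[-1,-4,5,0.006,0,-0.004,30],[0,0,12,0,0,0,30],[0,0,9,0,0,0,30],[0,-0.5,5,0,0,0,30],[0,0,3,0,0,0,30],[0,0,2,0,0,0,30],[0,0,0,0,0,0,30],[0,0,0,0,0,0,30]])

```text
clock: 59.5
tool_pos: [0.4992, 0.2375, 0.0794]
eef_rot: [-0.001, 0.684, 0.729, 0.001]
wrist_force: [-2.0, -0.7, 2.4]
grip_width: 0.516
```

Run:
```python
from h import *
goto([.501,.237,.082],np.radians(93.6))
crop(capture('scene'),265,180,130,120,6,'pics/s48.png')
```

```text
t 59.5 p [0.4992 0.2375 0.0794] x [-0.063  0.998  0.002] z [-0.     0.002 -1.   ] F [-2.  -0.7  2.4] g 0.516 j [ 0.39  0.51  1.94  0.    0.7  -1.25]
shift mm [-0.6  1.8 -2.6] rot [-0.    -0.002  0.001]
```

View pics/s48.png

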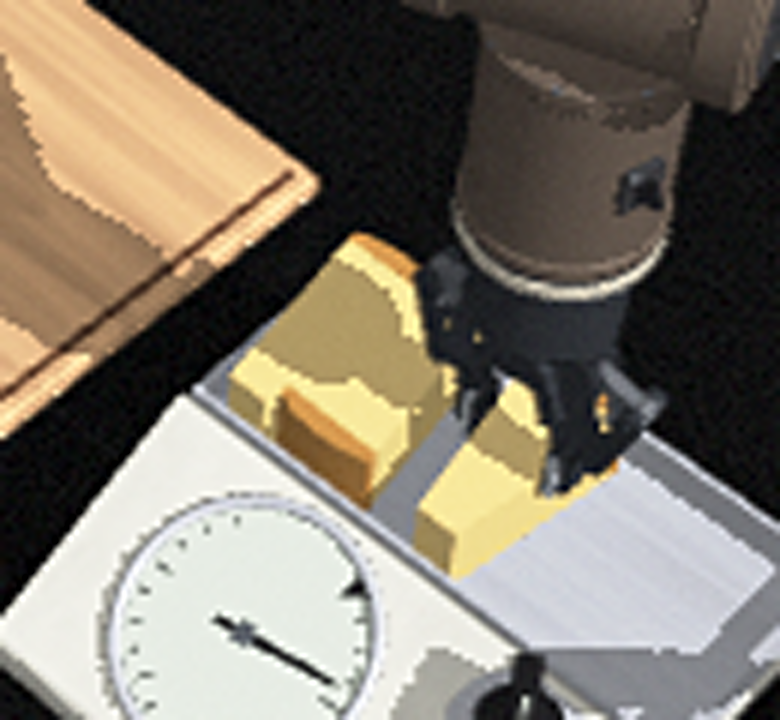

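Down gently on the floor; release and lift, then look.

drive_tool(increments=[[0,0,-1,0,0,0,44],[0,0,0,0,0,0,46],[0,0,0,0,0,0,50],[0,0,0,0,0,0,54],[0,0,0,0,0,0,54],[0,0,-15,0,0,0,54],[0,0,-30,0,0,0,54],[0,0,-40,0,0,0,54]])

```text
clock: 60.35
tool_pos: [0.497, 0.2364, 0.164]
eef_rot: [-0.002, 0.684, 0.729, -0.002]
wrist_force: [0.8, 0.3, 0.0]
grip_width: 0.634
```

drive_tool(increments=[[0,0,-25,0,0,0,50],[0,0,0,0,0,0,50],[0,0,0,0,0,0,50],[0,0,0,0,0,0,50],[0,0,0,0,0,0,50],[0,0,0,0,0,0,50],[0,0,0,0,0,0,50],[0,0,0,0,0,0,50]])

```text
clock: 61.15
tool_pos: [0.4979, 0.2367, 0.1916]
eef_rot: [-0.001, 0.684, 0.729, -0.001]
wrist_force: [0.0, -0.1, -0.3]
grip_width: 0.588
```

Run:
```python
from h import *
status()
w=capture('wrist');cv2.imwrite('pics/w49.png',w[:,:,::-1]);crop(w,40,95,290,210,2.7,'pics/w49c.png')
```

```text
t 61.15 p [0.4979 0.2367 0.1916] x [-0.063  0.998  0.001] z [-0.004  0.    -1.   ] F [ 0.  -0.1 -0.3] g 0.588 j [ 0.39  0.36  1.84  0.    0.95 -1.25]
```

View pics/w49c.png

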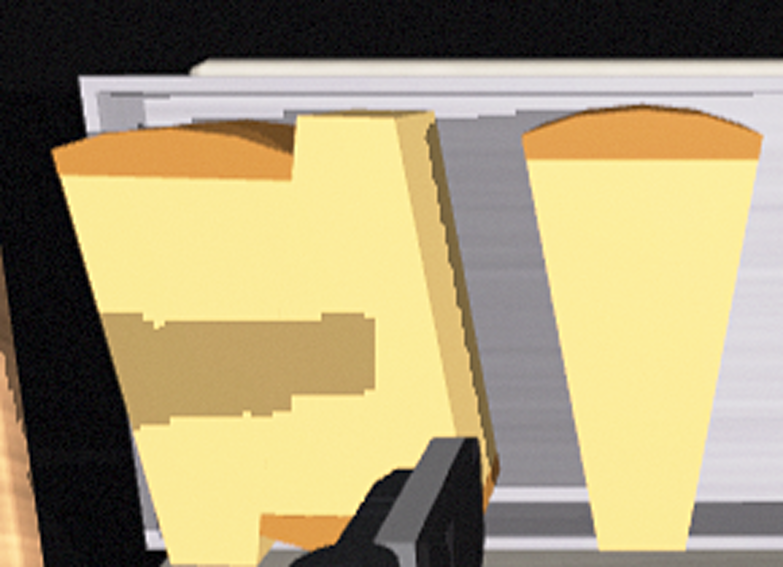

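drive_tool(increments=[[20,1,0,0,0,0,50],[20,2,0,0,0,0.1,50],[0,0,0,0,0,0.145,50],[0,0,0,0,0,0.145,50],[0,0,0,0,0,0.145,50],[0,0,0,0,0,0.145,50],[0,0,0,0,0,0.145,50],[0,0,0,0,0,0.145,50]])

```text
clock: 62.0
tool_pos: [0.4981, 0.2784, 0.1904]
eef_rot: [-0.001, 0.95, 0.311, -0.003]
wrist_force: [0.4, -0.9, 0.2]
grip_width: 0.583
```

drive_tool(increments=[[0,0,0,0,0,0.145,50],[0,0,0,0,0,0.145,50],[0,0,0,0,0,0.145,50],[0,0,0,0,0,0.145,50],[0,0,0,0,0,0.145,50],[0,0,0,-0.14,0,0,50],[0,0,0,-0.14,0,0,50],[0,0,0,-0.14,0,0,50]])

```text
clock: 62.8
tool_pos: [0.4996, 0.2742, 0.1929]
eef_rot: [0.213, 0.975, -0.065, -0.013]
wrist_force: [1.1, 0.8, -1.4]
grip_width: 0.578
```

Run:
```python
from push import *
rep(-4.9,[.501,.277,.08])
crop(capture('scene'),265,190,130,110,6,'pics/s50.png')
```

```text
t 62.8 p [0.4996 0.2742 0.1929] x [ 0.991 -0.132  0.001] z [-0.054 -0.414 -0.909] F [ 1.1  0.8 -1.4] g 0.578 j [ 0.66  0.57  1.57 -0.31  1.33  0.91]
rot [ 0.011  0.018 -0.043] shift [  0.9 -49.9 101.3] push [0.194 0.891 0.41 ] down [-0.001 -0.418  0.909] F along push -0.73
```

View pics/s50.png

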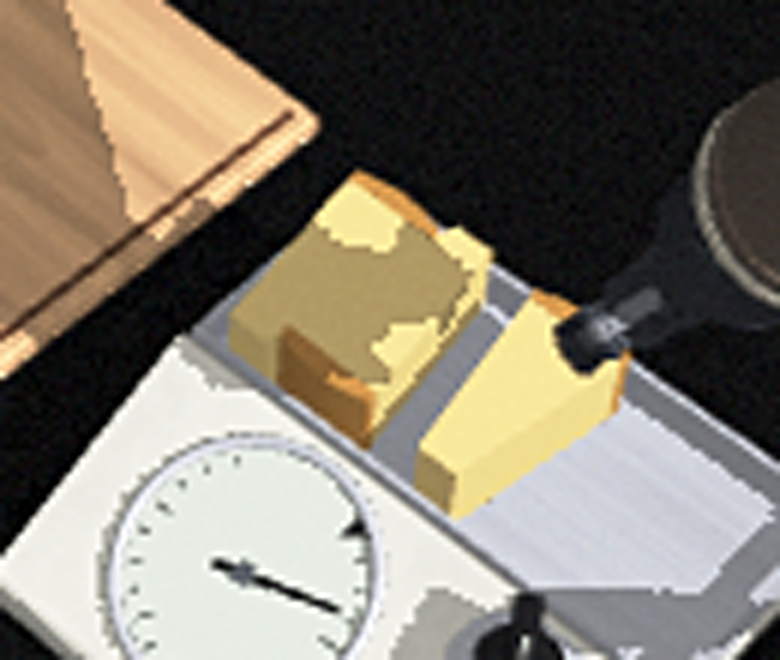

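drive_tool(increments=[[1,-5,0,0.011,0.018,-0.043,50],[0,-11.4,24.7,0,0,0,50],[0,-11.4,24.7,0,0,0,50],[0,-11.4,24.7,0,0,0,50],[0,-9,20,0,0,0,50],[0,-5,10,0,0,0,50],[0,0,0,0,0,0,50],[0,0,0,0,0,0,50]])

```text
clock: 63.65
tool_pos: [0.5001, 0.284, 0.0694]
eef_rot: [0.206, 0.978, -0.032, -0.009]
wrist_force: [0.4, -0.3, 0.2]
grip_width: 0.586
```

Run:
```python
from push import *
rep(-4.9,[.502,.26,.081])
crop(capture('scene'),265,190,130,110,6,'pics/s51.png')
```

```text
t 63.65 p [0.5001 0.284  0.0694] x [ 0.998 -0.066 -0.004] z [-0.031 -0.402 -0.915] F [ 0.4 -0.3  0.2] g 0.586 j [ 0.67  0.71  1.65 -0.34  1.1   0.94]
rot [-0.005 -0.004  0.019] shift [ 3.4 26.5 -1. ] push [0.129 0.908 0.399] down [ 0.004 -0.403  0.915] F along push 0.32
```

View pics/s51.png

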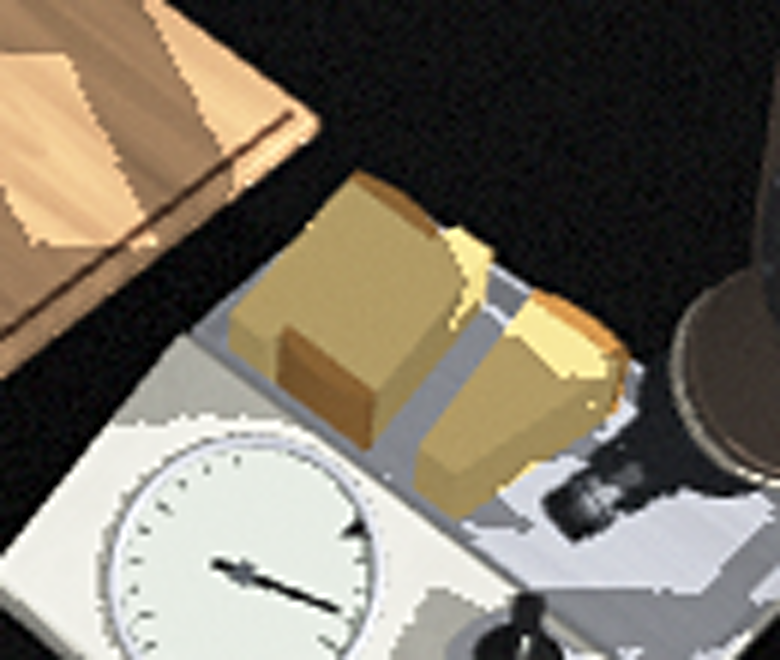

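drive_tool(increments=[[0.5,3.2,-7.5,-0.005,-0.004,0.019,50],[0.7,4.5,2,0,0,0,50],[0.7,4.5,2,0,0,0,50],[0.7,4.5,2,0,0,0,50],[0.7,4.5,2,0,0,0,50],[0.7,4.5,2,0,0,0,50],[0,0,0,0,0,0,50],[0,0,0,0,0,0,50]])

```text
clock: 64.5
tool_pos: [0.5039, 0.2576, 0.0818]
eef_rot: [0.207, 0.977, -0.043, -0.007]
wrist_force: [-0.5, -0.8, -0.3]
grip_width: 0.587
```

Run:
```python
from push import *
rep(-4.9,[.504,.2215,.081])
crop(capture('scene'),265,190,130,110,6,'pics/s52.png')
```

```text
t 64.5 p [0.5039 0.2576 0.0818] x [ 0.996 -0.087  0.004] z [-0.032 -0.404 -0.914] F [-0.5 -0.8 -0.3] g 0.587 j [ 0.63  0.67  1.68 -0.35  1.09  0.94]
rot [-0.003 -0.003 -0.003] shift [ 3.2 32.6 15.3] push [0.149 0.904 0.401] down [-0.004 -0.405  0.914] F along push 0.77
```

View pics/s52.png

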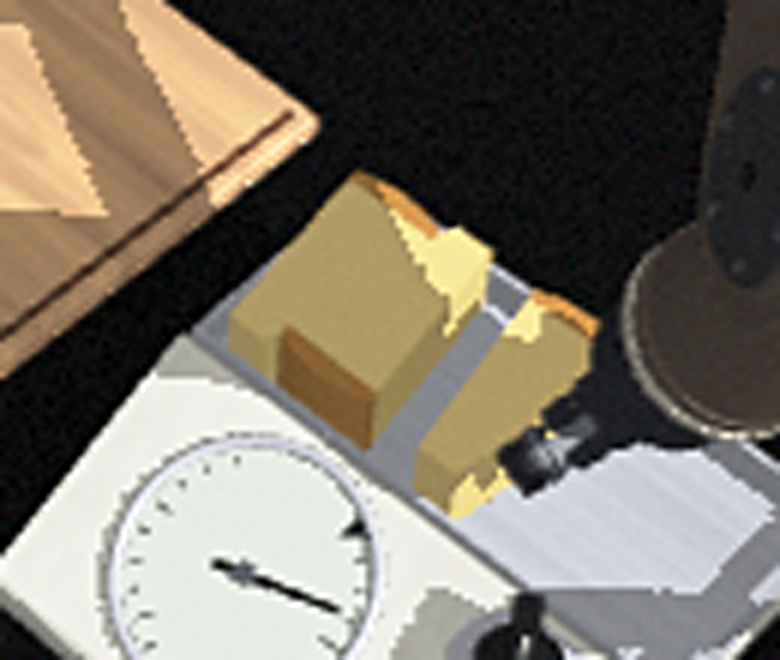

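drive_tool(increments=[[0.6,3.6,1.6,0,0,0,50],[0.6,3.6,1.6,0,0,0,50],[0.6,3.6,1.6,0,0,0,50],[0.6,3.6,1.6,0,0,0,50],[0.6,3.6,1.6,0,0,0,50],[0.6,3.6,1.6,0,0,0,50],[0,0,0,0,0,0,50],[0,0,0,0,0,0,50]])

```text
clock: 65.35
tool_pos: [0.5059, 0.2328, 0.0817]
eef_rot: [0.206, 0.978, -0.043, -0.007]
wrist_force: [-1.5, 2.0, 0.7]
grip_width: 0.583
```

Run:
```python
from push import *
rep(-4.9,[.504,.2215,.081])
crop(capture('scene'),265,190,130,110,6,'pics/s53.png')
```

```text
t 65.35 p [0.5059 0.2328 0.0817] x [ 0.996 -0.087  0.005] z [-0.031 -0.402 -0.915] F [-1.5  2.   0.7] g 0.583 j [ 0.6   0.66  1.72 -0.37  1.06  0.92]
rot [-0.005 -0.004 -0.003] shift [-0.9 10.2  5.2] push [0.149 0.905 0.399] down [-0.005 -0.403  0.915] F along push -2.12
```

View pics/s53.png

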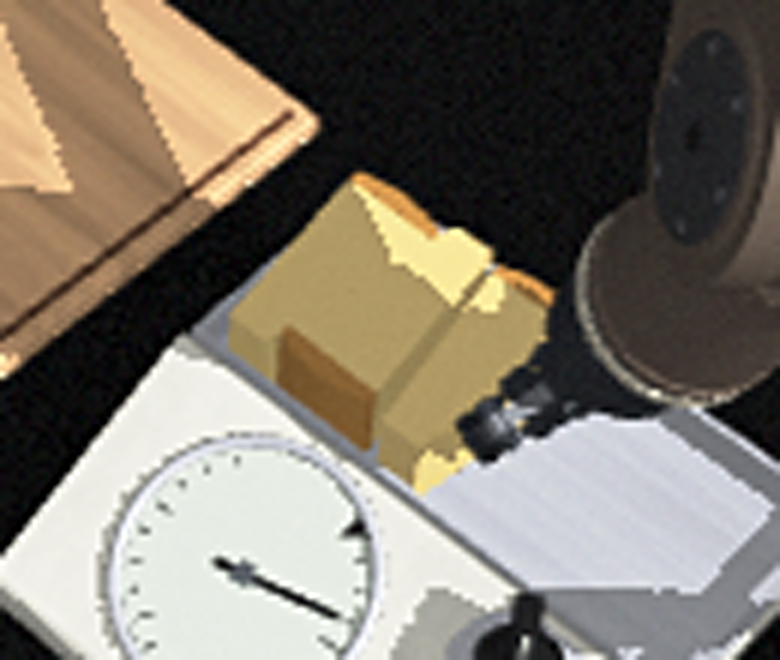

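drive_tool(increments=[[0.5,3.2,1.4,0,0,0,50],[0.5,3.2,1.4,0,0,0,50],[0,0,0,0,0,0,50],[0.2,1.8,0.8,0,0,0,50],[0,0,0,0,0,0,50],[0,0,0,0,0,0,50],[0,0,0,0,0,0,50],[0,0,0,0,0,0,50]])

```text
clock: 66.2
tool_pos: [0.507, 0.2246, 0.0816]
eef_rot: [0.205, 0.978, -0.043, -0.006]
wrist_force: [-0.0, 3.2, -0.1]
grip_width: 0.586
```

Run:
```python
from push import *
rep(-4.9,[.504,.2215,.081])
crop(capture('scene'),275,205,90,75,8.5,'pics/s54.png')
crop(capture('top'),145,180,115,75,6.5,'pics/t54.png')
```

```text
t 66.2 p [0.507  0.2246 0.0816] x [ 0.996 -0.087  0.006] z [-0.029 -0.4   -0.916] F [-0.   3.2 -0.1] g 0.586 j [ 0.59  0.65  1.73 -0.37  1.05  0.91]
rot [-0.007 -0.005 -0.003] shift [-2.7  2.8  1.9] push [0.149 0.906 0.397] down [-0.006 -0.401  0.916] F along push -3.24
```

View pics/s54.png

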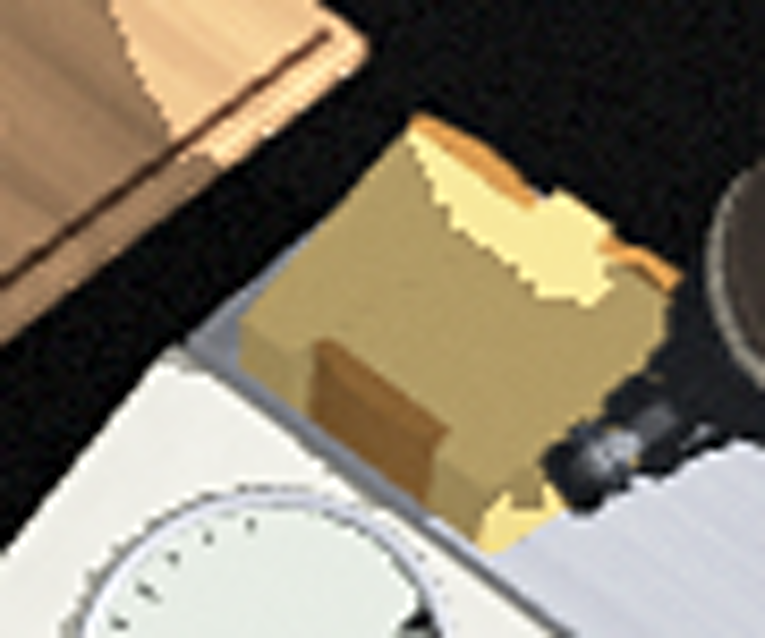

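View pics/t54.png

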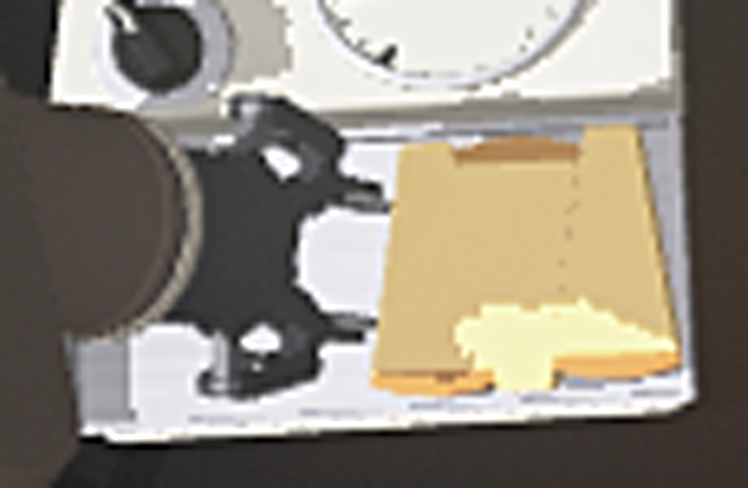

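drive_tool(increments=[[0.2,1.8,0.8,0,0,0,50],[0,0,0,0,0,0,50],[0.2,1.8,0.8,0,0,0,50],[0,0,0,0,0,0,50],[0,0,0,0,0,0,50],[0,0,0,0,0,0,50],[0,0,0,0,0,0,50],[0,0,0,0,0,0,50]])

```text
clock: 67.1
tool_pos: [0.5084, 0.2246, 0.0816]
eef_rot: [0.201, 0.979, -0.044, -0.004]
wrist_force: [-1.5, 4.3, 1.4]
grip_width: 0.589
```

Run:
```python
from push import *
rep(-4.9,[.504,.2215,.081])
crop(capture('top'),145,180,115,75,6.5,'pics/t55.png')
```

```text
t 67.1 p [0.5084 0.2246 0.0816] x [ 0.996 -0.087  0.009] z [-0.026 -0.393 -0.919] F [-1.5  4.3  1.4] g 0.589 j [ 0.59  0.65  1.74 -0.37  1.04  0.91]
rot [-0.015 -0.008 -0.005] shift [-4.1  2.9  1.9] push [0.149 0.908 0.391] down [-0.009 -0.394  0.919] F along push -4.34
```

View pics/t55.png

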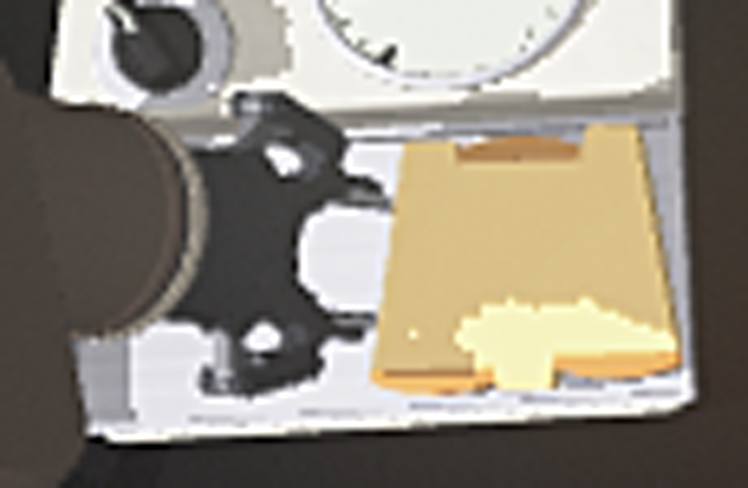

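drive_tool(increments=[[-1.2,-8,-3.6,0,0,0,50],[-1.2,-8,-3.6,0,0,0,50],[0,12,-27.4,0,0,0,50],[0,12,-27.4,0,0,0,50],[0,12,-27.4,0,0,0,50],[0,12,-27.4,0.12,0,0,50],[0,0,0,0.145,0,0,50],[0,0,0,0.13,0,0,50]])

```text
clock: 67.95
tool_pos: [0.5058, 0.249, 0.2043]
eef_rot: [0.003, 0.999, -0.039, 0.004]
wrist_force: [-0.6, -0.5, -1.2]
grip_width: 0.585
```

drive_tool(increments=[[0,-40,-20,0,0,0,80],[0,-40,-20,0,0,0,80],[0,-30,0,0,0,0,80],[0,0,0,0,0,0,80],[0,0,0,0,0,0,80],[0,0,0,0,0,0,80],[0,0,0,0,0,0,80],[0,0,0,0,0,0,80]])

```text
clock: 68.75
tool_pos: [0.5139, 0.3539, 0.2456]
eef_rot: [0.002, 0.999, -0.045, 0.001]
wrist_force: [-1.1, -0.1, -1.1]
grip_width: 0.939
```

Run:
```python
from h import *
status()
cv2.imwrite('pics/w56.png',capture('wrist')[:,:,::-1])
s=capture('scene');cv2.imwrite('pics/s56f.png',s[:,:,::-1]);crop(s,255,205,130,120,6,'pics/s56.png')
t=capture('top');cv2.imwrite('pics/t56f.png',t[:,:,::-1]);crop(t,145,145,115,110,6.5,'pics/t56.png')
```

```text
t 68.75 p [0.5139 0.3539 0.2456] x [ 0.996 -0.089  0.003] z [ 0.002 -0.004 -1.   ] F [-1.1 -0.1 -1.1] g 0.939 j [ 0.56  0.41  1.61 -0.01  1.12  0.65]
```

View pics/s56.png

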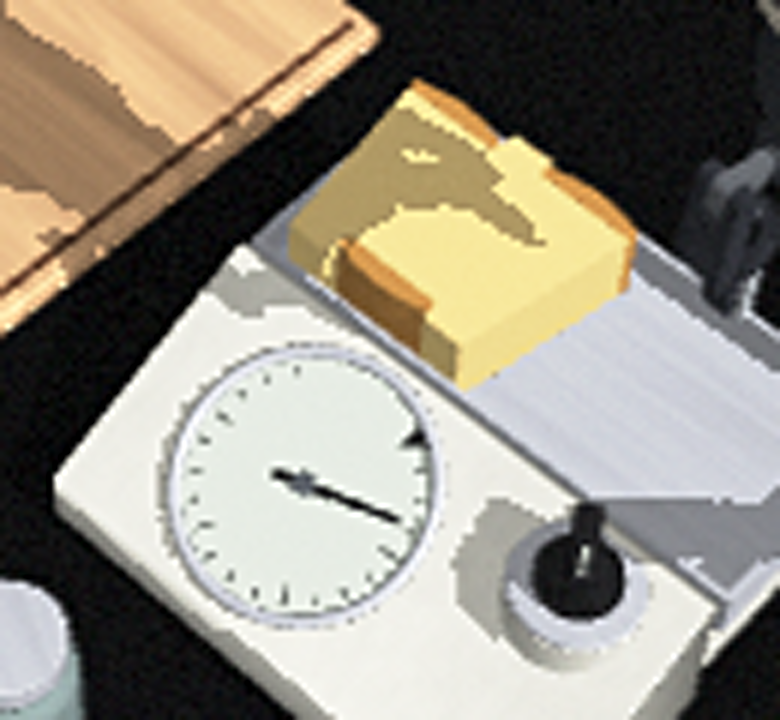

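View pics/t56.png

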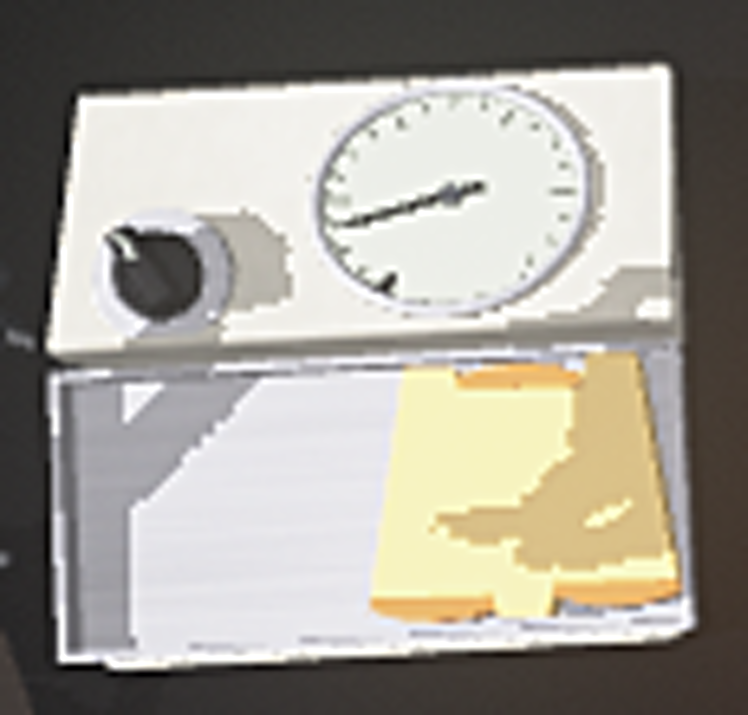

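View pics/t56f.png

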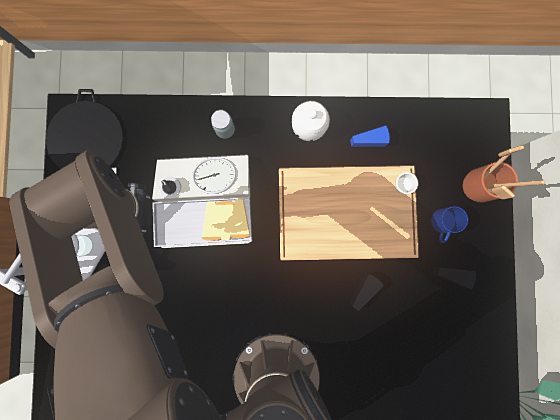

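View pics/s56f.png

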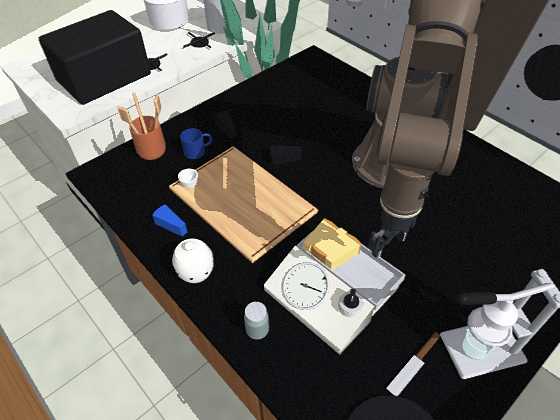

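Run:
```python
from h import *
T=cam('top');f=lambda a:((a[0]+.5)/6.5+145-.5,(a[1]+.5)/6.5+145-.5)
c=onz(T,f((682,580)),.119)
a=onz(T,f((680,347)),.097);b=onz(T,f((695,628)),.097)  # outer end-wall corners
d=(b-a)[:2];d/=np.linalg.norm(d);n=np.array([-d[1],d[0]])
print(c,a,b,'dist from outer wall line mm',abs(n@(c-a)[:2])*1000)
for q in((640,352),(405,368),(372,605)): 
    x=onz(T,f(q),.119);print(x.round(4),abs(n@(x-a)[:2])*1000)
```

```text
[0.46857796 0.08657824 0.119     ] [0.58156068 0.09044645 0.097     ] [0.44614331 0.08157306 0.097     ] dist from outer wall line mm 3.5275549442657113
[0.5765 0.1078 0.119 ] 17.679237004819026
[0.568 0.219 0.119] 129.2145687205883
[0.4558 0.2323 0.119 ] 149.77972645738149
```

Run:
```python
from rig import *
print(close_job())
```

```text
the job is handed in; nothing more can be done
None
```

I zeroed the scale and packed all three cheese wedges from the board into the tray, and handed the job in at about 69 s of the 210 s. No verdict was reported.

**Zeroing:** I turned the knob clockwise by about 1.9 rad in three steps and let go. A close wrist-camera view with the tray empty put the zero mark within about 1° of the pointer tip, a hair to the anticlockwise side. I left that as it was rather than grip the knob again.

**Packing:** The wedges lie flat across the tray, nose away from the robot, then reversed, then nose away again, pushed together against the tray's right-hand end.
- **Snugness:** the last push was blocked at about 4 N, and no gaps show in the final scene and top views.
- **End wall:** the first wedge's rind corner measured 3.5 mm from the outside of the 4 mm end wall, so it is touching within measurement error.
- **Tilt:** that wedge is turned about 2° from straight across.

**Things that did not go smoothly:**
- **Knob grip:** my first grip on the knob missed because the finger tips sit higher than the reported tool point. I took a deeper grip.
- **First push:** it tipped the first wedge slightly. It settled back flat, and I pushed the rest with the tool tilted.
- **Knocked wedge:** one wedge moved a couple of centimetres on the board while the arm was elsewhere, so I measured it again before picking it up.
- **Scale load:** the hardest push on the scale while setting down was about 8 N, well short of its stop.

The ramekin, mug, knife and the black and blue look-alikes were not touched.

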